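# Set up the relay test unit

### The job

Pull the test unit's window flap all the way down, take the yellow transport block out into the blue tray, and then seat the green carrier plate fully home on the three balls, red stripe towards the flap, so that the sprung rollers hold it down. Stand every orange relay there is upright in a bay of its own on the plate, and push the flap back up until it is shut; do not disturb the other things on the bench.

Things in the scene. Friction and masses are not known exactly. Their poses are not given: they have to be found in the camera images.
- door (a joint): window flap: clear panel in a blue frame, 300 mm wide, 118 mm long, hinged along its LOWER edge at the unit's front. rad: 0 = shut (it leans back over the nest, 30 degrees from upright), 2.06 = fully down (about level, lying out in front of the unit). Stiff hinge: it stays where it is left; moving it takes about 3 N at the bar
- door_bar (a point): middle of the flap's red pull bar: round, 12 mm thick, 110 mm long between two end posts, parallel to the hinge. It stands 47 mm beyond the flap's free edge, in the flap's plane, 165 mm from the hinge line, free on every side; 178 mm above the table when shut, 41 mm when fully down
- door_hinge (a point): point on the hinge line of the flap, at its middle, 35 mm above the table (fixed; turned as the unit). Hinge line along this frame's y; x points into the unit. At joint value q the bar is at x = 0.165 sin(0.524 - q), z = 0.165 cos(0.524 - q) in this frame
- nest_home (a point): where plate_centre lies once the plate is home in the nest of the grey test unit (fixed), 50.5 mm above the table; x away from the flap, y along the unit. Three 16 mm steel balls stand at (x, y) = (-28, -75), (-28, 75), (30, 0) mm, tops 42 mm above the table; the unit's floor is at 20 mm. Back wall 50 mm high at x = 55 mm; end walls at y = +-165 mm, 100 mm high
- nest_mark (a point): where plate_mark lies once the plate is home (40 mm from nest_home towards the flap). At y = +-132 mm of nest_home two sprung brass rollers (12 mm thick, 64 mm long, axes 57.5 mm above the table) yield outward as the plate's ends pass down, then pull it down on the balls. A plate merely laid in rests on the rollers, about 17 mm too high; 10 N more push snaps it home. Guide posts, 70 to 80 mm high, at its corners leave 4 mm play
- plate_centre (a point): centre of the slab of the loose green carrier plate (0.4 kg): slab 80 (x) x 254 (y) x 10 mm on 16 mm feet, so this point is 21 mm above what it stands on (z up). Three V-grooves underneath fit the three balls one way round only; within about 6 mm they centre the plate themselves
- plate_mark (a point): middle of the plate's long edge that has the red stripe (at x = -40 mm from plate_centre): this edge must be on the flap's side
- plate_knob (a point): centre of the plate's upright square black grip knob, 24 x 24 mm, 45 mm high, at the plate's middle (27.5 mm above plate_centre). Keep hold of it and the plate level while pushing home: a loose plate pressed on the knob's top can tip and jam on the rollers; then lift it off and try again
- bay0 (a point): centre of the floor of bay 0 of the plate (5 mm above plate_centre, y = -98 mm): a square 52 x 52 mm with 6 mm high ribs and a brass patch, for one relay
- bay1 (a point): centre of the floor of bay 1 of the plate (5 mm above plate_centre, y = -43 mm): a square 52 x 52 mm with 6 mm high ribs and a brass patch, for one relay
- bay2 (a point): centre of the floor of bay 2 of the plate (5 mm above plate_centre, y = 43 mm): a square 52 x 52 mm with 6 mm high ribs and a brass patch, for one relay
- bay3 (a point): centre of the floor of bay 3 of the plate (5 mm above plate_centre, y = 98 mm): a square 52 x 52 mm with 6 mm high ribs and a brass patch, for one relay
- relay0_mid (a point): centre of a loose plug-in relay (orange housing on a black foot, white top), 44 x 44 x 38 mm high, 0.11 kg; z up when upright. Two to four relays are present
- relay1_mid (a point): centre of a loose plug-in relay (orange housing on a black foot, white top), 44 x 44 x 38 mm high, 0.11 kg; z up when upright. Two to four relays are present
- relay2_mid (a point): centre of a loose plug-in relay (orange housing on a black foot, white top), 44 x 44 x 38 mm high, 0.11 kg; z up when upright. Two to four relays are present
- relay3_mid (a point): centre of a loose plug-in relay (orange housing on a black foot, white top), 44 x 44 x 38 mm high, 0.11 kg; z up when upright. Two to four relays are present
- block_mid (a point): centre of the yellow transport block with a black band, 40 (x) x 50 (y) x 70 mm high, 0.12 kg, standing loose on the unit's floor between the balls, where it is in the plate's way; z up
- tray_in (a point): centre of the inner floor of the fixed blue tray (outside 130 (x) x 110 (y) mm, walls 30 mm high and 5 mm thick, floor 5 mm above the table)
- multimeter: bystander, loose: yellow multimeter 150 x 80 x 36 mm; origin at its underside
- screwdriver: bystander, loose: red-handled screwdriver, 190 mm long; origin at its underside
- red_plug: bystander, loose: red industrial plug standing on end, 60 mm across, 60 mm high; origin at its underside
- blue_plug: bystander, loose: blue industrial plug standing on end, 60 mm across, 60 mm high; origin at its underside
- terminal_strip: bystander, loose: grey terminal strip 35 x 130 x 30 mm; origin at its underside
- mug: bystander, loose: white mug, 80 mm across, 90 mm high; origin at its underside
There are look-alikes about, which are no part of the job. What is shaped like the part that bears block_mid but brown or pink is not meant.

How it is judged:
By the outcome, as a careful person would: the job done as asked, in the order asked, and still so for the second after the job is handed in, with the robot touching nothing.
Of relay0, relay1, relay2, relay3 only 2 to 4 are there at a start; the rules pass over those that are not, and their reading is None.
At some moment in a run one of relay0, relay1, relay2, relay3 may be knocked a few centimetres aside while the robot is not near it.
Once in a run the grip may slacken for a moment while it holds something.
It also fails if it takes over 210 s, if anything falls off the work surface, if the arm or the gripper's body presses on something with over 40 N, if the wrist force passes 120 N, or if a joint passes its speed limit or range.

### The arm

A 6-joint arm with a two-finger parallel gripper is mounted at the origin on the work surface. World frame = base frame: x ahead of the robot, y to its left, z up, the work surface at z = 0. Lengths are in m, angles in rad, forces in N, time in s.
With the tool pointing down it reaches from about 0.4 to 0.825 m from the base axis. Payload 7 kg.
Tool frame: the origin (TCP) lies midway between the tips of the shut fingers; the grasp point (between the pads) lies 19 mm behind it; y points along the fingers, z is the direction in which the jaws open and shut, and the axes are right-handed (so a half turn about y gives the same grasp; the last joint's range is limited). The gripper opens to 88 mm and grips with 3 to 60 N. Pads are 19 mm wide; open, the fingers measure 130 mm over their backs; the gripper's body (78 mm by 193 mm) begins 47 mm behind the grasp point.
Start: joints at [-0.877, 0.359, 0.012, 0, -1.224, -0.288], TCP at [0.266, -0.62, 0.227] pointing down, gripper open.
Joint ranges: [-3.07, 3.07], [-1.43, 2.12], [-1.02, 1.25], [-3.03, 1.67], [-3.05, -0], [-3.03, 3.03]. Speed limits (rad/s): [2.39, 2.39, 3.01, 3.14, 3.14, 3.14].

### API

Orientations are given as [roll, pitch, yaw] about the fixed x, y, z axes, in that order (R = Rz(yaw) Ry(pitch) Rx(roll)).
In Python, from workcell import state, get_image, camera_model, hand_in gives the robot as it stands. The module is installed in compiled form; this text tells all that it offers.
- The arm moves only by the shell command python3 -m jog 'ROWS' [FORCE]. ROWS is JSON, a list of rows, each a list of 3 entries, a list of its own where there are three numbers: the shift along the tool's x, y, z normalised to -1 to 1, where 1 is 10 cm, then the turn, a rotation vector about the tool's x, y, z normalised to -1 to 1, where 1 is 90 degrees, then the closure, from 0 (fully open) to 1 (shut). In form: [[[x, y, z], [rx, ry, rz], fingers], ...]. A call has exactly 10 rows; each row is the pose to reach, as a shift and turn from the pose commanded when the call began, along the tool's axes at that moment; what a row does not reach only later rows make up. A row lasts 1/8 s, in which the tool goes at most 62.5 mm and 10.7 degrees, less where a joint would pass 70% of its speed; a pose out of reach is approached as far as the arm can. A call with a number of a shift or a turn outside -1 to 1 is refused whole. A call with a gripper value outside its range is refused whole. The fingers move at their own pace and stop on an object; FORCE is the grip in N (left out, the last holds). Time passes only in rows, so rows that repeat a pose let the fingers close, or fill a call up. It gives the time, the measured TCP pose, the force and the opening at its end, in the units of the state.
- state(): the state, without advancing time (a new reading comes with each control period).
- get_image(name): name is "scene" or "top"; returns the picture (420x560x3 uint8, red, green, blue); there is no depth.
- camera_model(name): a dict with "fx", "fy", "cx", "cy" (pixels), "R" (3x3) and "t" (3): a world point X has camera coordinates R X + t. Camera axes: x right, y down, z forward; pixel columns grow to the right and rows downward; lengths in m; the calibration is good to about 2 mm. A picture is of the moment at which its call begins. camera_model takes no time and is no camera call.
- hand_in(): hands the job in, once; it reports no verdict.
The state is a dict: "time_s": time; "joint_positions": joint angles; "joint_velocities": joint speeds; "effort": joint torques, N m; "tool_pos": TCP position; "tcp_rot": TCP orientation; "ft_force": force on the tool from outside, world axes, zero at the start; "moment": the same for the moment, N m; "width": opening from 0.0 (shut) to 1.0 (fully open).
Only numpy, scipy, OpenCV 4.12 (cv2) and the standard library are available. Lean on these libraries where they do the work, as an engineer would, in place of code of your own. Each camera call takes 0.05 s, during which the arm holds its last target.

## Working session

There is one attempt and no reset: what is moved stays moved. The work goes in short steps, Python scripts to look and compute and a shell command to move; the robot and the scene stay as the last step left them, time stands still between calls to the robot, and variables do not carry over. Pictures are saved under pics/ and viewed, and the job is handed in when it is done.

```bash
mkdir -p pics; cat > h.py <<'E'
import numpy as np, cv2
from workcell import state, get_image, camera_model, hand_in
from scipy.spatial.transform import Rotation as Rn
def snap(cam,fn,crop=None,scale=1):
    im=get_image(cam)[:,:,::-1]
    cv2.imwrite('pics/raw_'+fn+'.png',im)
    if crop: 
        x0,y0,x1,y1=crop; im=im[y0:y1,x0:x1]
    if scale!=1: im=cv2.resize(im,None,fx=scale,fy=scale,interpolation=cv2.INTER_CUBIC)
    cv2.imwrite('pics/'+fn+'.png',im)
def crop(raw,fn,c,scale):
    im=cv2.imread('pics/raw_'+raw+'.png');x0,y0,x1,y1=c
    cv2.imwrite('pics/'+fn+'.png',cv2.resize(im[y0:y1,x0:x1],None,fx=scale,fy=scale,interpolation=cv2.INTER_CUBIC))
def pix(cam,X):
    m=camera_model(cam);c=np.array(m['R'])@np.array(X)+np.array(m['t'])
    return np.array([m['fx']*c[0]/c[2]+m['cx'],m['fy']*c[1]/c[2]+m['cy']])
def ray(cam,u,v,z):
    m=camera_model(cam);R=np.array(m['R']);t=np.array(m['t'])
    d=R.T@np.array([(u-m['cx'])/m['fx'],(v-m['cy'])/m['fy'],1]);o=-R.T@t
    return o+d*(z-o[2])/d[2]
def tri(a,b):
    # a=(cam,u,v)
    A=[];B=[]
    for cam,u,v in (a,b):
        m=camera_model(cam);R=np.array(m['R']);t=np.array(m['t'])
        for k,f,cc,w in((0,'fx','cx',u),(1,'fy','cy',v)):
            s=(w-m[cc])/m[f];A.append(R[k]-s*R[2]);B.append(s*t[2]-t[k])
    return np.linalg.lstsq(np.array(A),np.array(B),rcond=None)[0]
def st():
    s=state();print('t',round(s['time_s'],2),'pos',np.round(s['tool_pos'],4),'rot',np.round(s['tcp_rot'],3),'F',np.round(s['ft_force'],1),'w',round(s['width'],3));return s
def goal(p,R=None):
    """shift and turn in units from the current measured pose"""
    s=state();p0=np.array(s['tool_pos']);R0=Rn.from_euler('xyz',s['tcp_rot'])
    d=R0.inv().apply(np.array(p)-p0)/0.1
    print('shift',np.round(d,3),end=' ')
    if R is not None:
        print('turn',np.round((R0.inv()*R).as_rotvec()/(np.pi/2),3))
    else: print()
def axes():
    print(np.round(Rn.from_euler('xyz',state()['tcp_rot']).as_matrix(),3))
E
python3 - <<'E'
from h import *
st();axes();print(np.round(state()['joint_positions'],3))
snap('scene','s0',scale=1.4);snap('top','t0',scale=1.4)
for c in('scene','top'):
    m=camera_model(c);print(c,m['fx'],np.round(-np.array(m['R']).T@np.array(m['t']),3),np.round(m['R'],2).tolist())
E
```

```text
t 0.0 pos [ 0.2662 -0.6197  0.2256] rot [-1.569  0.     0.406] F [ 0.  -1.1 -0.5] w 0.999
[[ 0.919 -0.001 -0.395]
 [ 0.395  0.001  0.919]
 [-0.    -1.     0.002]]
[-0.877  0.359  0.011 -0.    -1.224 -0.288]
scene 442.0299746331196 [ 1.132 -0.919  0.971] [[0.83, 0.56, -0.01], [0.33, -0.51, -0.79], [-0.45, 0.66, -0.61]]
top 535.5607512420806 [0.188 0.019 1.633] [[-0.04, -1.0, -0.01], [-0.98, 0.04, -0.2], [0.2, -0.0, -0.98]]
```

```bash
ls pics
```

```text
raw_s0.png
raw_t0.png
s0.png
t0.png
```

View pics/s0.png

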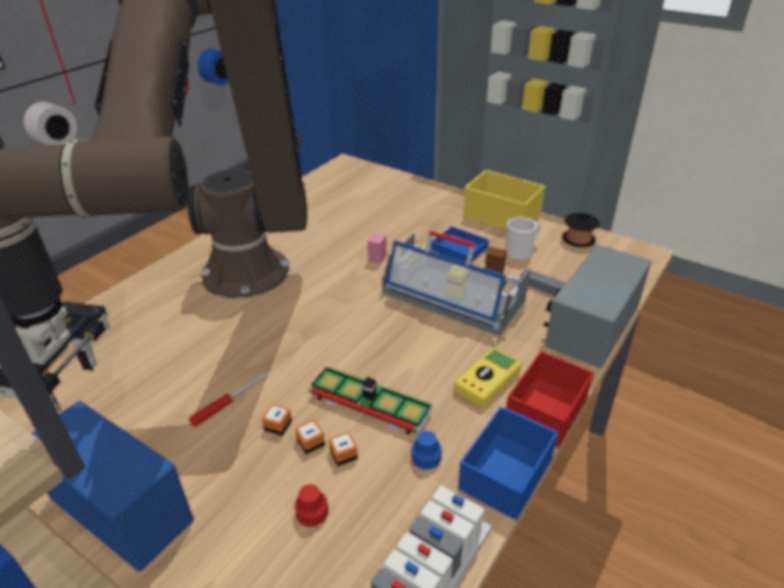

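View pics/t0.png

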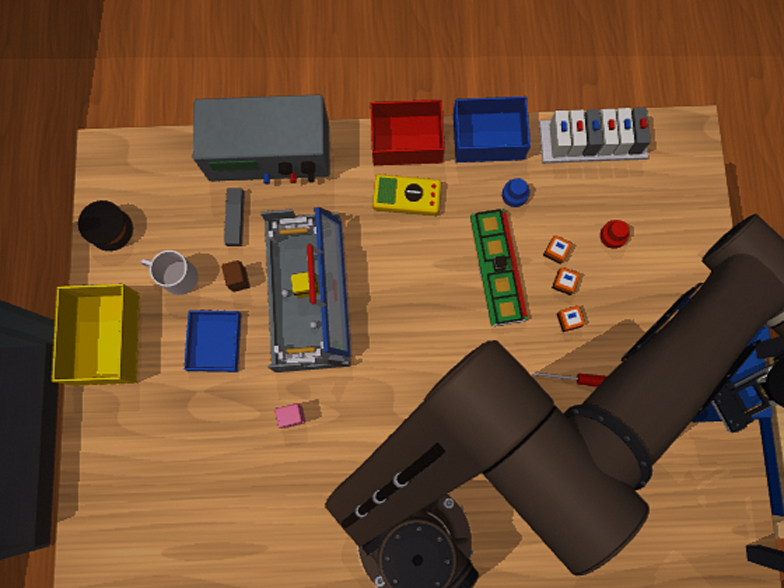

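The top view is at 1.4x scale.
- **Unit:** about (308,290), with the flap to its right and the red bar at (312,275).
- **Yellow block:** inside the unit at (300,285).
- **Plate:** at (500,267), red stripe to the right.
- **Relays:** three, at (559,249), (567,281) and (571,318).
- **Look-alikes for the block:** brown at (235,275), pink at (290,415).
- **Look-alikes for the tray:** low blue tray (213,341), big blue box (490,130), red box (407,132) and yellow box (96,335).

I'll take closer crops next.

```bash
python3 - <<'E'
from h import *
crop('t0','c1',(120,140,270,275),5)
crop('t0','c2',(320,140,460,245),5)
crop('s0','c3',(255,150,395,245),5)
crop('s0','c4',(170,250,320,380),5)
E
```

```text
(no output)
```

View pics/c1.png

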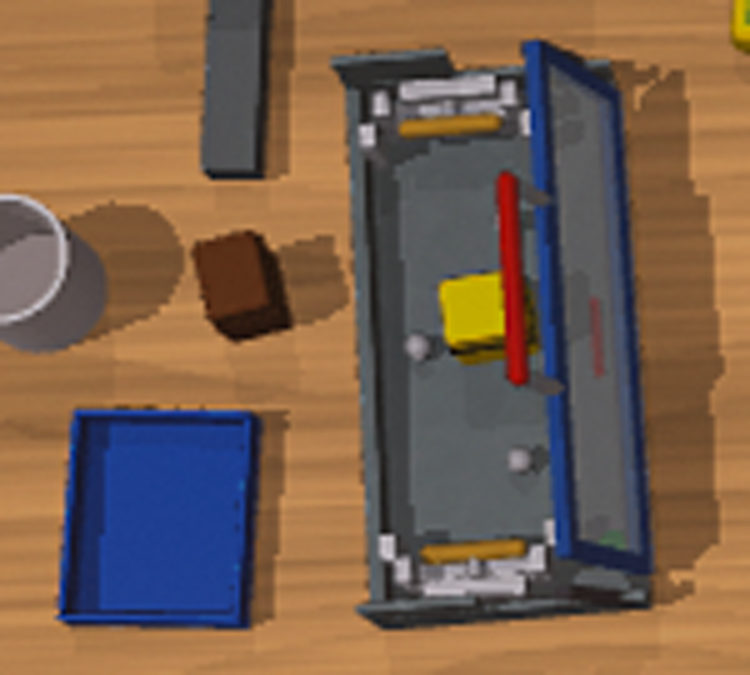

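View pics/c2.png

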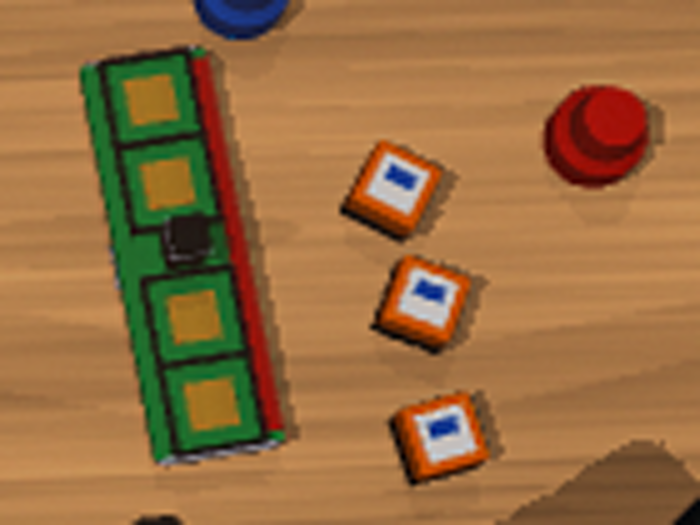

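View pics/c3.png

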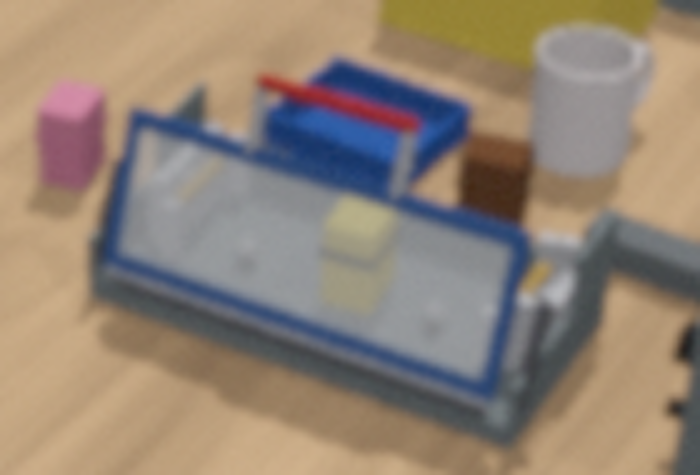

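View pics/c4.png

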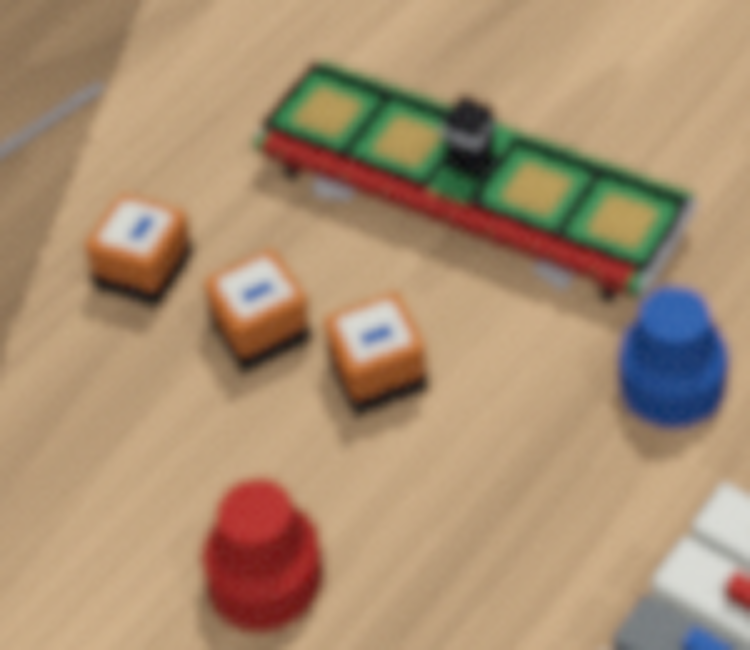

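```bash
python3 - <<'E'
from h import *
def r1(u,v,z,ox=120,oy=140): return ray('top',(u+.5)/5-.5+ox,(v+.5)/5-.5+oy,z)
P=lambda *a:print(*[np.round(x,4) if not isinstance(x,str) else x for x in a])
A=r1(418,346,.034);B=r1(520,459,.034);P('balls',A,B,np.linalg.norm(A-B),'exp',np.hypot(58,75)/1000)
# yaw of nest frame: vector A->B in nest = (-58,75)
d=B-A;yaw=np.arctan2(d[1],d[0])-np.arctan2(75,-58);P('nest yaw',np.degrees(yaw)%360)
b1=r1(507,178,.178);b2=r1(517,380,.178);P('bar',b1,b2,(b1+b2)/2,np.linalg.norm(b1-b2)); d=b2-b1;P('bar yaw of y',np.degrees(np.arctan2(d[1],d[0]))-90)
for n,(a,b) in {'roller':((400,128),(500,124)),'roller2':((425,554),(525,548))}.items():
  P(n,r1(*a,.0635),r1(*b,.0635))
for c in((75,413),(258,411),(247,622),(65,620)): P('tray',r1(*c,.03))
for c in((152,100),(168,184),(193,318),(212,405)): P('patch',r1(*c,.026,320))
P('knobtop',r1(189,232,.071,320))
for c in((207,52),(280,434)): P('stripe edge',r1(*c,.026,320))
for c in((403,187),(427,301),(443,430)): P('relay',r1(*c,.038,320))
P('block',r1(478,310,.09))
E
```

```text
balls [0.5297 0.259  0.034 ] [0.4575 0.1978 0.034 ] 0.0947 exp 0.0948
nest yaw 92.5458
bar [0.5936 0.1866 0.178 ] [0.4776 0.1827 0.178 ] [0.5356 0.1846 0.178 ] 0.116
bar yaw of y -268.0745
roller [0.6596 0.2645 0.0635] [0.6597 0.2036 0.0635]
roller2 [0.398  0.2514 0.0635] [0.3993 0.1924 0.0635]
tray [0.497  0.4688 0.03  ]
tray [0.4939 0.3573 0.03  ]
tray [0.3656 0.3633 0.03  ]
tray [0.371  0.4724 0.03  ]
patch [ 0.6705 -0.1992  0.026 ]
patch [ 0.616  -0.2057  0.026 ]
patch [ 0.5305 -0.2155  0.026 ]
patch [ 0.4758 -0.2235  0.026 ]
knobtop [ 0.5737 -0.2101  0.071 ]
stripe edge [ 0.7004 -0.2356  0.026 ]
stripe edge [ 0.4563 -0.2636  0.026 ]
relay [ 0.6052 -0.3482  0.038 ]
relay [ 0.5329 -0.3569  0.038 ]
relay [ 0.453  -0.3599  0.038 ]
block [0.5381 0.215  0.09  ]
```

```bash
python3 - <<'E'
from h import *
crop('t0','d1',(375,160,430,245),9)
crop('t0','d2',(196,178,236,230),12)
E
```

```text
(no output)
```

View pics/d1.png

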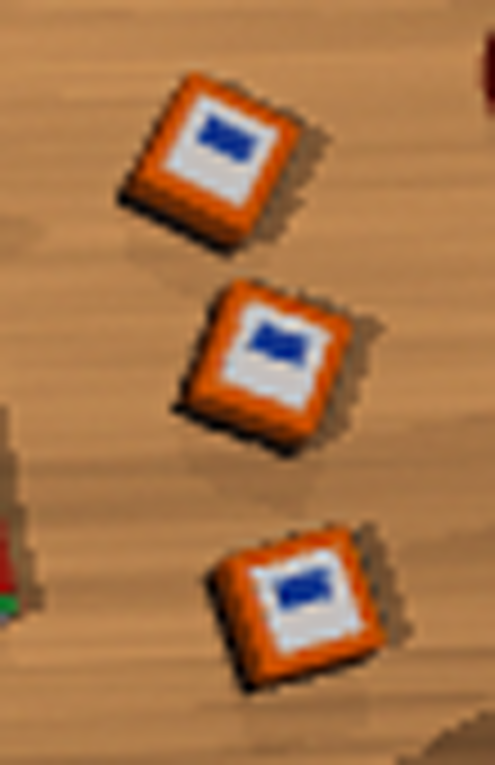

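View pics/d2.png

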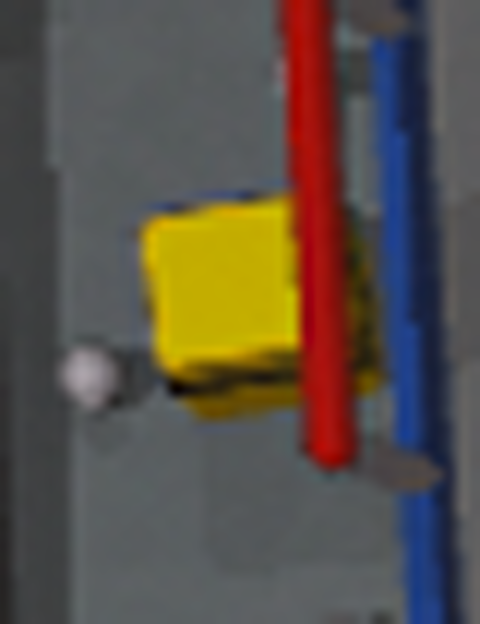

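Before the first reach: the unit's red bar and its three relays are each unambiguous. For the block, the yellow one inside the unit is the choice, not the brown or pink one. For the tray, it is the low blue one, measured 0.128 x 0.110 m. I'll start by moving towards the bar.

```bash
cat >> h.py <<'E'
def down(psi):
    c,s=np.cos(np.radians(psi)),np.sin(np.radians(psi))
    return Rn.from_matrix(np.array([[s,0,c],[-c,0,s],[0,-1,0]]))
E
python3 - <<'E'
from h import *
goal((.5356,.1846,.235),down(92.4))
goal((.32,-.50,.235),down(92.4))
E
```

```text
shift [ 5.649 -0.084  6.328] turn [-0.001  0.232 -0.   ]
shift [ 0.967 -0.092  0.889] turn [-0.001  0.232 -0.   ]
```

```bash
python3 -m jog '[[[0.1,0,0.1],[0,0.03,0],0],[[0.2,0,0.2],[0,0.06,0],0],[[0.3,0,0.3],[0,0.09,0],0],[[0.4,-0.05,0.4],[0,0.12,0],0],[[0.5,-0.1,0.5],[0,0.15,0],0],[[0.6,-0.1,0.6],[0,0.18,0],0],[[0.7,-0.1,0.7],[0,0.2,0],0],[[0.8,-0.1,0.8],[0,0.232,0],0],[[0.9,-0.1,0.9],[0,0.232,0],0],[[1,-0.1,1],[0,0.232,0],0]]'
python3 - <<'E'
from h import *
st();goal((.5356,.1846,.235),down(92.4))
E
```

```text
time_s: 1.35
tool_pos: [0.319, -0.4881, 0.2364]
tcp_rot: [-1.57, 0.0, 0.042]
ft_force: [-0.4, 0.3, 0.1]
width: 0.998
t 1.35 pos [ 0.319  -0.4881  0.2364] rot [-1.57   0.     0.042] F [-0.4  0.3  0.1] w 0.998
shift [2.449 0.015 6.629] turn [-0.  0. -0.]
```

```bash
for i in 1 ; do python3 -m jog '[[[0.04,0,0.1],[0,0,0],0],[[0.08,0,0.2],[0,0,0],0],[[0.12,0,0.3],[0,0,0],0],[[0.16,0,0.4],[0,0,0],0],[[0.2,0,0.5],[0,0,0],0],[[0.24,0,0.6],[0,0,0],0],[[0.28,0,0.7],[0,0,0],0],[[0.32,0,0.8],[0,0,0],0],[[0.36,0,0.9],[0,0,0],0],[[0.4,0,1],[0,0,0],0]]'; done
python3 -m jog '[[[0.04,0,0.1],[0,0,0],0],[[0.08,0,0.2],[0,0,0],0],[[0.12,0,0.3],[0,0,0],0],[[0.16,0,0.4],[0,0,0],0],[[0.2,0,0.5],[0,0,0],0],[[0.24,0,0.6],[0,0,0],0],[[0.28,0,0.7],[0,0,0],0],[[0.32,0,0.8],[0,0,0],0],[[0.36,0,0.9],[0,0,0],0],[[0.4,0,1],[0,0,0],0]]'
python3 -m jog '[[[0.04,0,0.1],[0,0,0],0],[[0.08,0,0.2],[0,0,0],0],[[0.12,0,0.3],[0,0,0],0],[[0.16,0,0.4],[0,0,0],0],[[0.2,0,0.5],[0,0,0],0],[[0.24,0,0.6],[0,0,0],0],[[0.28,0,0.7],[0,0,0],0],[[0.32,0,0.8],[0,0,0],0],[[0.36,0,0.9],[0,0,0],0],[[0.4,0,1],[0,0,0],0]]'
python3 -m jog '[[[0.04,0,0.1],[0,0,0],0],[[0.08,0,0.2],[0,0,0],0],[[0.12,0,0.3],[0,0,0],0],[[0.16,0,0.4],[0,0,0],0],[[0.2,0,0.5],[0,0,0],0],[[0.24,0,0.6],[0,0,0],0],[[0.28,0,0.7],[0,0,0],0],[[0.32,0,0.8],[0,0,0],0],[[0.36,0,0.9],[0,0,0],0],[[0.4,0,1],[0,0,0],0]]'
python3 - <<'E'
from h import *
st();goal((.5356,.1846,.235),down(92.4))
snap('top','t1',scale=1.4)
E
```

```text
time_s: 2.6
tool_pos: [0.3549, -0.3866, 0.2366]
tcp_rot: [-1.571, -0.0, 0.041]
ft_force: [-0.5, -0.1, 0.7]
width: 0.999
time_s: 3.85
tool_pos: [0.3907, -0.285, 0.2366]
tcp_rot: [-1.571, 0.0, 0.041]
ft_force: [-0.4, -0.2, -0.2]
width: 0.998
time_s: 5.1
tool_pos: [0.4266, -0.1834, 0.2366]
tcp_rot: [-1.571, -0.0, 0.041]
ft_force: [-0.5, -0.7, -0.3]
width: 0.998
time_s: 6.35
tool_pos: [0.4624, -0.0819, 0.2365]
tcp_rot: [-1.571, 0.0, 0.041]
ft_force: [0.9, -0.2, -0.3]
width: 1.0
t 6.35 pos [ 0.4624 -0.0819  0.2365] rot [-1.571  0.     0.041] F [ 0.9 -0.2 -0.3] w 1.0
shift [0.842 0.015 2.632] turn [-0. -0. -0.]
```

View pics/t1.png

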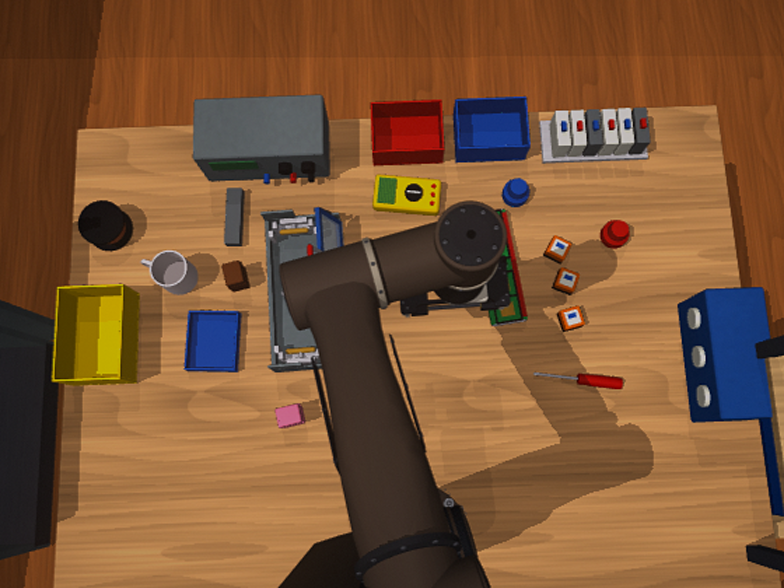

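Only three relays: the area hidden before shows just the screwdriver at (580,380). I'll go on to the bar.

```bash

python3 -m jog '[[[0.03,0,0.1],[0,0,0],0],[[0.06,0,0.2],[0,0,0],0],[[0.09,0,0.3],[0,0,0],0],[[0.12,0,0.4],[0,0,0],0],[[0.15,0,0.5],[0,0,0],0],[[0.18,0,0.6],[0,0,0],0],[[0.21,0,0.7],[0,0,0],0],[[0.24,0,0.8],[0,0,0],0],[[0.27,0,0.9],[0,0,0],0],[[0.3,0,1],[0,0,0],0]]'
python3 -m jog '[[[0.03,0,0.1],[0,0,0],0],[[0.06,0,0.2],[0,0,0],0],[[0.09,0,0.3],[0,0,0],0],[[0.12,0,0.4],[0,0,0],0],[[0.15,0,0.5],[0,0,0],0],[[0.18,0,0.6],[0,0,0],0],[[0.21,0,0.7],[0,0,0],0],[[0.24,0,0.8],[0,0,0],0],[[0.27,0,0.9],[0,0,0],0],[[0.3,0,1],[0,0,0],0]]'
python3 - <<'E'
from h import *
st();goal((.5356,.1846,.235),down(92.4))
snap('scene','s1',(240,130,400,250),5)
E
```

```text
time_s: 7.65
tool_pos: [0.4882, 0.0193, 0.2365]
tcp_rot: [-1.571, 0.0, 0.041]
ft_force: [-0.3, -0.5, -0.2]
width: 1.0
time_s: 8.9
tool_pos: [0.514, 0.1205, 0.2366]
tcp_rot: [-1.571, 0.0, 0.041]
ft_force: [0.3, -0.6, 0.6]
width: 1.002
t 8.9 pos [0.514  0.1205 0.2366] rot [-1.571  0.     0.041] F [ 0.3 -0.6  0.6] w 1.002
shift [0.242 0.016 0.632] turn [-0. -0. -0.]
```

View pics/s1.png

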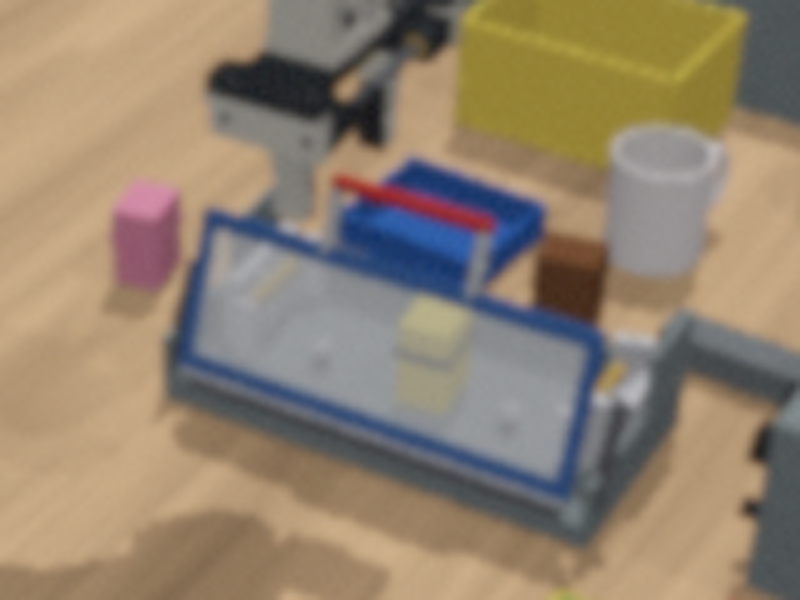

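```bash
python3 - <<'E'
from h import *
print(tri(('scene',323.2,170.6),('top',222.0,195.4)), pix('scene',(.5356,.1846,.178)))
E
python3 -m jog '[[[0.03,0,0.08],[0,0,0],0],[[0.06,0,0.16],[0,0,0],0],[[0.09,0,0.24],[0,0,0],0],[[0.12,0,0.32],[0,0,0],0],[[0.15,0,0.4],[0,0,0],0],[[0.18,0,0.48],[0,0,0],0],[[0.21,0,0.56],[0,0,0],0],[[0.24,0,0.62],[0,0,0],0],[[0.24,0,0.62],[0,0,0],0],[[0.24,0,0.62],[0,0,0],0]]'

```

```text
[0.53434119 0.18472182 0.18869518] [322.7413233  173.61836153]
time_s: 10.2
tool_pos: [0.5352, 0.1826, 0.2365]
tcp_rot: [-1.571, 0.0, 0.041]
ft_force: [-1.1, -0.6, 0.9]
width: 1.002
```

```bash

python3 -m jog '[[[0,0.1,0],[0,0,0],0],[[0,0.2,0.01],[0,0,0],0],[[0,0.3,0.02],[0,0,0],0],[[0,0.4,0.02],[0,0,0],0],[[0,0.5,0.02],[0,0,0],0],[[0,0.6,0.02],[0,0,0],0],[[0,0.7,0.02],[0,0,0],0],[[0,0.75,0.02],[0,0,0],0],[[0,0.75,0.02],[0,0,0],0],[[0,0.75,0.02],[0,0,0],0.3]]' 
python3 -m jog '[[[0,0,0],[0,0,0],0.7],[[0,0,0],[0,0,0],1],[[0,0,0],[0,0,0],1],[[0,0,0],[0,0,0],1],[[0,0,0],[0,0,0],1],[[0,0,0],[0,0,0],1],[[0,0,0],[0,0,0],1],[[0,0,0],[0,0,0],1],[[0,0,0],[0,0,0],1],[[0,0,0],[0,0,0],1]]' 15
python3 - <<'E'
from h import *
s=st()
snap('scene','s2',(240,130,400,250),5)
p=np.array(s['tool_pos']);
R0=Rn.from_euler('xyz',s['tcp_rot']).as_matrix()
# arc: bar relative start
for q in np.arange(0,2.07,.1).tolist()+[2.06]:
    dx=.165*(np.sin(.524-q)-np.sin(.524));dz=.165*(np.cos(.524-q)-np.cos(.524))
    print(round(q,2),'toolz',round(dx*10,2),'tooly',round(-dz*10,2))
E
```

```text
time_s: 11.45
tool_pos: [0.5354, 0.1848, 0.1619]
tcp_rot: [-1.571, -0.001, 0.041]
ft_force: [-0.3, -0.0, 0.4]
width: 0.934
time_s: 12.7
tool_pos: [0.5352, 0.1848, 0.1616]
tcp_rot: [-1.571, -0.0, 0.041]
ft_force: [0.4, 0.6, 0.2]
width: 0.131
t 12.7 pos [0.5352 0.1848 0.1616] rot [-1.571 -0.     0.041] F [0.4 0.6 0.2] w 0.131
0.0 toolz 0.0 tooly -0.0
0.1 toolz -0.15 tooly -0.08
0.2 toolz -0.3 tooly -0.14
0.3 toolz -0.46 tooly -0.18
0.4 toolz -0.62 tooly -0.21
0.5 toolz -0.79 tooly -0.22
0.6 toolz -0.95 tooly -0.22
0.7 toolz -1.11 tooly -0.2
0.8 toolz -1.28 tooly -0.16
0.9 toolz -1.43 tooly -0.11
1.0 toolz -1.58 tooly -0.04
1.1 toolz -1.72 tooly 0.04
1.2 toolz -1.86 tooly 0.14
1.3 toolz -1.98 tooly 0.25
1.4 toolz -2.09 tooly 0.37
1.5 toolz -2.19 tooly 0.5
1.6 toolz -2.28 tooly 0.65
1.7 toolz -2.35 tooly 0.79
1.8 toolz -2.4 tooly 0.95
1.9 toolz -2.44 tooly 1.11
2.0 toolz -2.47 tooly 1.27
2.06 toolz -2.47 tooly 1.37
```

View pics/s2.png

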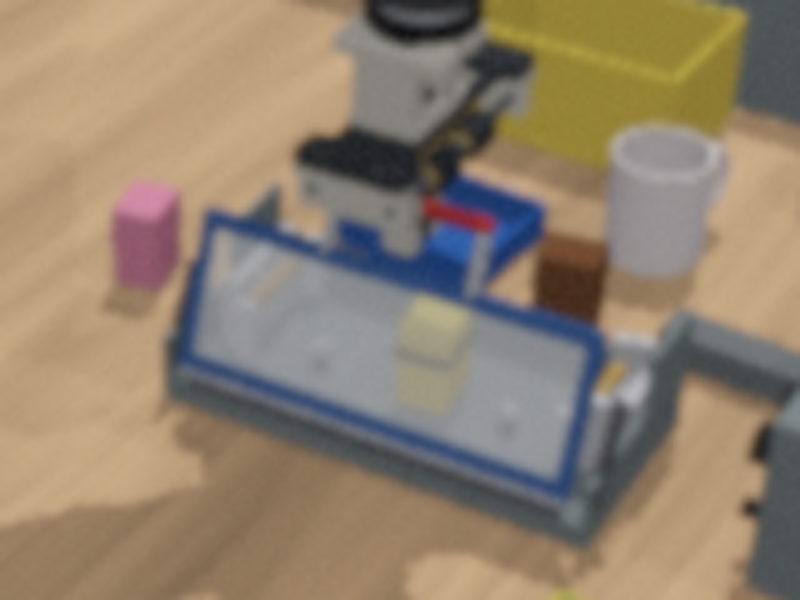

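Bar gripped: the opening reads 11.5 mm for a 12 mm bar. Next I follow the arc down.

```bash

python3 -m jog '[[[0,-0.05,-0.09],[0,0,0],1],[[0,-0.1,-0.18],[0,0,0],1],[[0,-0.13,-0.28],[0,0,0],1],[[0,-0.16,-0.37],[0,0,0],1],[[0,-0.18,-0.46],[0,0,0],1],[[0,-0.2,-0.56],[0,0,0],1],[[0,-0.21,-0.66],[0,0,0],1],[[0,-0.22,-0.75],[0,0,0],1],[[0,-0.22,-0.85],[0,0,0],1],[[0,-0.22,-0.95],[0,0,0],1]]' 20
python3 -m jog '[[[0,0.01,-0.08],[0,0,0],1],[[0,0.02,-0.17],[0,0,0],1],[[0,0.05,-0.27],[0,0,0],1],[[0,0.07,-0.36],[0,0,0],1],[[0,0.1,-0.44],[0,0,0],1],[[0,0.14,-0.52],[0,0,0],1],[[0,0.18,-0.63],[0,0,0],1],[[0,0.22,-0.7],[0,0,0],1],[[0,0.26,-0.77],[0,0,0],1],[[0,0.31,-0.84],[0,0,0],1]]'
python3 - <<'E'
from h import *
st()
E
```

```text
time_s: 14.0
tool_pos: [0.535, 0.0904, 0.1776]
tcp_rot: [-1.569, 0.01, 0.039]
ft_force: [1.1, 10.0, -32.4]
width: 0.128
time_s: 15.25
tool_pos: [0.539, 0.0119, 0.1464]
tcp_rot: [-1.561, 0.007, 0.039]
ft_force: [-1.4, 34.9, -32.7]
width: 0.128
t 15.25 pos [0.539  0.0119 0.1464] rot [-1.561  0.007  0.039] F [ -1.4  34.9 -32.7] w 0.128
```

```bash
python3 - <<'E'
from h import *
snap('scene','s3',(230,120,390,240),5)
from scipy.optimize import least_squares
P=[(.1848,.1616),(.0904,.1776),(.0119,.1464)]
r=least_squares(lambda v:[np.hypot(y-v[0],z-v[1])-.165 for y,z in P],[.1,.02]);print(r.x,r.fun)
E
```

```text
[0.11066588 0.01406149] [ 0.00011657 -0.00021058  0.0001308 ]
```

View pics/s3.png

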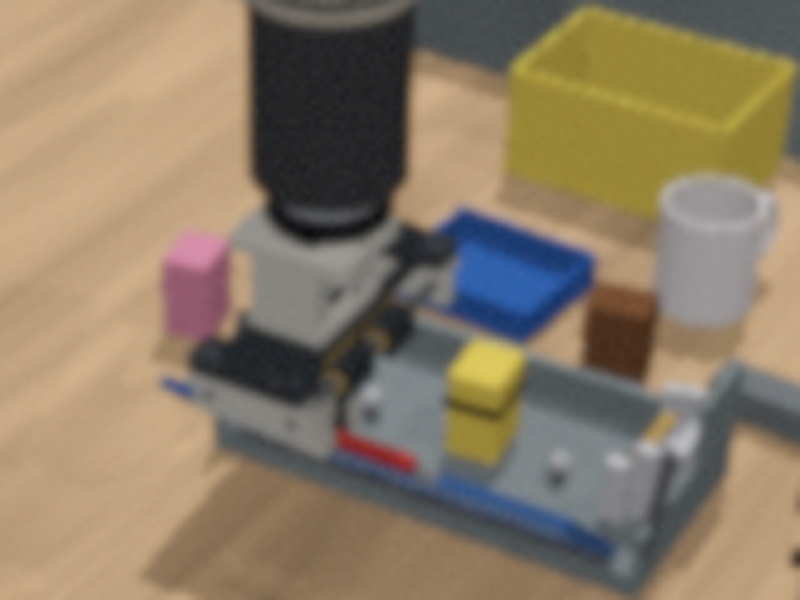

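The measured arc fits a circle well: hinge at y = 0.1107, flap now at q of about 1.17. I'll correct the rest of the path for this.

```bash
python3 - <<'E'
from h import *
for q in np.linspace(1.2,2.06,10):
    y=.1107+.165*np.sin(.524-q);z=.0141+.165*np.cos(.524-q)
    print(round(q,2),'tooly',round((.1526-z)*10,2),'toolz',round((y-.0058)*10,2))
E
```

```text
1.2 tooly 0.1 toolz 0.02
1.3 tooly 0.2 toolz -0.1
1.39 tooly 0.32 toolz -0.21
1.49 tooly 0.44 toolz -0.31
1.58 tooly 0.58 toolz -0.39
1.68 tooly 0.72 toolz -0.46
1.77 tooly 0.86 toolz -0.52
1.87 tooly 1.02 toolz -0.56
1.96 tooly 1.17 toolz -0.59
2.06 tooly 1.33 toolz -0.6
```

```bash

python3 -m jog '[[[0,0.1,0.02],[0,0,0],1],[[0,0.15,-0.04],[0,0,0],1],[[0,0.21,-0.1],[0,0,0],1],[[0,0.27,-0.16],[0,0,0],1],[[0,0.33,-0.21],[0,0,0],1],[[0,0.39,-0.26],[0,0,0],1],[[0,0.46,-0.31],[0,0,0],1],[[0,0.53,-0.35],[0,0,0],1],[[0,0.6,-0.39],[0,0,0],1],[[0,0.72,-0.46],[0,0,0],1]]'
python3 - <<'E'
from h import *
st()
E
```

```text
time_s: 16.55
tool_pos: [0.5412, -0.0341, 0.0775]
tcp_rot: [-1.562, 0.004, 0.04]
ft_force: [-10.0, 39.3, -9.1]
width: 0.245
t 16.55 pos [ 0.5412 -0.0341  0.0775] rot [-1.562  0.004  0.04 ] F [-10.   39.3  -9.1] w 0.245
```

```bash
python3 - <<'E'
from h import *
st()
snap('scene','s4',(230,120,390,240),5)
E
```

```text
t 16.55 pos [ 0.5412 -0.0341  0.0775] rot [-1.562  0.004  0.04 ] F [-10.   39.3  -9.1] w 0.245
```

View pics/s4.png

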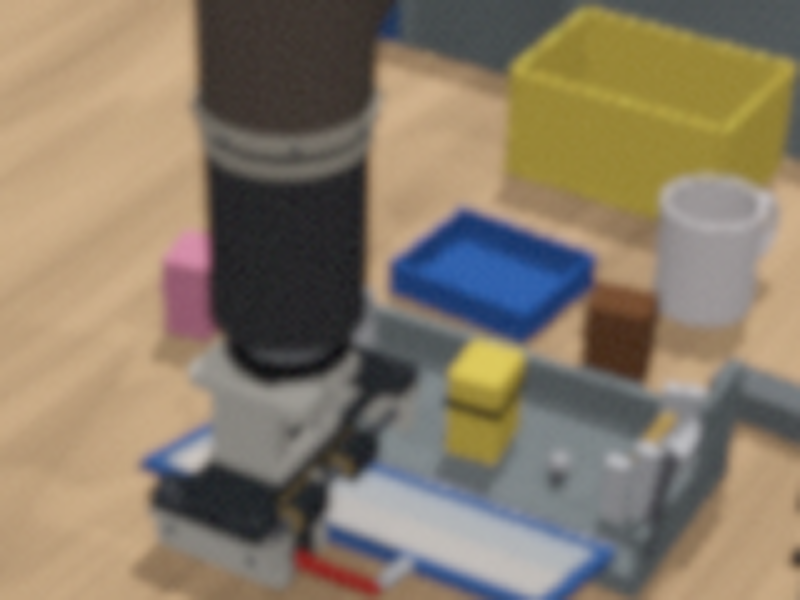

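The flap follows but I'm pulling too far outward. I'll release, rise, and push the bar down from above with shut fingers.

```bash

python3 -m jog '[[[0,0,0.06],[0,0,0],1],[[0,0,0.06],[0,0,0],0.6],[[0,0,0.06],[0,0,0],0.3],[[0,0,0.06],[0,0,0],0.2],[[0,-0.1,0.06],[0,0,0],0.2],[[0,-0.25,0.06],[0,0,0],0.2],[[0,-0.4,0.06],[0,0,0],0.2],[[0,-0.6,0.06],[0,0,0],0.5],[[0,-0.6,0],[0,0,0],1],[[0,-0.6,0],[0,0,0],1]]'
python3 - <<'E'
from h import *
st()
snap('scene','s5',(230,120,390,240),5)
snap('top','t5',scale=1.4)
E
```

```text
time_s: 17.85
tool_pos: [0.5443, -0.0405, 0.1408]
tcp_rot: [-1.571, -0.0, 0.041]
ft_force: [-0.6, -0.1, -0.1]
width: 0.52
t 17.85 pos [ 0.5443 -0.0405  0.1408] rot [-1.571 -0.     0.041] F [-0.6 -0.1 -0.1] w 0.52
```

View pics/s5.png

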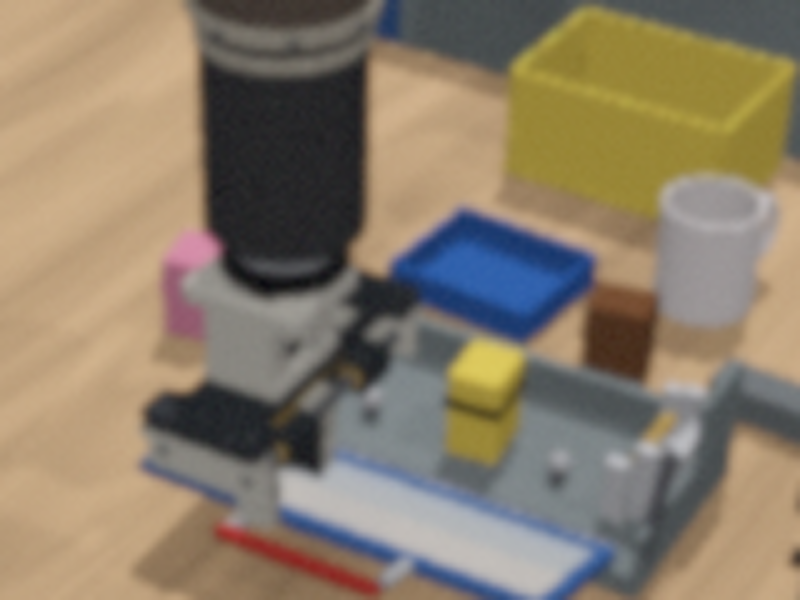

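View pics/t5.png

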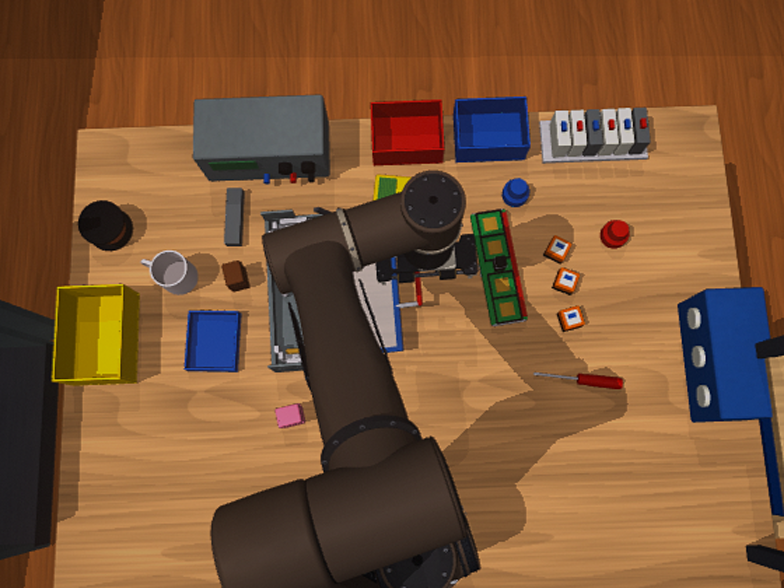

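```bash
python3 - <<'E'
from h import *
crop('t5','e5',(270,185,320,225),12)
print(tri(('scene',274,226.2),('top',299.3,216)))
print(ray('scene',289.8,231.7,.06),ray('scene',289.8,231.7,.041),ray('scene',289.8,231.7,.08))
E
python3 -m jog '[[[0,0,0],[0,0,0],1],[[0,0,0],[0,0,0],1],[[0,0,0],[0,0,0],1],[[0,0,0],[0,0,0],1],[[0,0,0],[0,0,0],1],[[0,0,0],[0,0,0],1],[[0,0,0],[0,0,0],1],[[0,0,0],[0,0,0],1],[[0,0,0],[0,0,0],1],[[0,0,0],[0,0,0],1]]'
```

```text
[ 0.4869939  -0.0319761   0.07804308]
[ 0.53194281 -0.00960604  0.06      ] [0.5194322  0.00934128 0.041     ] [ 0.54511187 -0.02955059  0.08      ]
time_s: 19.2
tool_pos: [0.5445, -0.0401, 0.1406]
tcp_rot: [-1.571, -0.0, 0.041]
ft_force: [-0.3, -0.5, -0.1]
width: 0.002
```

View pics/e5.png

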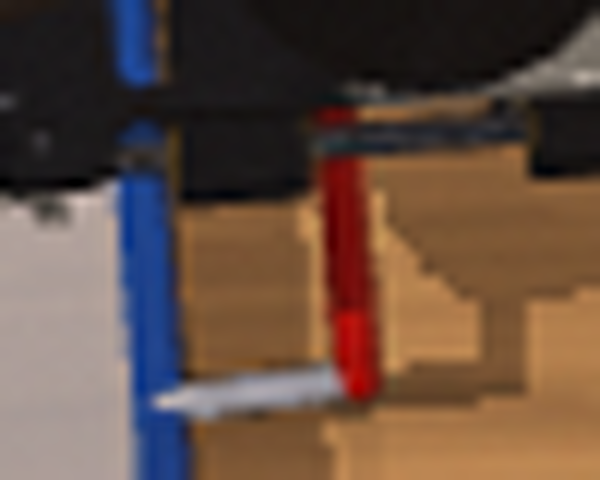

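```bash

python3 -m jog '[[[0,0.2,0.04],[0,0,0],1],[[0,0.35,0.04],[0,0,0],1],[[0,0.45,0.04],[0,0,0],1],[[0,0.55,0.03],[0,0,0],1],[[0,0.65,0.02],[0,0,0],1],[[0,0.75,0.01],[0,0,0],1],[[0,0.82,0],[0,0,0],1],[[0,0.88,0],[0,0,0],1],[[0,0.94,0],[0,0,0],1],[[0,0.97,0],[0,0,0],1]]'
python3 - <<'E'
from h import *
st()
snap('scene','s6',(230,120,390,240),5)
E
```

```text
time_s: 20.45
tool_pos: [0.5449, -0.0402, 0.0453]
tcp_rot: [-1.572, -0.001, 0.043]
ft_force: [-13.3, 2.2, 41.1]
width: 0.006
t 20.45 pos [ 0.5449 -0.0402  0.0453] rot [-1.572e+00 -1.000e-03  4.300e-02] F [-13.3   2.2  41.1] w 0.006
```

View pics/s6.png

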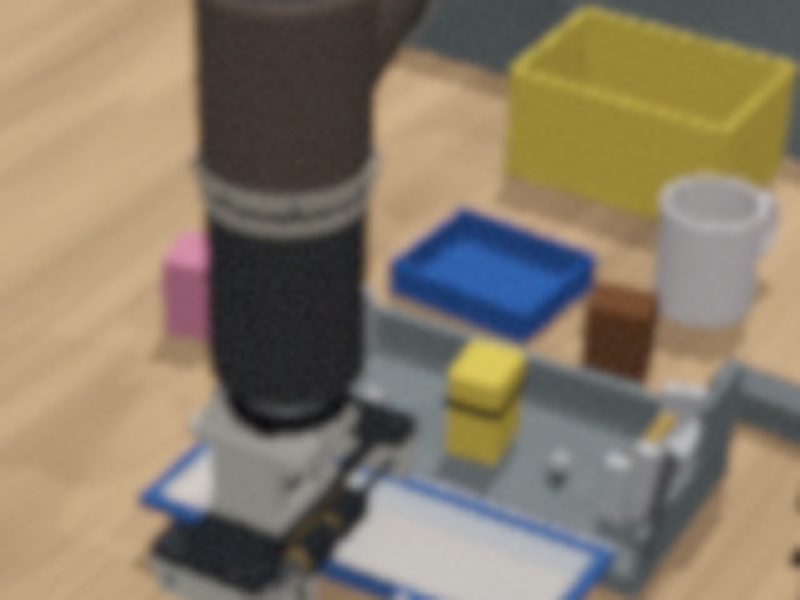

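```bash
python3 - <<'E'
from h import *
crop('s6','f6',(312,180,342,218),16)
for u,v in ((140,218),(160,368)): print('top',ray('top',(u+.5)/12-.5+196,(v+.5)/12-.5+178,.09))
E
python3 -m jog '[[[0,-0.1,0],[0,0,0],1],[[0,-0.3,0],[0,0,0],0.8],[[0,-0.5,0],[0,0,0],0.5],[[0,-0.7,0],[0,0,0],0],[[0,-0.9,0.1],[0,0,0],0],[[0,-1,0.2],[0,0,0],0],[[0,-1,0.3],[0,0,0],0],[[0,-1,0.4],[0,0,0],0],[[0,-1,0.5],[0,0,0],0],[[0,-1,0.6],[0,0,0],0]]'
python3 - <<'E'
from h import *
snap('scene','s7',(240,120,400,240),5)
snap('top','t7',scale=1.4)
E
```

```text
top [0.55688013 0.23842321 0.09      ]
top [0.51888665 0.23385135 0.09      ]
time_s: 21.75
tool_pos: [0.5417, 0.0205, 0.143]
tcp_rot: [-1.571, 0.001, 0.041]
ft_force: [-0.3, -1.1, 0.6]
width: 0.964
```

View pics/f6.png

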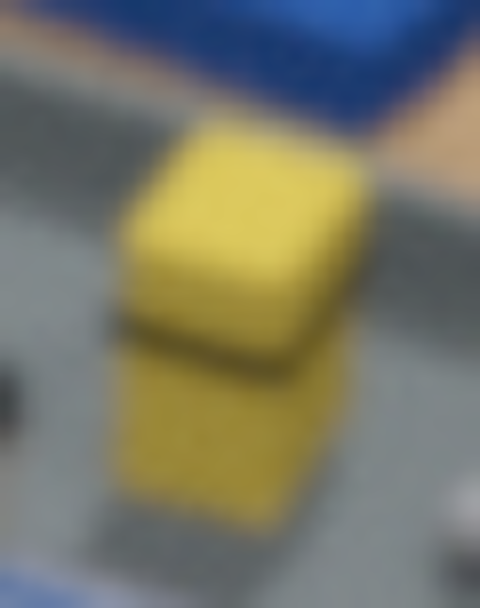

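View pics/s7.png

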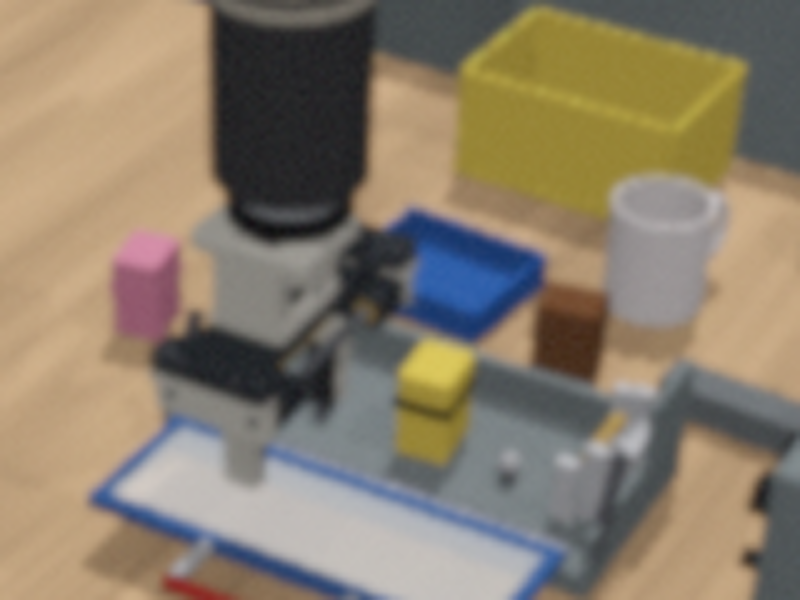

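View pics/t7.png

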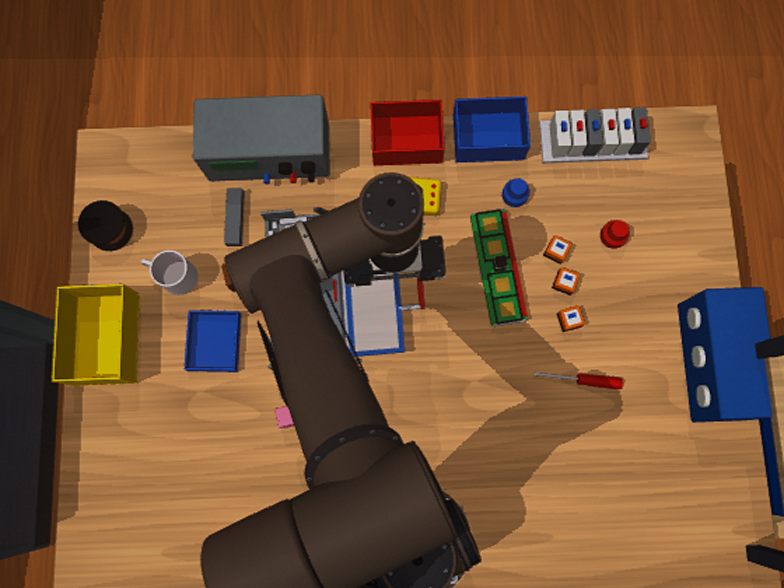

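```bash
python3 - <<'E'
from h import *
P=[ray('scene',(u+.5)/16-.5+312,(v+.5)/16-.5+180,.09) for u,v in((125,240),(205,118),(372,165),(293,290))]
for a,b in zip(P,P[1:]+P[:1]): print(np.round(a,4),np.linalg.norm(b-a))
print(np.mean(P,0)); goal((.541,.212,.143),down(96))
goal((.541,.212,.175),down(96))
E
```

```text
[0.5269 0.1839 0.09  ] 0.05105286162685796
[0.518  0.2341 0.09  ] 0.03997270138466947
[0.5578 0.2382 0.09  ] 0.051468957729396594
[0.5664 0.1875 0.09  ] 0.039636660869426195
[0.54228954 0.21093799 0.09      ]
shift [0.071 0.003 1.911] turn [ 0.   -0.04 -0.  ]
shift [ 0.071 -0.317  1.911] turn [ 0.   -0.04 -0.  ]
```

```bash

python3 -m jog '[[[0.01,-0.1,0.1],[0,0,0],0],[[0.02,-0.1,0.2],[0,-0.02,0],0],[[0.03,-0.1,0.3],[0,-0.05,0],0],[[0.04,-0.1,0.4],[0,-0.05,0],0],[[0.04,-0.1,0.5],[0,-0.05,0],0],[[0.04,-0.1,0.6],[0,-0.05,0],0],[[0.04,-0.1,0.7],[0,-0.05,0],0],[[0.04,-0.1,0.8],[0,-0.05,0],0],[[0.04,-0.1,0.9],[0,-0.05,0],0],[[0.04,-0.1,1],[0,-0.05,0],0]]'
python3 - <<'E'
from h import *
st();goal((.542,.211,.155),down(97))
E
```

```text
time_s: 23.1
tool_pos: [0.5418, 0.1206, 0.1536]
tcp_rot: [-1.571, 0.0, 0.12]
ft_force: [0.5, 1.2, -0.8]
width: 0.998
t 23.1 pos [0.5418 0.1206 0.1536] rot [-1.571  0.     0.12 ] F [ 0.5  1.2 -0.8] w 0.998
shift [ 0.11  -0.014  0.897] turn [ 0.    -0.001 -0.   ]
```

```bash

python3 -m jog '[[[0.01,0,0.12],[0,0,0],0],[[0.03,0,0.25],[0,0,0],0],[[0.05,0,0.38],[0,0,0],0],[[0.07,0,0.51],[0,0,0],0],[[0.09,0,0.64],[0,0,0],0],[[0.11,0,0.77],[0,0,0],0],[[0.11,0,0.87],[0,0,0],0],[[0.11,0,0.89],[0,0,0],0],[[0.11,0.2,0.89],[0,0,0],0],[[0.11,0.4,0.89],[0,0,0],0]]'
python3 -m jog '[[[0,0.15,0],[0,0,0],0],[[0,0.3,0],[0,0,0],0],[[0,0.45,0],[0,0,0],0],[[0,0.57,0],[0,0,0],0],[[0,0.57,0],[0,0,0],0.2],[[0,0.57,0],[0,0,0],1],[[0,0.57,0],[0,0,0],1],[[0,0.57,0],[0,0,0],1],[[0,0.57,0],[0,0,0],1],[[0,0.57,0],[0,0,0],1]]' 20
python3 - <<'E'
from h import *
st();snap('scene','s8',(240,120,400,240),5)
E
```

```text
time_s: 24.35
tool_pos: [0.5422, 0.2096, 0.1134]
tcp_rot: [-1.57, -0.001, 0.12]
ft_force: [-0.5, -0.0, -0.2]
width: 0.998
time_s: 25.6
tool_pos: [0.5425, 0.21, 0.0571]
tcp_rot: [-1.57, -0.001, 0.12]
ft_force: [-1.0, 2.6, 4.0]
width: 0.573
t 25.6 pos [0.5425 0.21   0.0571] rot [-1.57e+00 -1.00e-03  1.20e-01] F [-1.   2.6  4. ] w 0.573
```

View pics/s8.png

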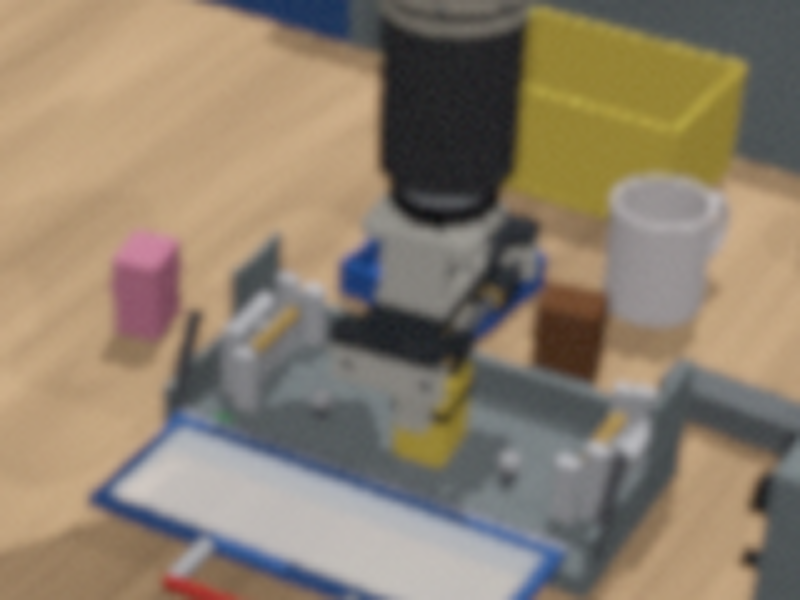

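```bash

python3 -m jog '[[[0,-0.1,0],[0,0,0],1],[[0,-0.2,0],[0,0,0],1],[[0,-0.3,0],[0,0,0],1],[[0,-0.4,0],[0,0,0],1],[[0,-0.5,0],[0,0,0],1],[[0,-0.6,0],[0,0,0],1],[[0,-0.7,0],[0,0,0],1],[[0,-0.8,0],[0,0,0],1],[[0,-0.9,0],[0,0,0],1],[[0,-1,0],[0,0,0],1]]' 25
python3 - <<'E'
from h import *
st();goal((.432,.4155,.157),down(92))
E
```

```text
time_s: 26.9
tool_pos: [0.5421, 0.2096, 0.1572]
tcp_rot: [-1.571, 0.0, 0.12]
ft_force: [0.5, -0.2, -0.5]
width: 0.568
t 26.9 pos [0.5421 0.2096 0.1572] rot [-1.571  0.     0.12 ] F [ 0.5 -0.2 -0.5] w 0.568
shift [-8.470e-01  2.000e-03  2.176e+00] turn [ 0.     0.054 -0.   ]
```

```bash

python3 -m jog '[[[-0.04,0,0.1],[0,0,0],1],[[-0.08,0,0.2],[0,0,0],1],[[-0.12,0,0.3],[0,0,0],1],[[-0.16,0,0.4],[0,0,0],1],[[-0.2,0,0.5],[0,0,0],1],[[-0.24,0,0.6],[0,0,0],1],[[-0.28,0,0.7],[0,0,0],1],[[-0.32,0,0.8],[0,0,0],1],[[-0.36,0,0.9],[0,0,0],1],[[-0.4,0,1],[0,0,0],1]]'
python3 -m jog '[[[-0.04,0,0.1],[0,0,0],1],[[-0.08,0,0.2],[0,0,0],1],[[-0.12,0,0.3],[0,0,0],1],[[-0.16,0,0.4],[0,0,0],1],[[-0.2,0,0.5],[0,0,0],1],[[-0.24,0,0.6],[0,0,0],1],[[-0.28,0,0.7],[0,0,0],1],[[-0.32,0,0.8],[0,0,0],1],[[-0.36,0,0.9],[0,0,0],1],[[-0.4,0,1],[0,0,0],1]]'
python3 - <<'E'
from h import *
st();goal((.432,.4155,.157),down(92))
E
```

```text
time_s: 28.15
tool_pos: [0.4901, 0.3047, 0.1566]
tcp_rot: [-1.571, 0.0, 0.12]
ft_force: [0.2, 0.6, -1.4]
width: 0.566
time_s: 29.4
tool_pos: [0.4384, 0.3992, 0.1565]
tcp_rot: [-1.571, 0.0, 0.12]
ft_force: [-0.4, -0.3, -1.1]
width: 0.574
t 29.4 pos [0.4384 0.3992 0.1565] rot [-1.571  0.     0.12 ] F [-0.4 -0.3 -1.1] w 0.574
shift [-0.044 -0.005  0.169] turn [ 0.     0.054 -0.   ]
```

```bash

python3 -m jog '[[[-0.02,0,0.08],[0,0.03,0],1],[[-0.04,0,0.17],[0,0.05,0],1],[[-0.04,0.1,0.17],[0,0.05,0],1],[[-0.04,0.25,0.17],[0,0.05,0],1],[[-0.04,0.4,0.17],[0,0.05,0],1],[[-0.04,0.55,0.17],[0,0.05,0],1],[[-0.04,0.7,0.17],[0,0.05,0],1],[[-0.04,0.82,0.17],[0,0.05,0],1],[[-0.04,0.92,0.17],[0,0.05,0],1],[[-0.04,1,0.17],[0,0.05,0],1]]'
python3 -m jog '[[[0,0.05,0],[0,0,0],1],[[0,0.1,0],[0,0,0],1],[[0,0.13,0],[0,0,0],1],[[0,0.14,0],[0,0,0],1],[[0,0.14,0],[0,0,0],0.5],[[0,0.14,0],[0,0,0],0.2],[[0,0.14,0],[0,0,0],0.2],[[0,0,0],[0,0,0],0],[[0,-0.3,0],[0,0,0],0],[[0,-0.6,0],[0,0,0],0]]'
python3 - <<'E'
from h import *
st();goal((.5735,-.2105,.2),down(97))
snap('scene','s9',(240,120,400,240),5)
E
```

```text
time_s: 30.65
tool_pos: [0.4328, 0.415, 0.056]
tcp_rot: [-1.571, 0.0, 0.041]
ft_force: [-0.5, 1.6, -0.5]
width: 0.566
time_s: 31.9
tool_pos: [0.4329, 0.4151, 0.1184]
tcp_rot: [-1.571, -0.0, 0.042]
ft_force: [0.8, 0.9, -0.4]
width: 0.993
t 31.9 pos [0.4329 0.4151 0.1184] rot [-1.571 -0.     0.042] F [ 0.8  0.9 -0.4] w 0.993
shift [ 1.145 -0.817 -6.309] turn [-0.    -0.051  0.   ]
```

View pics/s9.png

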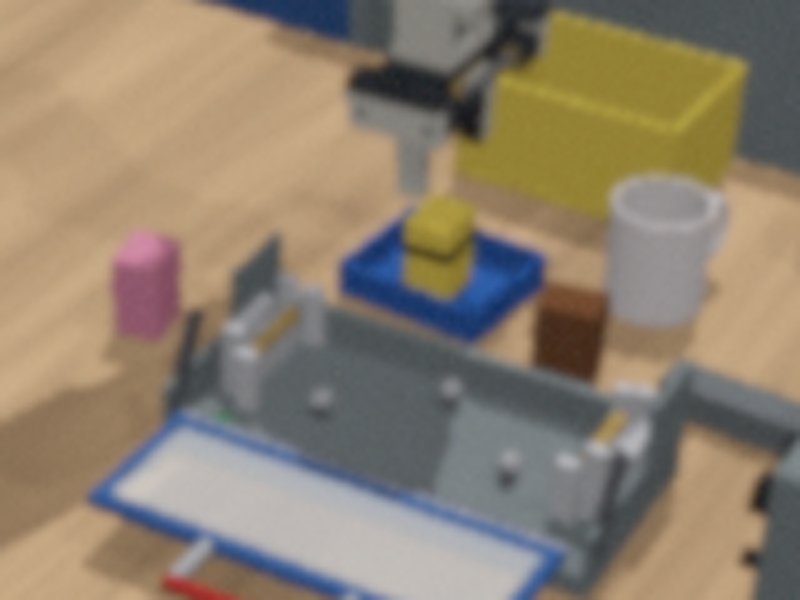

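The block stands in the tray. Next is the plate.

```bash

python3 -m jog '[[[0.02,-0.1,-0.1],[0,0,0],0],[[0.04,-0.2,-0.2],[0,0,0],0],[[0.06,-0.3,-0.3],[0,0,0],0],[[0.08,-0.4,-0.4],[0,0,0],0],[[0.1,-0.5,-0.5],[0,0,0],0],[[0.12,-0.5,-0.6],[0,0,0],0],[[0.14,-0.5,-0.7],[0,0,0],0],[[0.16,-0.5,-0.8],[0,0,0],0],[[0.18,-0.5,-0.9],[0,0,0],0],[[0.2,-0.5,-1],[0,0,0],0]]'
python3 -m jog '[[[0.02,0,-0.1],[0,0,0],0],[[0.04,0,-0.2],[0,0,0],0],[[0.06,0,-0.3],[0,0,0],0],[[0.08,0,-0.4],[0,0,0],0],[[0.1,0,-0.5],[0,0,0],0],[[0.12,0,-0.6],[0,0,0],0],[[0.14,0,-0.7],[0,0,0],0],[[0.16,0,-0.8],[0,0,0],0],[[0.18,0,-0.9],[0,0,0],0],[[0.2,0,-1],[0,0,0],0]]'
python3 -m jog '[[[0.02,0,-0.1],[0,0,0],0],[[0.04,0,-0.2],[0,0,0],0],[[0.06,0,-0.3],[0,0,0],0],[[0.08,0,-0.4],[0,0,0],0],[[0.1,0,-0.5],[0,0,0],0],[[0.12,0,-0.6],[0,0,0],0],[[0.14,0,-0.7],[0,0,0],0],[[0.16,0,-0.8],[0,0,0],0],[[0.18,0,-0.9],[0,0,0],0],[[0.2,0,-1],[0,0,0],0]]'
python3 -m jog '[[[0.02,0,-0.1],[0,0,0],0],[[0.04,0,-0.2],[0,0,0],0],[[0.06,0,-0.3],[0,0,0],0],[[0.08,0,-0.4],[0,0,0],0],[[0.1,0,-0.5],[0,0,0],0],[[0.12,0,-0.6],[0,0,0],0],[[0.14,0,-0.7],[0,0,0],0],[[0.16,0,-0.8],[0,0,0],0],[[0.18,0,-0.9],[0,0,0],0],[[0.2,0,-1],[0,0,0],0]]'
python3 -m jog '[[[0.02,0,-0.1],[0,0,0],0],[[0.04,0,-0.2],[0,0,0],0],[[0.06,0,-0.3],[0,0,0],0],[[0.08,0,-0.4],[0,0,0],0],[[0.1,0,-0.5],[0,0,0],0],[[0.12,0,-0.6],[0,0,0],0],[[0.14,0,-0.7],[0,0,0],0],[[0.16,0,-0.8],[0,0,0],0],[[0.18,0,-0.9],[0,0,0],0],[[0.2,0,-1],[0,0,0],0]]'
python3 - <<'E'
from h import *
st();goal((.5735,-.2105,.15),down(97))
snap('top','t10',scale=1.4);snap('scene','s10',scale=1.4)
E
```

```text
time_s: 33.2
tool_pos: [0.457, 0.3152, 0.1664]
tcp_rot: [-1.571, 0.0, 0.041]
ft_force: [0.5, 0.6, -0.7]
width: 1.001
time_s: 34.45
tool_pos: [0.4812, 0.2162, 0.1666]
tcp_rot: [-1.571, -0.0, 0.041]
ft_force: [-0.3, -0.8, -0.3]
width: 1.002
time_s: 35.7
tool_pos: [0.5053, 0.1171, 0.1666]
tcp_rot: [-1.571, -0.0, 0.041]
ft_force: [0.2, -0.1, -0.6]
width: 1.003
time_s: 36.95
tool_pos: [0.5294, 0.018, 0.1666]
tcp_rot: [-1.571, 0.0, 0.041]
ft_force: [-0.6, -0.2, 0.4]
width: 0.999
time_s: 38.2
tool_pos: [0.5535, -0.0811, 0.1665]
tcp_rot: [-1.571, 0.0, 0.041]
ft_force: [0.8, 0.0, -0.5]
width: 0.995
t 38.2 pos [ 0.5535 -0.0811  0.1665] rot [-1.571  0.     0.041] F [ 0.8  0.  -0.5] w 0.995
shift [ 0.146  0.165 -1.301] turn [ 0.    -0.051 -0.   ]
```

View pics/t10.png

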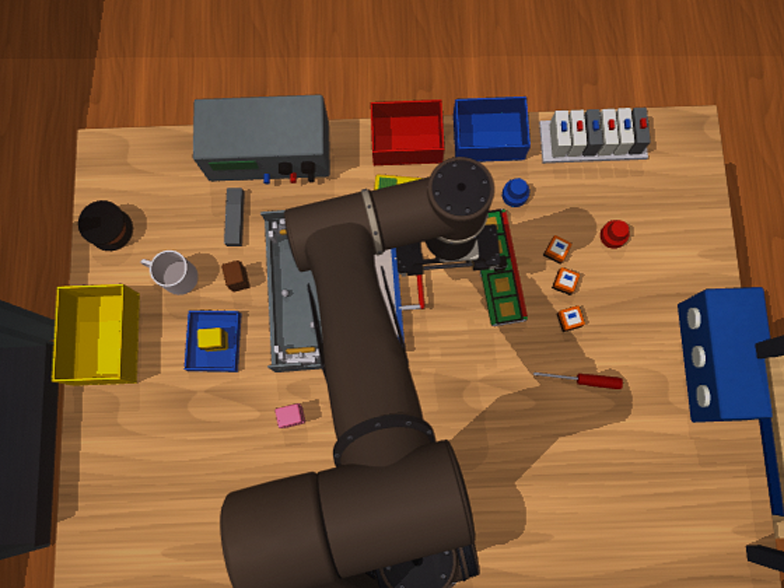

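View pics/s10.png

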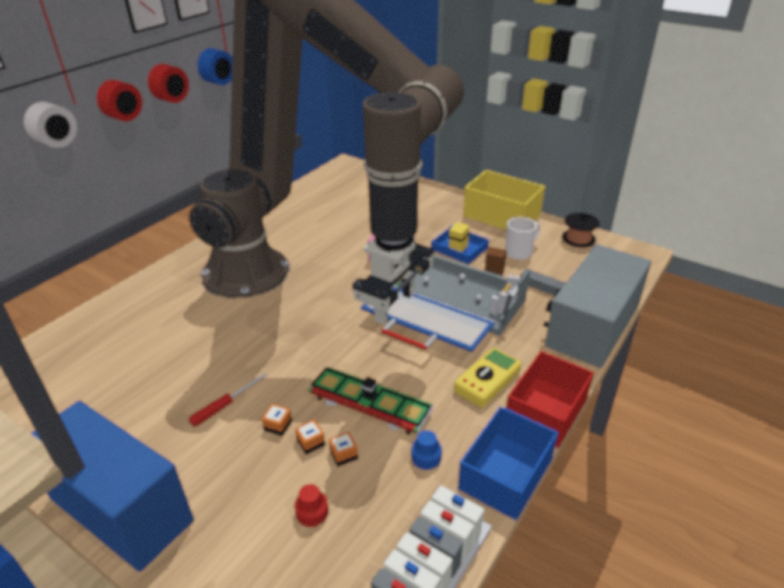

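```bash
python3 - <<'E'
from h import *
print(pix('scene',(.5735,-.2105,.071)),tri(('scene',263.4,272.6),('top',320+37.4,140+46)))
E
python3 -m jog '[[[0.02,0,-0.1],[0,0,0],0],[[0.04,0,-0.2],[0,-0.02,0],0],[[0.06,0,-0.3],[0,-0.05,0],0],[[0.08,0,-0.4],[0,-0.05,0],0],[[0.1,0,-0.5],[0,-0.05,0],0],[[0.11,0,-0.6],[0,-0.05,0],0],[[0.12,0,-0.7],[0,-0.05,0],0],[[0.13,0,-0.8],[0,-0.05,0],0],[[0.14,0,-0.9],[0,-0.05,0],0],[[0.14,0,-1],[0,-0.05,0],0]]'
python3 - <<'E'
from h import *
st();goal((.5735,-.2105,.1),down(97))
E
```

```text
[263.23937303 271.6425969 ] [ 0.57433877 -0.21069685  0.06783957]
time_s: 39.55
tool_pos: [0.5716, -0.1804, 0.1666]
tcp_rot: [-1.571, -0.0, 0.12]
ft_force: [0.1, -0.1, 0.5]
width: 0.998
t 39.55 pos [ 0.5716 -0.1804  0.1666] rot [-1.571 -0.     0.12 ] F [ 0.1 -0.1  0.5] w 0.998
shift [-0.017  0.666 -0.301] turn [-0.    -0.001  0.   ]
```

```bash

python3 -m jog '[[[-0.01,0,-0.1],[0,0,0],0],[[-0.02,0,-0.2],[0,0,0],0],[[-0.02,0,-0.3],[0,0,0],0],[[-0.02,0.1,-0.3],[0,0,0],0],[[-0.02,0.25,-0.3],[0,0,0],0],[[-0.02,0.4,-0.3],[0,0,0],0],[[-0.02,0.55,-0.3],[0,0,0],0],[[-0.02,0.7,-0.3],[0,0,0],0],[[-0.02,0.85,-0.3],[0,0,0],0],[[-0.02,0.95,-0.3],[0,0,0],0]]'
python3 -m jog '[[[0,0.15,0],[0,0,0],0],[[0,0.3,0],[0,0,0],0],[[0,0.38,0],[0,0,0],0.2],[[0,0.4,0],[0,0,0],0.6],[[0,0.4,0],[0,0,0],1],[[0,0.4,0],[0,0,0],1],[[0,0.4,0],[0,0,0],1],[[0,0.4,0],[0,0,0],1],[[0,0.4,0],[0,0,0],1],[[0,0.4,0],[0,0,0],1]]' 50
python3 - <<'E'
from h import *
st();snap('scene','s11',(200,220,360,340),5)
E
```

```text
time_s: 40.8
tool_pos: [0.5728, -0.2097, 0.0703]
tcp_rot: [-1.571, 0.001, 0.12]
ft_force: [0.1, 0.5, -0.5]
width: 1.001
time_s: 42.05
tool_pos: [0.5731, -0.2098, 0.0317]
tcp_rot: [-1.571, -0.0, 0.12]
ft_force: [0.0, 0.6, 0.9]
width: 0.269
t 42.05 pos [ 0.5731 -0.2098  0.0317] rot [-1.571 -0.     0.12 ] F [0.  0.6 0.9] w 0.269
```

View pics/s11.png

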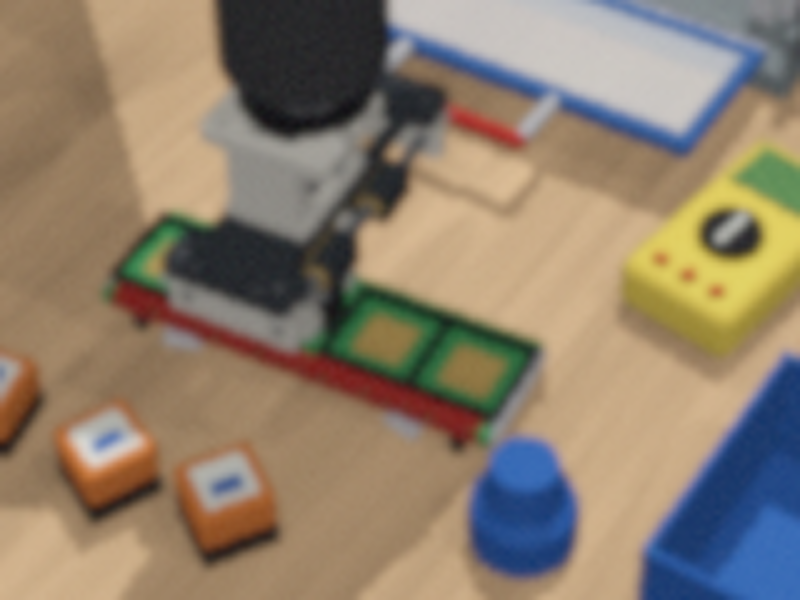

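Knob gripped: the opening reads 23.7 mm. Lifting.

```bash

python3 -m jog '[[[0,-0.03,0],[0,0,0],1],[[0,-0.08,0],[0,0,0],1],[[0,-0.15,0],[0,0,0],1],[[0,-0.25,0],[0,0,0],1],[[0,-0.35,0],[0,0,0],1],[[0,-0.5,0],[0,0,0],1],[[0,-0.65,0],[0,0,0],1],[[0,-0.8,0],[0,0,0],1],[[0,-0.9,0],[0,0,0],1],[[0,-1,0],[0,0,0],1]]' 60
python3 -m jog '[[[0,-0.06,0],[0,0,0],1],[[0,-0.12,0],[0,0,0],1],[[0,-0.18,0],[0,0,0],1],[[0,-0.24,0],[0,0,0],1],[[0,-0.3,0],[0,0,0],1],[[0,-0.36,0.04],[0,0.01,0],1],[[0,-0.42,0.1],[0,0.02,0],1],[[0,-0.48,0.2],[0,0.03,0],1],[[0,-0.5,0.3],[0,0.04,0],1],[[0,-0.5,0.4],[0,0.05,0],1]]' 
python3 - <<'E'
from h import *
st()
snap('top','t12',scale=1.4);snap('scene','s12',scale=1.4)
E
```

```text
time_s: 43.35
tool_pos: [0.573, -0.2098, 0.1322]
tcp_rot: [-1.571, 0.0, 0.12]
ft_force: [0.6, -0.2, -4.2]
width: 0.271
time_s: 44.6
tool_pos: [0.5683, -0.1692, 0.1817]
tcp_rot: [-1.571, -0.0, 0.041]
ft_force: [1.0, 0.9, -3.7]
width: 0.268
t 44.6 pos [ 0.5683 -0.1692  0.1817] rot [-1.571 -0.     0.041] F [ 1.   0.9 -3.7] w 0.268
```

View pics/t12.png

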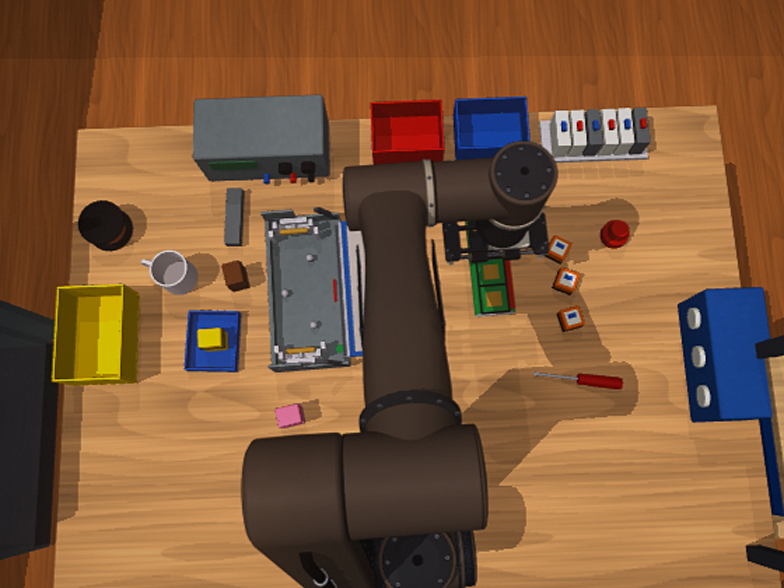

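View pics/s12.png

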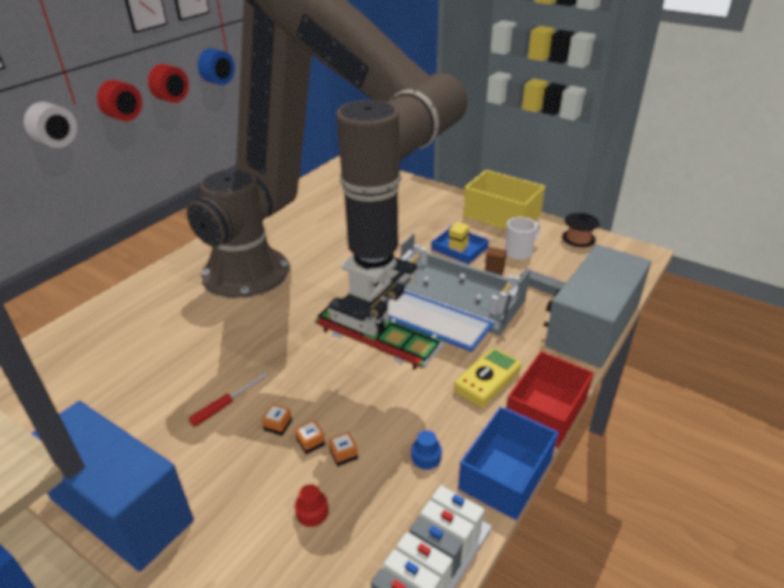

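The whole nest is now visible in the top view. Its three balls are at about (311,258), (286,293) and (315,324). Next I'll take a precise crop.

```bash
python3 - <<'E'
from h import *
crop('t12','g12',(185,145,255,270),8)
E
python3 - <<'E'
import cv2
im=cv2.imread('pics/g12.png');cv2.imwrite('pics/g12b.png',cv2.resize(im[0:600],None,fx=1,fy=1));cv2.imwrite('pics/g12c.png',im[560:1000])
E
```

```text
(no output)
```

View pics/g12b.png

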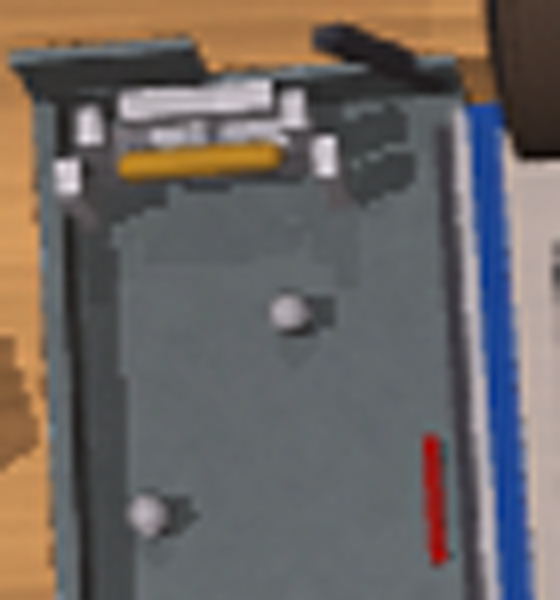

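View pics/g12c.png

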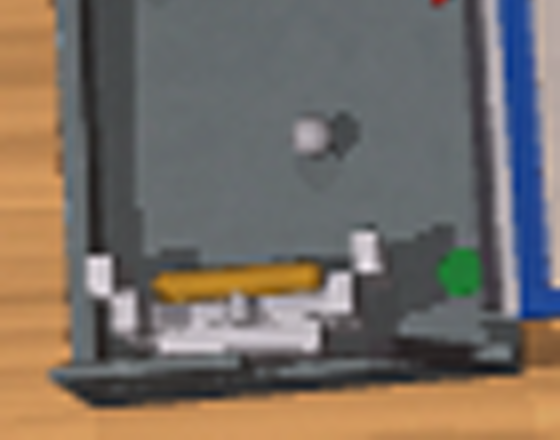

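```bash
python3 - <<'E'
from h import *
g=lambda u,v,z:ray('top',(u+.5)/8-.5+185,(v+.5)/8-.5+145,z)
W=np.array([g(290,312,.034)[:2],g(149,515,.034)[:2],g(310,694,.034)[:2]])
N=np.array([[-28,-75],[30,0],[-28,75]])/1000.
from scipy.optimize import least_squares
def f(v):
    c,s=np.cos(v[2]),np.sin(v[2]);R=np.array([[c,-s],[s,c]])
    return (N@R.T+v[:2]-W).ravel()
r=least_squares(f,[.53,.229,1.6]);print(r.x,np.degrees(r.x[2]),np.round(r.fun*1000,1))
h=r.x
def nf(X): 
    c,s=np.cos(h[2]),np.sin(h[2]);R=np.array([[c,-s],[s,c]]);return np.round(R.T@(np.array(X[:2])-h[:2])*1000,1)
for n,p in {'rollT':(200,160,.0635),'rollB':(238,843,.0635),'post':(67,172,.08),'post2':(325,152,.08),'post3':(99,830,.08),'post4':(365,808,.08),'post5':(292,105,.08),'hinge?':(470,560,.035)}.items(): print(n,nf(g(*p)))
# plate pose in hand: scene/top patches
crop('t12','k12',(325,175,375,230),12)
E
```

```text
[0.53103977 0.22927213 1.61031137] 92.26404530046261 [ 0.   0.1  0.6  0.2 -0.6 -0.3]
rollT [  -0.2 -129.4]
rollB [ -1.3 132.9]
post [  47.9 -123.7]
post2 [ -49.5 -123.8]
post3 [ 47.  126.5]
post4 [-50.3 126. ]
post5 [ -38.  -143.2]
hinge? [-91.3  27.8]
```

View pics/k12.png

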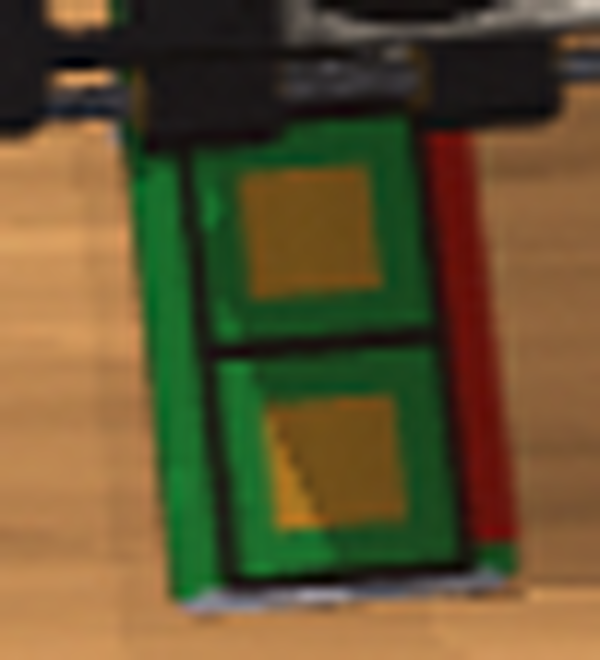

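```bash
python3 - <<'E'
from h import *
g=lambda u,v,z:ray('top',(u+.5)/12-.5+325,(v+.5)/12-.5+175,z)
a=g(310,230,.176)[:2];b=g(337,463,.176)[:2];d=b-a
yd=d/np.linalg.norm(d);print(np.linalg.norm(d),'yaw',np.degrees(np.arctan2(d[1],d[0]))%360-90)
print('centre',a-yd*.043,b-yd*.098, 'tcp',state()['tool_pos'][:2])
goal((.531,.2293,.1817),down(92.3))
E
```

```text
0.055496296820130006 yaw 92.81519613981231
centre [ 0.5693765  -0.17152053] [ 0.5688808  -0.17154491] tcp [ 0.56810029 -0.16888849]
shift [-2.040e-01 -1.000e-03  3.994e+00] turn [-0.     0.001 -0.   ]
```

```bash

python3 -m jog '[[[0,0,0.08],[0,0,0],1],[[-0.01,0,0.17],[0,0,0],1],[[-0.01,0,0.27],[0,0,0],1],[[-0.02,0,0.37],[0,0,0],1],[[-0.02,0,0.47],[0,0,0],1],[[-0.03,0,0.57],[0,0,0],1],[[-0.03,0,0.67],[0,0,0],1],[[-0.04,0,0.77],[0,0,0],1],[[-0.04,0,0.88],[0,0,0],1],[[-0.05,0,1],[0,0,0],1]]'
python3 -m jog '[[[0,0,0.1],[0,0,0],1],[[-0.01,0,0.2],[0,0,0],1],[[-0.01,0,0.3],[0,0,0],1],[[-0.02,0,0.4],[0,0,0],1],[[-0.02,0,0.5],[0,0,0],1],[[-0.03,0,0.6],[0,0,0],1],[[-0.03,0,0.7],[0,0,0],1],[[-0.04,0,0.8],[0,0,0],1],[[-0.04,0,0.9],[0,0,0],1],[[-0.05,0,1],[0,0,0],1]]'
python3 -m jog '[[[0,0,0.1],[0,0,0],1],[[-0.01,0,0.2],[0,0,0],1],[[-0.01,0,0.3],[0,0,0],1],[[-0.02,0,0.4],[0,0,0],1],[[-0.02,0,0.5],[0,0,0],1],[[-0.03,0,0.6],[0,0,0],1],[[-0.03,0,0.7],[0,0,0],1],[[-0.04,0,0.8],[0,0,0],1],[[-0.04,0,0.9],[0,0,0],1],[[-0.05,0,1],[0,0,0],1]]'
python3 - <<'E'
from h import *
st();goal((.5305,.2305,.1817),down(92.4))
snap('scene','s13',(230,120,390,240),5)
E
```

```text
time_s: 45.95
tool_pos: [0.5591, -0.0697, 0.1815]
tcp_rot: [-1.571, 0.0, 0.041]
ft_force: [-0.1, 0.0, -4.3]
width: 0.269
time_s: 47.2
tool_pos: [0.55, 0.03, 0.1815]
tcp_rot: [-1.571, 0.0, 0.041]
ft_force: [-0.4, -0.0, -3.6]
width: 0.268
time_s: 48.45
tool_pos: [0.5409, 0.1297, 0.1815]
tcp_rot: [-1.571, -0.0, 0.041]
ft_force: [0.2, -0.2, -4.5]
width: 0.267
t 48.45 pos [0.5409 0.1297 0.1815] rot [-1.571 -0.     0.041] F [ 0.2 -0.2 -4.5] w 0.267
shift [-0.062 -0.002  1.011] turn [ 0. -0.  0.]
```

View pics/s13.png

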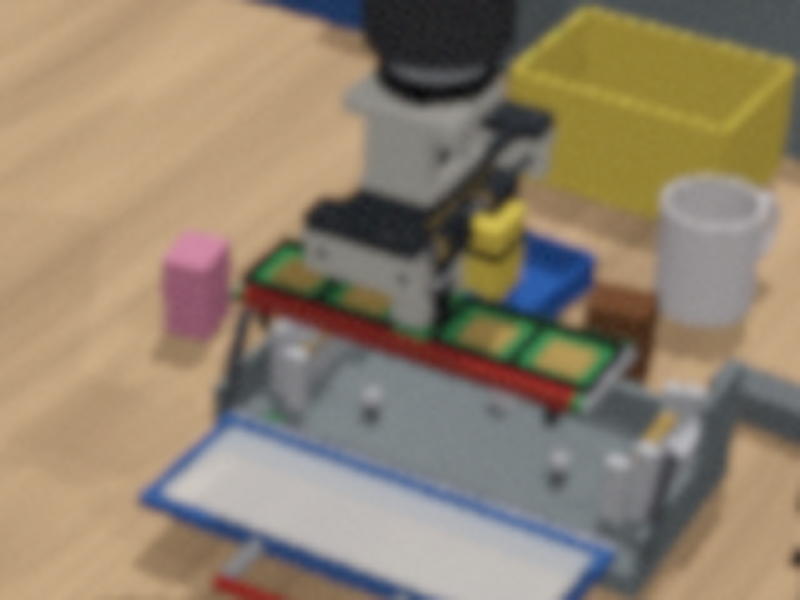

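```bash

python3 -m jog '[[[-0.01,0,0.12],[0,0,0],1],[[-0.01,0,0.24],[0,0,0],1],[[-0.02,0,0.36],[0,0,0],1],[[-0.03,0,0.48],[0,0,0],1],[[-0.04,0,0.6],[0,0,0],1],[[-0.05,0,0.72],[0,0,0],1],[[-0.06,0,0.83],[0,0,0],1],[[-0.06,0,0.93],[0,0,0],1],[[-0.06,0,0.99],[0,0,0],1],[[-0.06,0,1],[0,0,0],1]]'
python3 -m jog '[[[0,0.04,0],[0,0,0],1],[[0,0.08,0],[0,0,0],1],[[0,0.14,0],[0,0,0],1],[[0,0.2,0],[0,0,0],1],[[0,0.26,0],[0,0,0],1],[[0,0.32,0],[0,0,0],1],[[0,0.38,0],[0,0,0],1],[[0,0.44,0],[0,0,0],1],[[0,0.48,0],[0,0,0],1],[[0,0.5,0],[0,0,0],1]]'
python3 - <<'E'
from h import *
st();goal((.5305,.2305,.1),down(92.4))
snap('scene','s14',(230,120,390,240),5)
snap('top','t14',(180,130,280,270),5)
E
```

```text
time_s: 49.75
tool_pos: [0.5308, 0.229, 0.1815]
tcp_rot: [-1.571, 0.0, 0.042]
ft_force: [-0.2, 0.4, -3.2]
width: 0.27
time_s: 51.0
tool_pos: [0.5307, 0.2287, 0.1313]
tcp_rot: [-1.571, 0.0, 0.041]
ft_force: [-0.7, -0.3, -3.9]
width: 0.27
t 51.0 pos [0.5307 0.2287 0.1313] rot [-1.571  0.     0.041] F [-0.7 -0.3 -3.9] w 0.27
shift [-0.001  0.313  0.018] turn [ 0. -0. -0.]
```

View pics/s14.png

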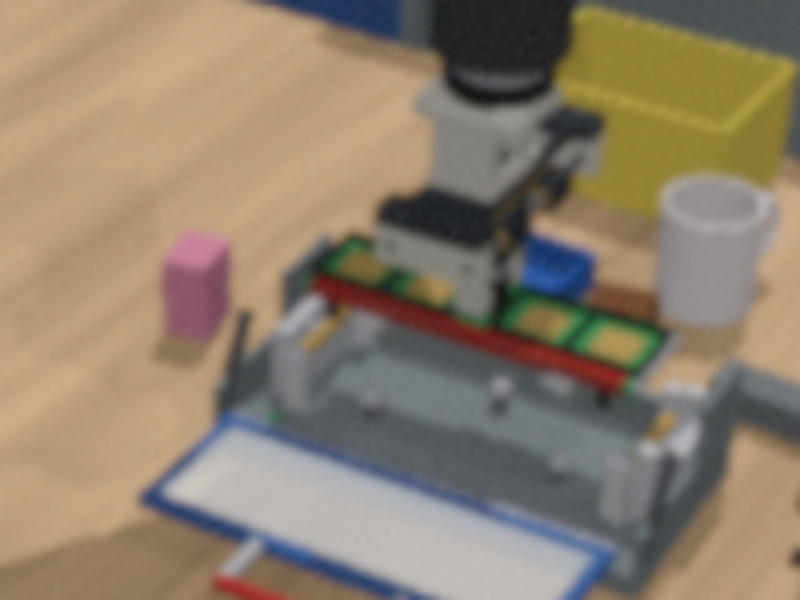

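View pics/t14.png

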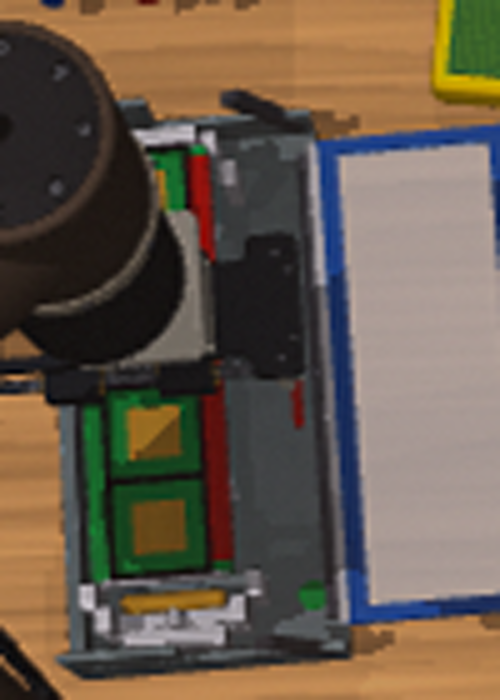

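```bash
python3 - <<'E'
from h import *
g=lambda u,v,z:ray('top',(u+.5)/5-.5+180,(v+.5)/5-.5+130,z)
c,s=np.cos(1.6103),np.sin(1.6103);R=np.array([[c,-s],[s,c]])
for p in((155,433),(159,528)): print(np.round(R.T@(g(*p,.1256)[:2]-[.5310,.2293])*1000,1))
E
```

```text
[-3.4 43.5]
[-3.  98.7]
```

```bash

python3 -m jog '[[[0,0.05,0.02],[0,0,0],1],[[0,0.1,0.02],[0,0,0],1],[[0,0.15,0.02],[0,0,0],1],[[0,0.2,0.02],[0,0,0],1],[[0,0.25,0.02],[0,0,0],1],[[0,0.3,0.02],[0,0,0],1],[[0,0.35,0.02],[0,0,0],1],[[0,0.4,0.02],[0,0,0],1],[[0,0.44,0.02],[0,0,0],1],[[0,0.46,0.02],[0,0,0],1]]'

```

```text
time_s: 52.35
tool_pos: [0.5306, 0.2306, 0.0852]
tcp_rot: [-1.571, 0.0, 0.041]
ft_force: [-1.1, -0.5, -3.7]
width: 0.271
```

```bash

python3 -m jog '[[[0,0.04,0],[0,0,0],1],[[0,0.07,0],[0,0,0],1],[[0,0.1,0],[0,0,0],1],[[0,0.13,0],[0,0,0],1],[[0,0.16,0],[0,0,0],1],[[0,0.19,0],[0,0,0],1],[[0,0.22,0],[0,0,0],1],[[0,0.24,0],[0,0,0],1],[[0,0.24,0],[0,0,0],1],[[0,0.24,0],[0,0,0],1]]'
python3 - <<'E'
from h import *
st()
snap('scene','s15',(230,120,390,240),5)
E
```

```text
time_s: 53.6
tool_pos: [0.5305, 0.2306, 0.0612]
tcp_rot: [-1.571, 0.0, 0.041]
ft_force: [-0.1, 2.1, -5.8]
width: 0.276
t 53.6 pos [0.5305 0.2306 0.0612] rot [-1.571  0.     0.041] F [-0.1  2.1 -5.8] w 0.276
```

View pics/s15.png

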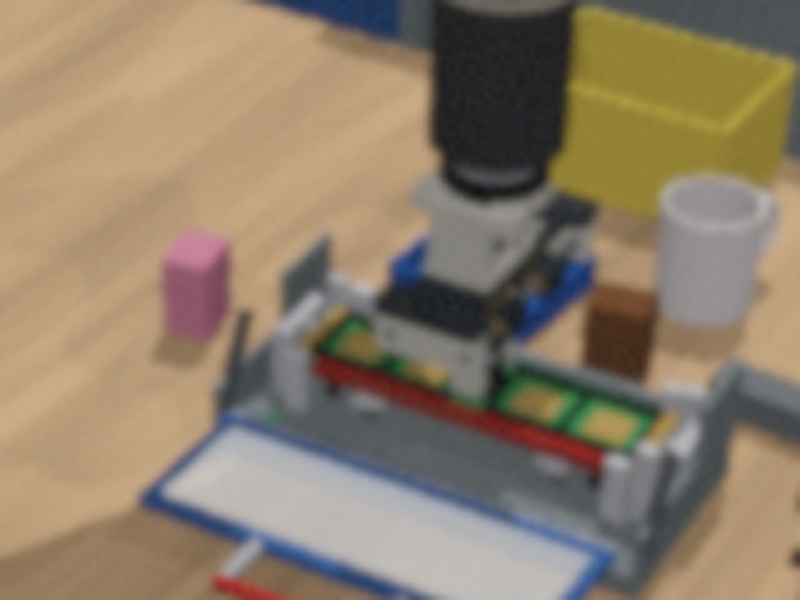

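```bash

python3 -m jog '[[[0,0.02,0],[0,0,0],1],[[0,0.04,0],[0,0,0],1],[[0,0.05,0],[0,0,0],1],[[0,0.05,0],[0,0,0],1],[[0,0.0,0],[0,0,0],1],[[0,0,0],[0,0,0],0.7],[[0,0,0],[0,0,0],0.6],[[0,-0.1,0],[0,0,0],0.6],[[0,-0.3,0],[0,0,0],0.6],[[0,-0.5,0],[0,0,0],0.6]]'
python3 -m jog '[[[0,-0.1,-0.1],[0,0,0],0.3],[[0,-0.2,-0.2],[0,0,0],0],[[0,-0.3,-0.3],[0,0,0],0],[[0,-0.4,-0.4],[0,0,0],0],[[0,-0.5,-0.5],[0,0,0],0],[[0,-0.5,-0.6],[0,0,0],0],[[0,-0.5,-0.7],[0,0,0],0],[[0,-0.5,-0.8],[0,0,0],0],[[0,-0.5,-0.9],[0,0,0],0],[[0,-0.5,-1],[0,0,0],0]]'
python3 - <<'E'
from h import *
st()
snap('scene','s16',(250,150,380,250),6)
E
```

```text
time_s: 54.9
tool_pos: [0.5311, 0.2308, 0.1128]
tcp_rot: [-1.571, -0.001, 0.042]
ft_force: [0.1, 0.5, 0.9]
width: 0.402
time_s: 56.15
tool_pos: [0.5348, 0.1301, 0.1614]
tcp_rot: [-1.571, 0.0, 0.041]
ft_force: [-0.1, 0.3, 0.6]
width: 0.995
t 56.15 pos [0.5348 0.1301 0.1614] rot [-1.571  0.     0.041] F [-0.1  0.3  0.6] w 0.995
```

View pics/s16.png

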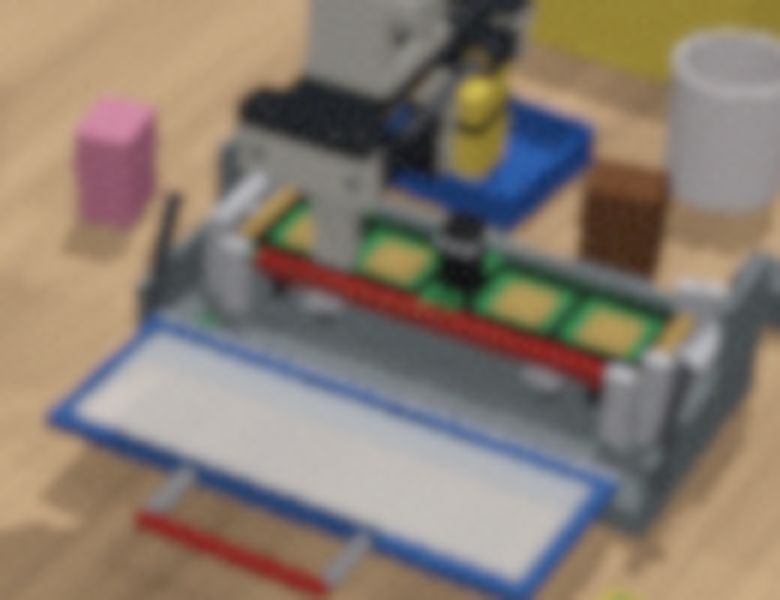

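The plate is home: level, below the rollers, with its red stripe towards the flap. Next, the first relay (c, lowest in the top view).

```bash

python3 -m jog '[[[-0.02,0,-0.1],[0,0,0],0],[[-0.04,0,-0.2],[0,0,0],0],[[-0.06,0,-0.3],[0,0,0],0],[[-0.08,0,-0.4],[0,0,0],0],[[-0.1,0,-0.5],[0,0,0],0],[[-0.12,0,-0.6],[0,0,0],0],[[-0.14,0,-0.7],[0,0,0],0],[[-0.16,0,-0.8],[0,0,0],0],[[-0.18,0,-0.9],[0,0,0],0],[[-0.2,0,-1],[0,0,0],0]]'
python3 -m jog '[[[-0.02,0,-0.1],[0,0,0],0],[[-0.04,0,-0.2],[0,0,0],0],[[-0.06,0,-0.3],[0,0,0],0],[[-0.08,0,-0.4],[0,0,0],0],[[-0.1,0,-0.5],[0,0,0],0],[[-0.12,0,-0.6],[0,0,0],0],[[-0.14,0,-0.7],[0,0,0],0],[[-0.16,0,-0.8],[0,0,0],0],[[-0.18,0,-0.9],[0,0,0],0],[[-0.2,0,-1],[0,0,0],0]]'
python3 -m jog '[[[-0.02,0,-0.1],[0,0,0],0],[[-0.04,0,-0.2],[0,0,0],0],[[-0.06,0,-0.3],[0,0,0],0],[[-0.08,0,-0.4],[0,0,0],0],[[-0.1,0,-0.5],[0,0,0],0],[[-0.12,0,-0.6],[0,0,0],0],[[-0.14,0,-0.7],[0,0,0],0],[[-0.16,0,-0.8],[0,0,0],0],[[-0.18,0,-0.9],[0,0,0],0],[[-0.2,0,-1],[0,0,0],0]]'
python3 -m jog '[[[-0.02,0,-0.1],[0,0,0],0],[[-0.04,0,-0.2],[0,-0.03,0],0],[[-0.06,0,-0.3],[0,-0.06,0],0],[[-0.08,0,-0.4],[0,-0.09,0],0],[[-0.1,0,-0.5],[0,-0.12,0],0],[[-0.12,0,-0.6],[0,-0.13,0],0],[[-0.14,0,-0.7],[0,-0.13,0],0],[[-0.16,0,-0.8],[0,-0.13,0],0],[[-0.18,0,-0.9],[0,-0.13,0],0],[[-0.2,0,-1],[0,-0.13,0],0]]'
python3 - <<'E'
from h import *
st();goal((.453,-.36,.1),down(104.6))
snap('top','t17',scale=1.4)
crop('t17','d17',(375,150,455,250),8)
E
```

```text
time_s: 57.45
tool_pos: [0.5189, 0.0294, 0.1616]
tcp_rot: [-1.571, 0.0, 0.041]
ft_force: [0.2, 0.4, 0.6]
width: 1.002
time_s: 58.7
tool_pos: [0.503, -0.0714, 0.1616]
tcp_rot: [-1.571, -0.0, 0.041]
ft_force: [-0.0, 0.5, 0.4]
width: 1.0
time_s: 59.95
tool_pos: [0.4872, -0.1721, 0.1615]
tcp_rot: [-1.571, 0.0, 0.041]
ft_force: [-0.4, -0.4, 0.2]
width: 1.0
time_s: 61.2
tool_pos: [0.4713, -0.2728, 0.1615]
tcp_rot: [-1.571, 0.0, 0.245]
ft_force: [0.8, 0.3, 0.1]
width: 0.999
t 61.2 pos [ 0.4713 -0.2728  0.1615] rot [-1.571  0.     0.245] F [0.8 0.3 0.1] w 0.999
shift [-0.389  0.615 -0.801] turn [-0.    -0.006 -0.   ]
```

View pics/t17.png

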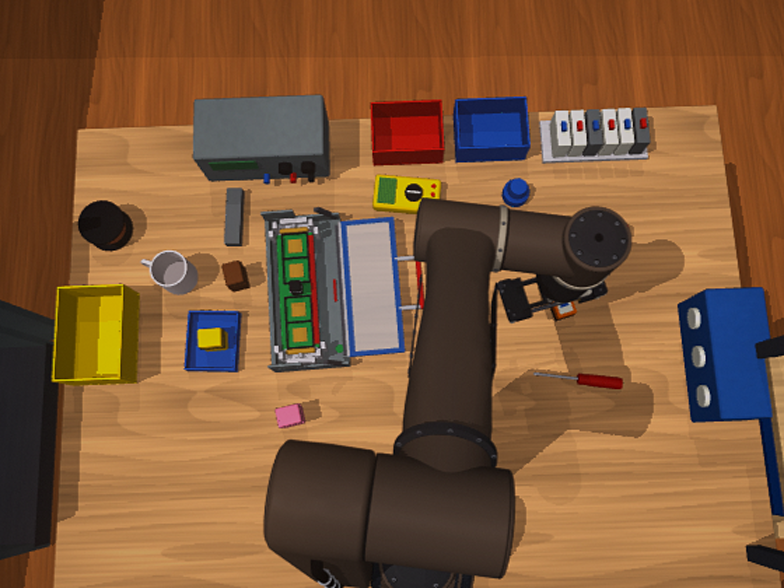

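View pics/d17.png

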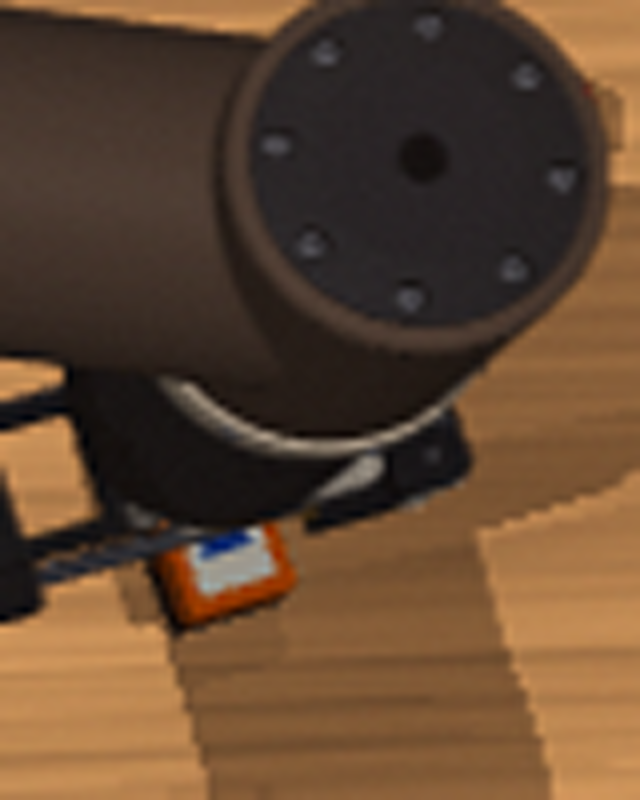

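Relay c's corner is at raw (412,222). It was at (417,230) before, so it may have been knocked. Checking in the scene view.

```bash
python3 - <<'E'
from h import *
snap('scene','s17',(150,240,310,360),5)
E
```

```text
(no output)
```

View pics/s17.png

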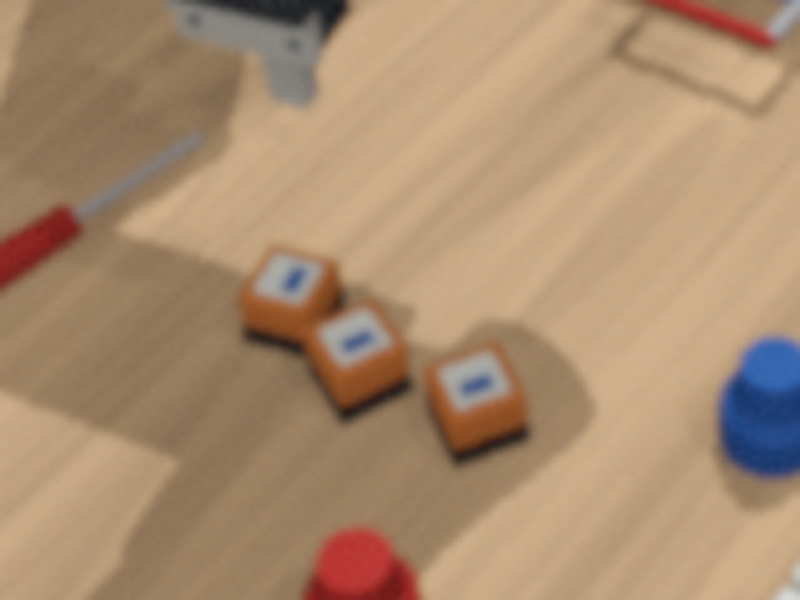

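```bash
python3 - <<'E'
from h import *
crop('s17','m17',(195,285,260,335),12)
E
```

```text
(no output)
```

View pics/m17.png

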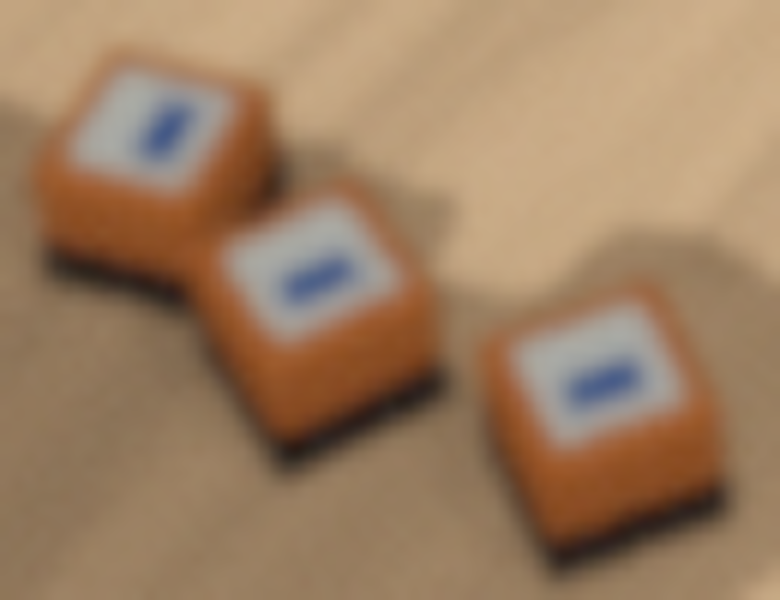

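```bash
python3 - <<'E'
from h import *
Q={'c':[(123,65),(235,100),(178,193),(68,155)],'b':[(328,195),(402,275),(287,340),(222,250)],'a':[(640,298),(690,385),(565,445),(512,350)]}
for k,q in Q.items():
    P=np.array([ray('scene',(u+.5)/12-.5+195,(v+.5)/12-.5+285,.038)[:2] for u,v in q])
    e=[P[(i+1)%4]-P[i] for i in range(4)]
    an=[np.degrees(np.arctan2(x[1],x[0]))%90 for x in e]
    print(k,P.mean(0).round(4),[round(np.linalg.norm(x)*1000) for x in e],np.round(an,1))
E
```

```text
c [ 0.4763 -0.3457] [30, 30, 30, 29] [12.  15.3 10.6 16.4]
b [ 0.5341 -0.3567] [31, 30, 32, 28] [73.2 71.7 68.3 69.8]
a [ 0.6079 -0.3437] [28, 31, 30, 31] [61.1 65.7 61.6 61.9]
```

Relay c was knocked to (0.476, -0.346), close to relay b. I'll grasp it with the jaws along y, which stays clear of b.

```bash
python3 - <<'E'
from h import *
goal((.476,-.3455,.1),down(103.6))
m=np.array
print(pix('top',(.476,-.3457,.038)))
E
```

```text
shift [-0.129  0.615 -0.714] turn [ 0.     0.005 -0.   ]
[402.87726    218.28378867]
```

```bash

python3 -m jog '[[[-0.03,0,-0.15],[0,0,0],0],[[-0.06,0,-0.3],[0,0,0],0],[[-0.1,0,-0.45],[0,0,0],0],[[-0.13,0,-0.6],[0,0,0],0],[[-0.13,0.1,-0.7],[0,0,0],0],[[-0.13,0.25,-0.72],[0,0,0],0],[[-0.13,0.4,-0.72],[0,0,0],0],[[-0.13,0.55,-0.72],[0,0,0],0],[[-0.13,0.7,-0.72],[0,0,0],0],[[-0.13,0.85,-0.72],[0,0,0],0]]'
python3 - <<'E'
from h import *
st();goal((.476,-.3455,.0085),down(103.6))
snap('scene','s18',(150,240,310,360),5)
E
```

```text
time_s: 62.55
tool_pos: [0.4764, -0.345, 0.0755]
tcp_rot: [-1.571, 0.0, 0.246]
ft_force: [-1.2, 0.1, 0.0]
width: 0.997
t 62.55 pos [ 0.4764 -0.345   0.0755] rot [-1.571  0.     0.246] F [-1.2  0.1  0. ] w 0.997
shift [-0.005  0.67  -0.004] turn [-0.     0.006 -0.   ]
```

View pics/s18.png

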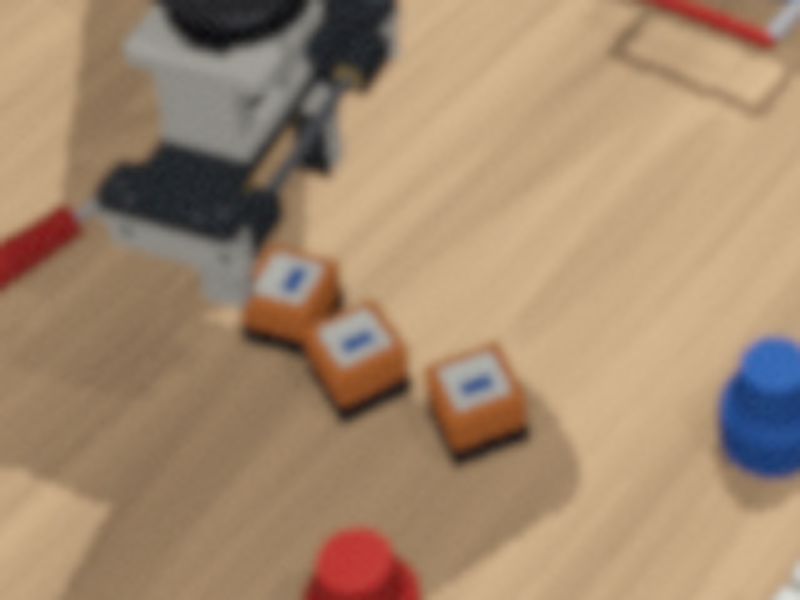

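```bash

python3 -m jog '[[[0,0.15,0],[0,0,0],0],[[0,0.3,0],[0,0,0],0],[[0,0.45,0],[0,0,0],0],[[0,0.58,0],[0,0,0],0],[[0,0.66,0],[0,0,0],0],[[0,0.67,0],[0,0,0],0.4],[[0,0.67,0],[0,0,0],1],[[0,0.67,0],[0,0,0],1],[[0,0.67,0],[0,0,0],1],[[0,0.67,0],[0,0,0],1]]' 25
python3 -m jog '[[[0,-0.03,0],[0,0,0],1],[[0,-0.1,0],[0,0,0],1],[[0,-0.2,0],[0,0,0],1],[[0,-0.35,0],[0,0,0],1],[[0,-0.5,0],[0,0,0],1],[[0,-0.65,0],[0,0,0],1],[[0,-0.75,0],[0,0,0],1],[[0,-0.85,0],[0,0,0],1],[[0,-0.95,0],[0,0,0],1],[[0,-1,0],[0,0,0],1]]'
python3 - <<'E'
from h import *
st();goal((.4331,.2265,.15),down(92.3))
snap('scene','s19',(150,240,310,360),5)
E
```

```text
time_s: 63.85
tool_pos: [0.4764, -0.3452, 0.0098]
tcp_rot: [-1.571, -0.0, 0.246]
ft_force: [0.2, 1.3, 2.5]
width: 0.503
time_s: 65.1
tool_pos: [0.4765, -0.3452, 0.1102]
tcp_rot: [-1.571, -0.0, 0.246]
ft_force: [0.7, -0.7, -1.5]
width: 0.502
t 65.1 pos [ 0.4765 -0.3452  0.1102] rot [-1.571 -0.     0.246] F [ 0.7 -0.7 -1.5] w 0.502
shift [ 0.969 -0.399  5.651] turn [0.    0.131 0.   ]
```

View pics/s19.png

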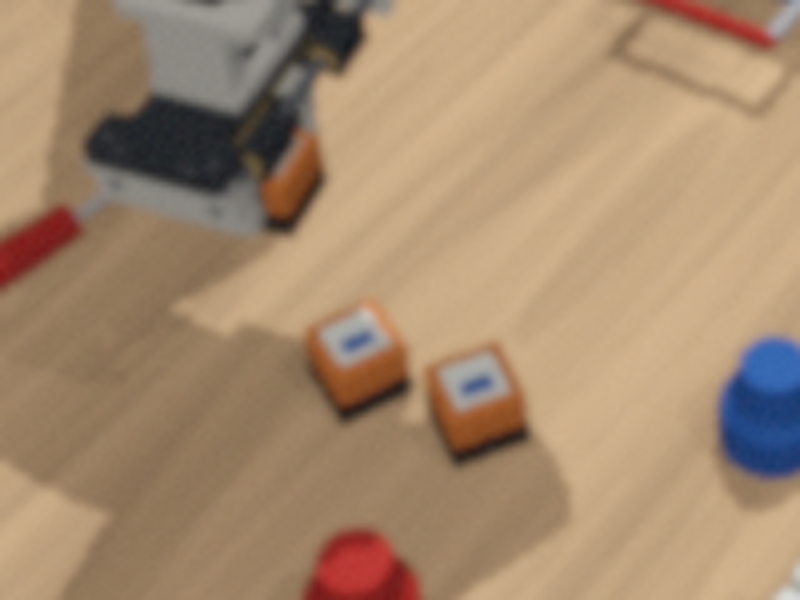

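```bash

python3 -m jog '[[[0.02,-0.05,0.1],[0,0.01,0],1],[[0.04,-0.1,0.2],[0,0.03,0],1],[[0.06,-0.15,0.3],[0,0.05,0],1],[[0.08,-0.2,0.4],[0,0.07,0],1],[[0.1,-0.25,0.5],[0,0.09,0],1],[[0.12,-0.3,0.6],[0,0.11,0],1],[[0.14,-0.35,0.7],[0,0.13,0],1],[[0.16,-0.4,0.8],[0,0.13,0],1],[[0.18,-0.4,0.9],[0,0.13,0],1],[[0.2,-0.4,1],[0,0.13,0],1]]'
python3 - <<'E'
from h import *
st();goal((.4331,.2265,.15),down(92.3))
E
```

```text
time_s: 66.4
tool_pos: [0.4712, -0.2425, 0.1494]
tcp_rot: [-1.571, 0.0, 0.042]
ft_force: [-0.6, -0.0, -1.3]
width: 0.503
t 66.4 pos [ 0.4712 -0.2425  0.1494] rot [-1.571  0.     0.042] F [-0.6 -0.  -1.3] w 0.503
shift [-0.186 -0.005  4.702] turn [-0.     0.001 -0.   ]
```

```bash

python3 -m jog '[[[0,0,0.1],[0,0,0],1],[[0,0,0.2],[0,0,0],1],[[-0.01,0,0.3],[0,0,0],1],[[-0.01,0,0.4],[0,0,0],1],[[-0.02,0,0.5],[0,0,0],1],[[-0.02,0,0.6],[0,0,0],1],[[-0.03,0,0.7],[0,0,0],1],[[-0.03,0,0.8],[0,0,0],1],[[-0.04,0,0.9],[0,0,0],1],[[-0.04,0,1],[0,0,0],1]]'
python3 -m jog '[[[0,0,0.1],[0,0,0],1],[[0,0,0.2],[0,0,0],1],[[-0.01,0,0.3],[0,0,0],1],[[-0.01,0,0.4],[0,0,0],1],[[-0.02,0,0.5],[0,0,0],1],[[-0.02,0,0.6],[0,0,0],1],[[-0.03,0,0.7],[0,0,0],1],[[-0.03,0,0.8],[0,0,0],1],[[-0.04,0,0.9],[0,0,0],1],[[-0.04,0,1],[0,0,0],1]]'
python3 -m jog '[[[0,0,0.1],[0,0,0],1],[[0,0,0.2],[0,0,0],1],[[-0.01,0,0.3],[0,0,0],1],[[-0.01,0,0.4],[0,0,0],1],[[-0.02,0,0.5],[0,0,0],1],[[-0.02,0,0.6],[0,0,0],1],[[-0.03,0,0.7],[0,0,0],1],[[-0.03,0,0.8],[0,0,0],1],[[-0.04,0,0.9],[0,0,0],1],[[-0.04,0,1],[0,0,0],1]]'
python3 -m jog '[[[0,0,0.1],[0,0,0],1],[[0,0,0.2],[0,0,0],1],[[-0.01,0,0.3],[0,0,0],1],[[-0.01,0,0.4],[0,0,0],1],[[-0.02,0,0.5],[0,0,0],1],[[-0.02,0,0.6],[0,0,0],1],[[-0.03,0,0.7],[0,0,0],1],[[-0.03,0,0.8],[0,0,0],1],[[-0.04,0,0.9],[0,0,0],1],[[-0.04,0,1],[0,0,0],1]]'
python3 - <<'E'
from h import *
st();goal((.4331,.2265,.15),down(92.3))
snap('scene','s20',(240,140,390,250),5)
snap('top','t20',(180,130,280,270),5)
E
```

```text
time_s: 67.65
tool_pos: [0.4632, -0.1429, 0.1496]
tcp_rot: [-1.571, 0.0, 0.041]
ft_force: [0.0, 0.4, -1.3]
width: 0.506
time_s: 68.9
tool_pos: [0.4551, -0.0432, 0.1496]
tcp_rot: [-1.571, -0.0, 0.041]
ft_force: [0.7, -0.2, -1.2]
width: 0.503
time_s: 70.15
tool_pos: [0.4469, 0.0566, 0.1496]
tcp_rot: [-1.571, 0.0, 0.041]
ft_force: [0.5, -0.2, -2.5]
width: 0.503
time_s: 71.4
tool_pos: [0.4388, 0.1563, 0.1496]
tcp_rot: [-1.571, 0.0, 0.041]
ft_force: [0.1, -0.2, -1.5]
width: 0.503
t 71.4 pos [0.4388 0.1563 0.1496] rot [-1.571  0.     0.041] F [ 0.1 -0.2 -1.5] w 0.503
shift [-0.028 -0.004  0.703] turn [ 0.     0.001 -0.   ]
```

View pics/s20.png

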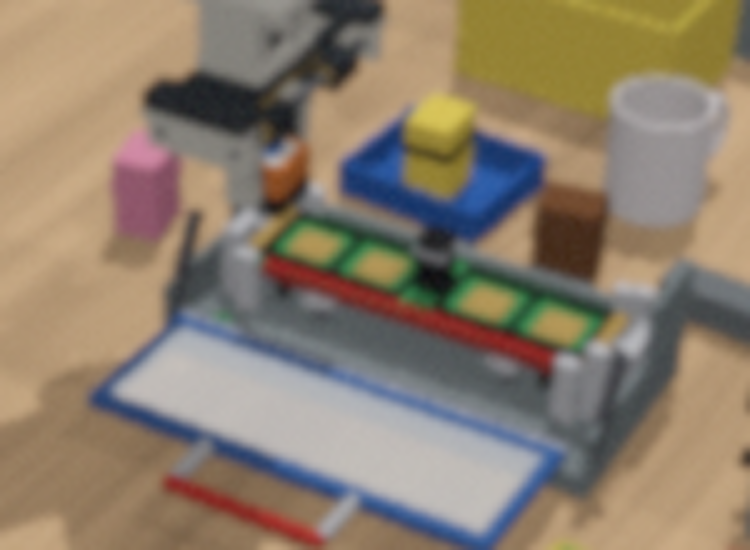

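View pics/t20.png

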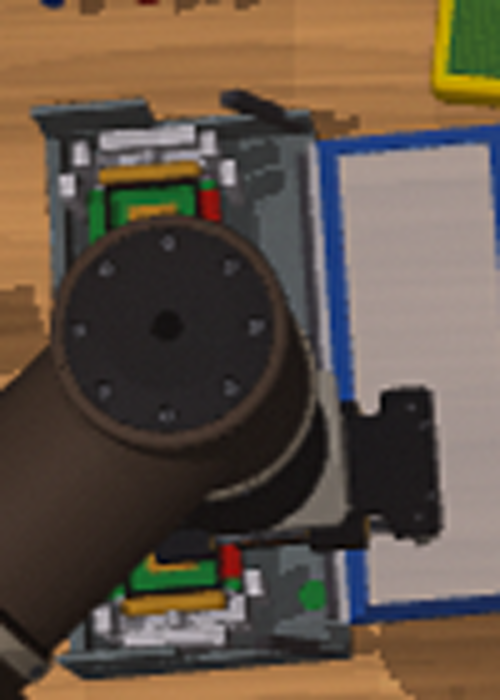

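```bash
python3 - <<'E'
from h import *
import cv2
im=cv2.imread('pics/raw_t17.png');sub=im[155:265,190:240].astype(int)
b,g,r=sub[...,0],sub[...,1],sub[...,2]
m=((r>140)&(g>90)&(b<90)&(r-g>20)&(r-g<110)).astype(np.uint8)
n,l,s,c=cv2.connectedComponentsWithStats(m)
for i in range(1,n):
    if s[i,4]>25:
        p=c[i]+[190,155];print(s[i,4],np.round(p,1),np.round(ray('top',*p,.0555),4))
E
```

```text
50 [209.3 163.8] [0.6651 0.236  0.0555]
85 [210.2 175.2] [0.6289 0.2335 0.0555]
84 [211.2 192.9] [0.5735 0.2312 0.0555]
56 [190.5 222.2] [0.4855 0.2942 0.0555]
87 [212.9 220.5] [0.4881 0.2271 0.0555]
90 [213.8 238.5] [0.4336 0.2248 0.0555]
53 [191.  249.9] [0.4022 0.2928 0.0555]
55 [214.3 250.2] [0.3987 0.2239 0.0555]
30 [230.8 263.7] [0.3567 0.1757 0.0555]
```

```bash

python3 -m jog '[[[0,0,0.12],[0,0,0],1],[[0,0,0.24],[0,0,0],1],[[-0.01,0,0.36],[0,0,0],1],[[-0.02,0,0.48],[0,0,0],1],[[-0.03,0,0.6],[0,0,0],1],[[-0.03,0,0.67],[0,0,0],1],[[-0.03,0,0.69],[0,0,0],1],[[-0.03,0.1,0.69],[0,0,0],1],[[-0.03,0.25,0.69],[0,0,0],1],[[-0.03,0.4,0.69],[0,0,0],1]]'
python3 - <<'E'
from h import *
st();goal((.4335,.2255,.066),down(92.3))
snap('scene','s21',(240,140,390,250),5)
E
```

```text
time_s: 72.75
tool_pos: [0.4328, 0.2239, 0.1081]
tcp_rot: [-1.571, 0.001, 0.041]
ft_force: [-0.8, -0.6, -1.4]
width: 0.499
t 72.75 pos [0.4328 0.2239 0.1081] rot [-1.571e+00  1.000e-03  4.100e-02] F [-0.8 -0.6 -1.4] w 0.499
shift [0.008 0.421 0.016] turn [ 0.  0. -0.]
```

View pics/s21.png

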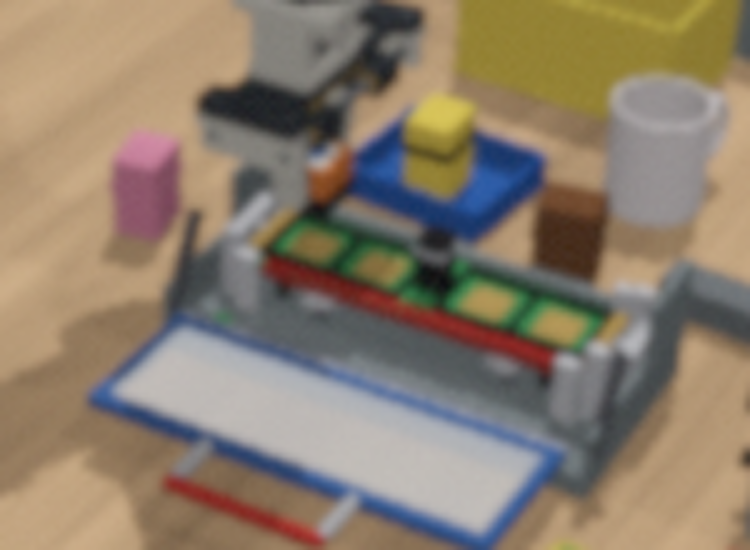

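```bash

python3 -m jog '[[[0.01,0.1,0.015],[0,0,0],1],[[0.01,0.2,0.015],[0,0,0],1],[[0.01,0.3,0.015],[0,0,0],1],[[0.01,0.36,0.015],[0,0,0],1],[[0.01,0.4,0.015],[0,0,0],1],[[0.01,0.42,0.015],[0,0,0],1],[[0.01,0.42,0.015],[0,0,0],1],[[0.01,0.42,0.015],[0,0,0],0.4],[[0.01,0.42,0.015],[0,0,0],0.3],[[0.01,0.42,0.015],[0,0,0],0.3]]'
python3 -m jog '[[[0,-0.1,0],[0,0,0],0.3],[[0,-0.2,0],[0,0,0],0.3],[[0,-0.3,0],[0,0,0],0.2],[[0,-0.5,0],[0,0,0],0],[[0,-0.7,0],[0,0,0],0],[[0.01,-0.85,-0.1],[0,0,0],0],[[0.02,-0.85,-0.25],[0,0,0],0],[[0.04,-0.85,-0.4],[0,0,0],0],[[0.06,-0.85,-0.55],[0,0,0],0],[[0.08,-0.85,-0.7],[0,0,0],0]]'
python3 - <<'E'
from h import *
st();goal((.5335,-.3565,.12),down(71))
snap('scene','s22',(240,140,390,250),5)
E
```

```text
time_s: 74.05
tool_pos: [0.4341, 0.2262, 0.0678]
tcp_rot: [-1.57, -0.0, 0.041]
ft_force: [-0.4, -0.2, 0.6]
width: 0.693
time_s: 75.3
tool_pos: [0.4448, 0.155, 0.1521]
tcp_rot: [-1.571, 0.001, 0.041]
ft_force: [0.3, 0.4, -0.4]
width: 1.0
t 75.3 pos [0.4448 0.155  0.1521] rot [-1.571e+00  1.000e-03  4.100e-02] F [ 0.3  0.4 -0.4] w 1.0
shift [ 0.677  0.323 -5.147] turn [ 0.001  0.237 -0.   ]
```

View pics/s22.png

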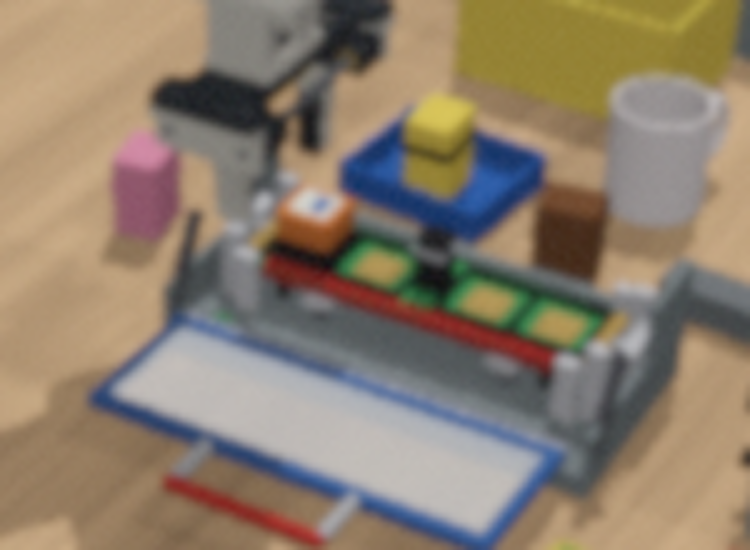

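The relay sits upright in bay 3. Next is relay b.

```bash

python3 -m jog '[[[0.01,0,-0.1],[0,0,0],0],[[0.02,0,-0.2],[0,0,0],0],[[0.03,0,-0.3],[0,0,0],0],[[0.04,0,-0.4],[0,0,0],0],[[0.06,0,-0.5],[0,0,0],0],[[0.07,0,-0.6],[0,0,0],0],[[0.08,0,-0.7],[0,0,0],0],[[0.1,0,-0.8],[0,0,0],0],[[0.12,0,-0.9],[0,0,0],0],[[0.13,0,-1],[0,0,0],0]]'
python3 -m jog '[[[0.01,0,-0.1],[0,0,0],0],[[0.02,0,-0.2],[0,0,0],0],[[0.03,0,-0.3],[0,0,0],0],[[0.04,0,-0.4],[0,0,0],0],[[0.06,0,-0.5],[0,0,0],0],[[0.07,0,-0.6],[0,0,0],0],[[0.08,0,-0.7],[0,0,0],0],[[0.1,0,-0.8],[0,0,0],0],[[0.12,0,-0.9],[0,0,0],0],[[0.13,0,-1],[0,0,0],0]]'
python3 -m jog '[[[0.01,0,-0.1],[0,0,0],0],[[0.02,0,-0.2],[0,0,0],0],[[0.03,0,-0.3],[0,0,0],0],[[0.04,0,-0.4],[0,0,0],0],[[0.06,0,-0.5],[0,0,0],0],[[0.07,0,-0.6],[0,0,0],0],[[0.08,0,-0.7],[0,0,0],0],[[0.1,0,-0.8],[0,0,0],0],[[0.12,0,-0.9],[0,0,0],0],[[0.13,0,-1],[0,0,0],0]]'
python3 -m jog '[[[0.01,0,-0.1],[0,0.03,0],0],[[0.02,0,-0.2],[0,0.06,0],0],[[0.03,0,-0.3],[0,0.09,0],0],[[0.04,0,-0.4],[0,0.12,0],0],[[0.06,0,-0.5],[0,0.15,0],0],[[0.07,0,-0.6],[0,0.18,0],0],[[0.08,0,-0.7],[0,0.21,0],0],[[0.1,0,-0.8],[0,0.237,0],0],[[0.12,0,-0.9],[0,0.237,0],0],[[0.13,0,-1],[0,0.237,0],0]]'
python3 - <<'E'
from h import *
st();goal((.5335,-.3567,.075),down(71))
snap('scene','s23',(150,240,310,360),5)
crop('s23','m23',(195,285,260,335),12)
E
```

```text
time_s: 76.6
tool_pos: [0.4622, 0.0564, 0.1525]
tcp_rot: [-1.571, 0.0, 0.041]
ft_force: [0.1, -0.3, 0.6]
width: 0.995
time_s: 77.85
tool_pos: [0.4793, -0.043, 0.1526]
tcp_rot: [-1.571, -0.0, 0.041]
ft_force: [0.4, 0.8, -0.0]
width: 0.999
time_s: 79.1
tool_pos: [0.4964, -0.1424, 0.1525]
tcp_rot: [-1.571, 0.0, 0.041]
ft_force: [-0.2, -0.3, -0.3]
width: 1.0
time_s: 80.35
tool_pos: [0.5135, -0.2418, 0.1525]
tcp_rot: [-1.571, 0.0, -0.33]
ft_force: [-0.0, 0.5, -0.7]
width: 1.0
t 80.35 pos [ 0.5135 -0.2418  0.1525] rot [-1.571  0.    -0.33 ] F [-0.   0.5 -0.7] w 1.0
shift [ 0.562  0.775 -1.022] turn [ 0.     0.001 -0.   ]
```

View pics/m23.png

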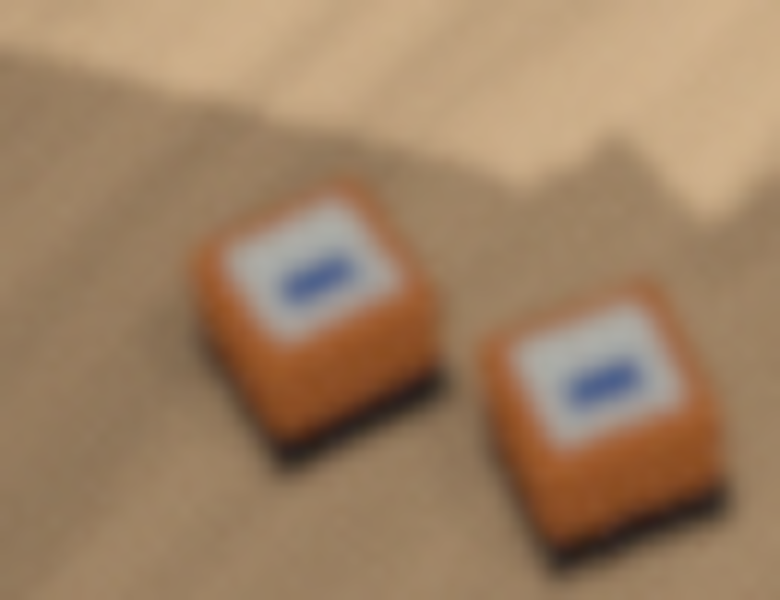

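```bash

python3 -m jog '[[[0.07,0,-0.13],[0,0,0],0],[[0.14,0,-0.26],[0,0,0],0],[[0.21,0,-0.4],[0,0,0],0],[[0.28,0,-0.53],[0,0,0],0],[[0.36,0,-0.66],[0,0,0],0],[[0.43,0,-0.8],[0,0,0],0],[[0.5,0.1,-0.93],[0,0,0],0],[[0.56,0.25,-1],[0,0,0],0],[[0.56,0.4,-1],[0,0,0],0],[[0.56,0.55,-1],[0,0,0],0]]'
python3 -m jog '[[[0,0.15,-0.02],[0,0,0],0],[[0,0.3,-0.02],[0,0,0],0],[[0,0.45,-0.02],[0,0,0],0],[[0,0.6,-0.02],[0,0,0],0],[[0,0.73,-0.02],[0,0,0],0],[[0,0.83,-0.02],[0,0,0],0],[[0,0.89,-0.02],[0,0,0],0],[[0,0.89,-0.02],[0,0,0],0.3],[[0,0.89,-0.02],[0,0,0],1],[[0,0.89,-0.02],[0,0,0],1]]' 25
python3 -m jog '[[[0,0,0],[0,0,0],1],[[0,0,0],[0,0,0],1],[[0,0,0],[0,0,0],1],[[0,-0.05,0],[0,0,0],1],[[0,-0.15,0],[0,0,0],1],[[0,-0.3,0],[0,0,0],1],[[0,-0.5,0],[0,0,0],1],[[0,-0.7,0],[0,0,0],1],[[0,-0.85,0],[0,0,0],1],[[0,-1,0],[0,0,0],1]]'
python3 - <<'E'
from h import *
st();goal((.488,.228,.15),down(92.3))
snap('scene','s24',(150,240,310,360),5)
E
```

```text
time_s: 81.65
tool_pos: [0.5334, -0.3534, 0.0959]
tcp_rot: [-1.571, 0.001, -0.331]
ft_force: [0.0, 0.5, 0.2]
width: 1.001
time_s: 82.9
tool_pos: [0.5335, -0.3559, 0.0091]
tcp_rot: [-1.571, -0.001, -0.331]
ft_force: [-0.3, 0.2, 1.3]
width: 0.716
time_s: 84.15
tool_pos: [0.5332, -0.3557, 0.1098]
tcp_rot: [-1.571, -0.0, -0.331]
ft_force: [0.2, -1.1, -0.8]
width: 0.51
t 84.15 pos [ 0.5332 -0.3557  0.1098] rot [-1.571 -0.    -0.331] F [ 0.2 -1.1 -0.8] w 0.51
shift [-2.324 -0.403  5.374] turn [ 0.    -0.236  0.   ]
```

View pics/s24.png

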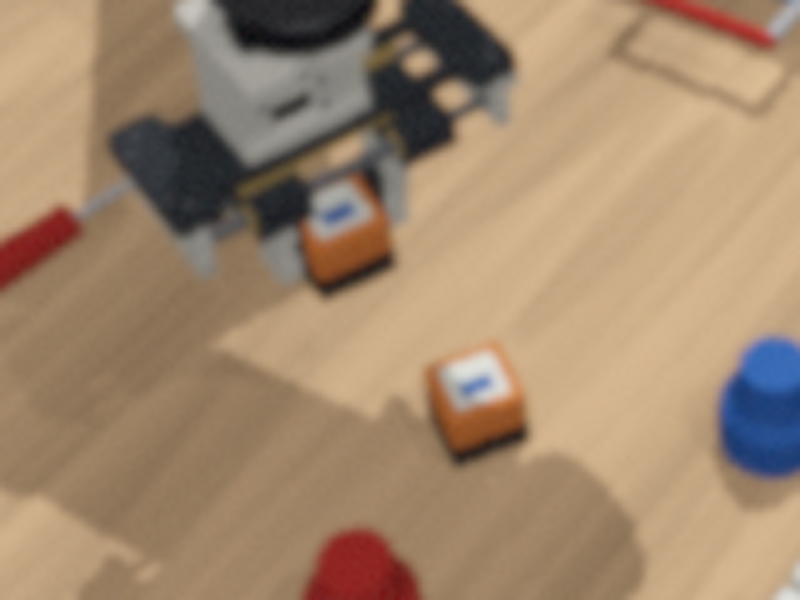

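```bash

python3 -m jog '[[[-0.04,-0.05,0.1],[0,-0.02,0],1],[[-0.08,-0.1,0.2],[0,-0.05,0],1],[[-0.12,-0.15,0.3],[0,-0.08,0],1],[[-0.16,-0.2,0.4],[0,-0.11,0],1],[[-0.2,-0.25,0.5],[0,-0.14,0],1],[[-0.24,-0.3,0.6],[0,-0.17,0],1],[[-0.28,-0.35,0.7],[0,-0.2,0],1],[[-0.32,-0.4,0.8],[0,-0.236,0],1],[[-0.36,-0.4,0.9],[0,-0.236,0],1],[[-0.4,-0.4,1],[0,-0.236,0],1]]'
python3 - <<'E'
from h import *
st();goal((.488,.228,.15),down(92.3))
E
```

```text
time_s: 85.45
tool_pos: [0.5277, -0.2474, 0.1485]
tcp_rot: [-1.571, 0.0, 0.039]
ft_force: [0.3, -0.3, -1.0]
width: 0.51
t 85.45 pos [ 0.5277 -0.2474  0.1485] rot [-1.571  0.     0.039] F [ 0.3 -0.3 -1. ] w 0.51
shift [-0.211 -0.015  4.766] turn [-0.    -0.001 -0.   ]
```

```bash

python3 -m jog '[[[0,0,0.1],[0,0,0],1],[[0,0,0.2],[0,0,0],1],[[-0.01,0,0.3],[0,0,0],1],[[-0.01,0,0.4],[0,0,0],1],[[-0.02,0,0.5],[0,0,0],1],[[-0.02,0,0.6],[0,0,0],1],[[-0.03,0,0.7],[0,0,0],1],[[-0.03,0,0.8],[0,0,0],1],[[-0.04,0,0.9],[0,0,0],1],[[-0.05,0,1],[0,0,0],1]]'
python3 -m jog '[[[0,0,0.1],[0,0,0],1],[[0,0,0.2],[0,0,0],1],[[-0.01,0,0.3],[0,0,0],1],[[-0.01,0,0.4],[0,0,0],1],[[-0.02,0,0.5],[0,0,0],1],[[-0.02,0,0.6],[0,0,0],1],[[-0.03,0,0.7],[0,0,0],1],[[-0.03,0,0.8],[0,0,0],1],[[-0.04,0,0.9],[0,0,0],1],[[-0.05,0,1],[0,0,0],1]]'
python3 -m jog '[[[0,0,0.1],[0,0,0],1],[[0,0,0.2],[0,0,0],1],[[-0.01,0,0.3],[0,0,0],1],[[-0.01,0,0.4],[0,0,0],1],[[-0.02,0,0.5],[0,0,0],1],[[-0.02,0,0.6],[0,0,0],1],[[-0.03,0,0.7],[0,0,0],1],[[-0.03,0,0.8],[0,0,0],1],[[-0.04,0,0.9],[0,0,0],1],[[-0.05,0,1],[0,0,0],1]]'
python3 -m jog '[[[0,0,0.1],[0,0,0],1],[[0,0,0.2],[0,0,0],1],[[-0.01,0,0.3],[0,0,0],1],[[-0.01,0,0.4],[0,0,0],1],[[-0.02,0,0.5],[0,0,0],1],[[-0.02,0,0.6],[0,0,0],1],[[-0.03,0,0.7],[0,0,0],1],[[-0.03,0,0.8],[0,0,0],1],[[-0.04,0,0.9],[0,0,0],1],[[-0.05,0,1],[0,0,0],1]]'
python3 - <<'E'
from h import *
st();goal((.488,.228,.15),down(92.3))
snap('scene','s25',(240,140,390,250),5)
E
```

```text
time_s: 86.7
tool_pos: [0.5188, -0.1478, 0.1486]
tcp_rot: [-1.571, -0.0, 0.04]
ft_force: [-0.5, -0.4, -0.3]
width: 0.512
time_s: 87.95
tool_pos: [0.5098, -0.0481, 0.1485]
tcp_rot: [-1.571, 0.0, 0.04]
ft_force: [0.3, -0.1, -0.3]
width: 0.512
time_s: 89.2
tool_pos: [0.5008, 0.0516, 0.1485]
tcp_rot: [-1.571, 0.0, 0.04]
ft_force: [-0.8, -0.3, 0.0]
width: 0.51
time_s: 90.45
tool_pos: [0.4918, 0.1514, 0.1485]
tcp_rot: [-1.571, 0.0, 0.04]
ft_force: [0.3, -0.6, -1.1]
width: 0.51
t 90.45 pos [0.4918 0.1514 0.1485] rot [-1.571  0.     0.04 ] F [ 0.3 -0.6 -1.1] w 0.51
shift [-0.008 -0.015  0.767] turn [ 0. -0. -0.]
```

View pics/s25.png

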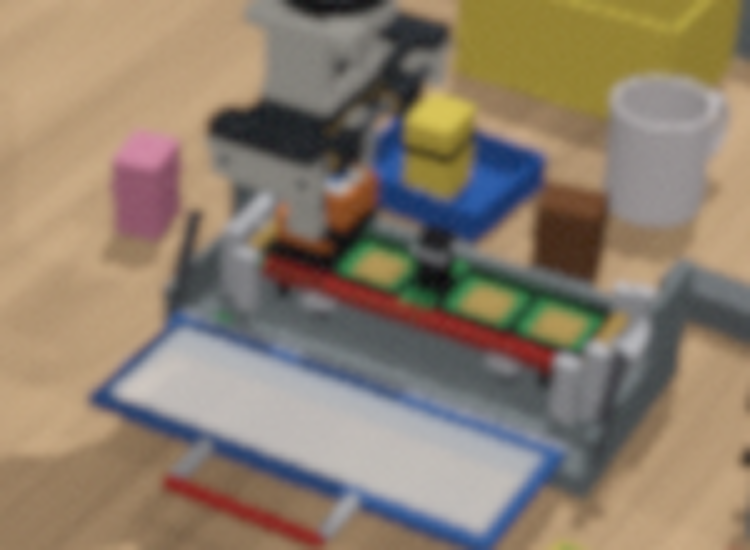

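```bash

python3 -m jog '[[[0,0,0.12],[0,0,0],1],[[0,0,0.24],[0,0,0],1],[[0,0,0.36],[0,0,0],1],[[0,0,0.48],[0,0,0],1],[[-0.01,0,0.6],[0,0,0],1],[[-0.01,0,0.7],[0,0,0],1],[[-0.01,0,0.76],[0,0,0],1],[[-0.01,0.1,0.76],[0,0,0],1],[[-0.01,0.25,0.76],[0,0,0],1],[[-0.01,0.4,0.76],[0,0,0],1]]'
python3 -m jog '[[[0,0.1,0],[0,0,0],1],[[0,0.2,0],[0,0,0],1],[[0,0.3,0],[0,0,0],1],[[0,0.36,0],[0,0,0],1],[[0,0.4,0],[0,0,0],1],[[0,0.42,0],[0,0,0],1],[[0,0.42,0],[0,0,0],1],[[0,0.42,0],[0,0,0],0.4],[[0,0.42,0],[0,0,0],0.3],[[0,0.42,0],[0,0,0],0.3]]'
python3 -m jog '[[[0,-0.1,0],[0,0,0],0.3],[[0,-0.2,0],[0,0,0],0.3],[[0,-0.3,0],[0,0,0],0.2],[[0,-0.5,0],[0,0,0],0],[[0,-0.7,0],[0,0,0],0],[[0.02,-0.85,-0.1],[0,0,0],0],[[0.05,-0.85,-0.25],[0,0,0],0],[[0.08,-0.85,-0.4],[0,0,0],0],[[0.1,-0.85,-0.55],[0,0,0],0],[[0.12,-0.85,-0.7],[0,0,0],0]]'
python3 - <<'E'
from h import *
st();goal((.607,-.346,.12),down(64))
snap('scene','s26',(240,140,390,250),5)
E
```

```text
time_s: 91.75
tool_pos: [0.4876, 0.226, 0.1071]
tcp_rot: [-1.571, 0.001, 0.039]
ft_force: [-0.6, 0.9, -0.9]
width: 0.51
time_s: 93.0
tool_pos: [0.488, 0.2267, 0.0667]
tcp_rot: [-1.571, -0.0, 0.04]
ft_force: [-0.1, -0.3, 0.6]
width: 0.693
time_s: 94.25
tool_pos: [0.5026, 0.1557, 0.151]
tcp_rot: [-1.571, 0.001, 0.039]
ft_force: [-0.3, -0.9, 0.1]
width: 1.006
t 94.25 pos [0.5026 0.1557 0.151 ] rot [-1.571e+00  1.000e-03  3.900e-02] F [-0.3 -0.9  0.1] w 1.006
shift [ 0.846  0.312 -5.054] turn [ 0.001  0.314 -0.001]
```

View pics/s26.png

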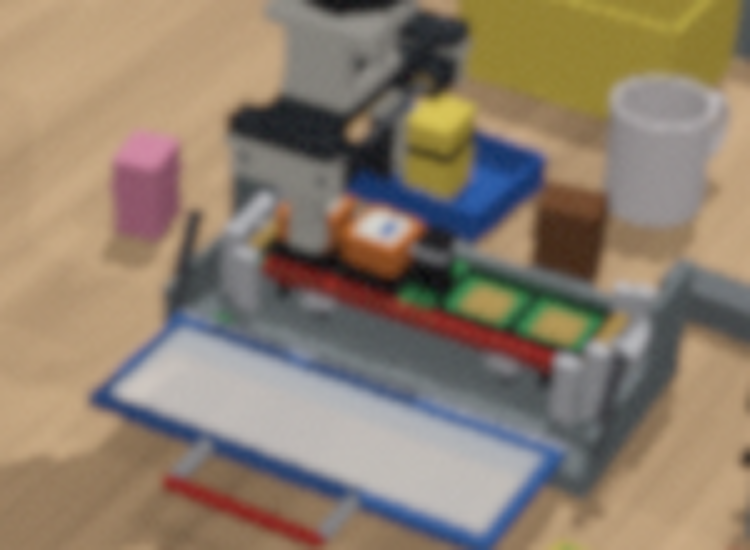

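Bay 2 is filled. Next is relay a at (0.607, -0.346).

```bash

python3 -m jog '[[[0.02,0,-0.1],[0,0,0],0],[[0.03,0,-0.2],[0,0,0],0],[[0.05,0,-0.3],[0,0,0],0],[[0.07,0,-0.4],[0,0,0],0],[[0.08,0,-0.5],[0,0,0],0],[[0.1,0,-0.6],[0,0,0],0],[[0.12,0,-0.7],[0,0,0],0],[[0.13,0,-0.8],[0,0,0],0],[[0.15,0,-0.9],[0,0,0],0],[[0.17,0,-1],[0,0,0],0]]'
python3 -m jog '[[[0.02,0,-0.1],[0,0,0],0],[[0.03,0,-0.2],[0,0,0],0],[[0.05,0,-0.3],[0,0,0],0],[[0.07,0,-0.4],[0,0,0],0],[[0.08,0,-0.5],[0,0,0],0],[[0.1,0,-0.6],[0,0,0],0],[[0.12,0,-0.7],[0,0,0],0],[[0.13,0,-0.8],[0,0,0],0],[[0.15,0,-0.9],[0,0,0],0],[[0.17,0,-1],[0,0,0],0]]'
python3 -m jog '[[[0.02,0,-0.1],[0,0,0],0],[[0.03,0,-0.2],[0,0,0],0],[[0.05,0,-0.3],[0,0,0],0],[[0.07,0,-0.4],[0,0,0],0],[[0.08,0,-0.5],[0,0,0],0],[[0.1,0,-0.6],[0,0,0],0],[[0.12,0,-0.7],[0,0,0],0],[[0.13,0,-0.8],[0,0,0],0],[[0.15,0,-0.9],[0,0,0],0],[[0.17,0,-1],[0,0,0],0]]'
python3 -m jog '[[[0.02,0,-0.1],[0,0.03,0],0],[[0.03,0,-0.2],[0,0.06,0],0],[[0.05,0,-0.3],[0,0.1,0],0],[[0.07,0,-0.4],[0,0.14,0],0],[[0.08,0,-0.5],[0,0.18,0],0],[[0.1,0,-0.6],[0,0.22,0],0],[[0.12,0,-0.7],[0,0.26,0],0],[[0.13,0,-0.8],[0,0.3,0],0],[[0.15,0,-0.9],[0,0.314,0],0],[[0.17,0,-1],[0,0.314,0],0]]'
python3 - <<'E'
from h import *
st()
snap('scene','s27',(150,240,310,360),5)
crop('s27','m27',(220,295,270,335),15)
P=np.array([ray('top',u/9.+375-.45,v/9.+160-.45,.038)[:2] for u,v in((205,93),(280,128),(240,207),(165,170))]);print(P.mean(0))
E
```

```text
time_s: 95.55
tool_pos: [0.5238, 0.0572, 0.1516]
tcp_rot: [-1.571, -0.0, 0.04]
ft_force: [0.3, -0.4, 0.1]
width: 0.998
time_s: 96.8
tool_pos: [0.5448, -0.042, 0.1516]
tcp_rot: [-1.571, -0.0, 0.04]
ft_force: [-0.1, -0.2, 0.7]
width: 0.999
time_s: 98.05
tool_pos: [0.5658, -0.1413, 0.1516]
tcp_rot: [-1.571, -0.0, 0.04]
ft_force: [-1.0, -1.1, 0.3]
width: 1.005
time_s: 99.3
tool_pos: [0.5867, -0.2405, 0.1515]
tcp_rot: [-1.571, 0.0, -0.453]
ft_force: [-0.4, -0.1, 1.3]
width: 0.999
t 99.3 pos [ 0.5867 -0.2405  0.1515] rot [-1.571  0.    -0.453] F [-0.4 -0.1  1.3] w 0.999
[ 0.60799898 -0.345612  ]
```

View pics/m27.png

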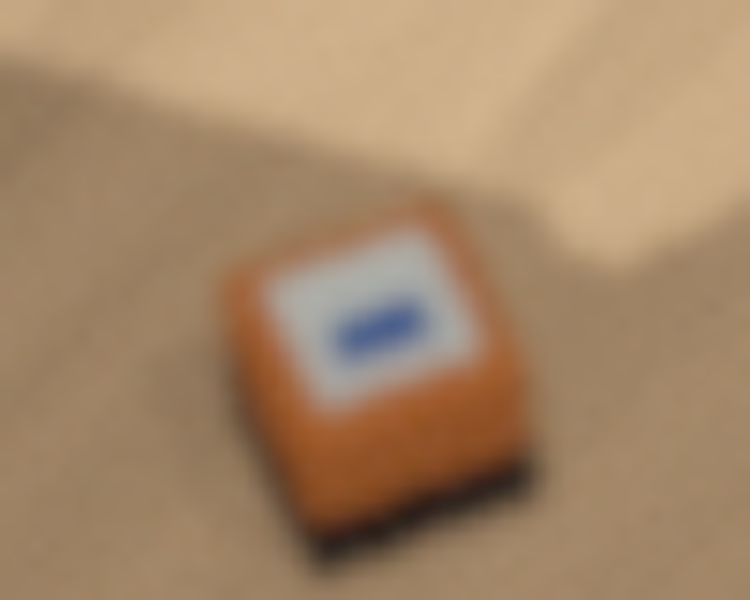

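```bash
python3 - <<'E'
from h import *
goal((.608,-.3452,.0085),down(64))
E
```

```text
shift [ 0.643  1.43  -0.84 ] turn [0. 0. 0.]
```

```bash

python3 -m jog '[[[0.08,0,-0.12],[0,0,0],0],[[0.16,0,-0.24],[0,0,0],0],[[0.25,0,-0.36],[0,0,0],0],[[0.34,0,-0.48],[0,0,0],0],[[0.43,0,-0.6],[0,0,0],0],[[0.52,0,-0.72],[0,0,0],0],[[0.6,0.1,-0.82],[0,0,0],0],[[0.64,0.25,-0.84],[0,0,0],0],[[0.64,0.4,-0.84],[0,0,0],0],[[0.64,0.55,-0.84],[0,0,0],0]]'
python3 -m jog '[[[0,0.15,0],[0,0,0],0],[[0,0.3,0],[0,0,0],0],[[0,0.45,0],[0,0,0],0],[[0,0.6,0],[0,0,0],0],[[0,0.73,0],[0,0,0],0],[[0,0.83,0],[0,0,0],0],[[0,0.88,0],[0,0,0],0],[[0,0.88,0],[0,0,0],0.3],[[0,0.88,0],[0,0,0],1],[[0,0.88,0],[0,0,0],1]]' 25
python3 -m jog '[[[0,0,0],[0,0,0],1],[[0,0,0],[0,0,0],1],[[0,0,0],[0,0,0],1],[[0,-0.05,0],[0,0,0],1],[[0,-0.15,0],[0,0,0],1],[[0,-0.3,0],[0,0,0],1],[[0,-0.5,0],[0,0,0],1],[[0,-0.7,0],[0,0,0],1],[[0,-0.85,0],[0,0,0],1],[[0,-1,0],[0,0,0],1]]'
python3 - <<'E'
from h import *
st();goal((.5735,.2317,.15),down(92.3))
snap('scene','s28',(150,240,310,360),5)
E
```

```text
time_s: 100.6
tool_pos: [0.6069, -0.3428, 0.0949]
tcp_rot: [-1.571, 0.001, -0.453]
ft_force: [0.1, 0.6, -0.6]
width: 0.998
time_s: 101.85
tool_pos: [0.6076, -0.3435, 0.0091]
tcp_rot: [-1.571, -0.001, -0.453]
ft_force: [0.2, 0.1, 0.4]
width: 0.72
time_s: 103.1
tool_pos: [0.6073, -0.3433, 0.11]
tcp_rot: [-1.571, -0.001, -0.453]
ft_force: [0.3, 0.1, -0.7]
width: 0.511
t 103.1 pos [ 0.6073 -0.3433  0.11  ] rot [-1.571e+00 -1.000e-03 -4.530e-01] F [ 0.3  0.1 -0.7] w 0.511
shift [-2.823 -0.401  5.021] turn [-0.    -0.314  0.   ]
```

View pics/s28.png

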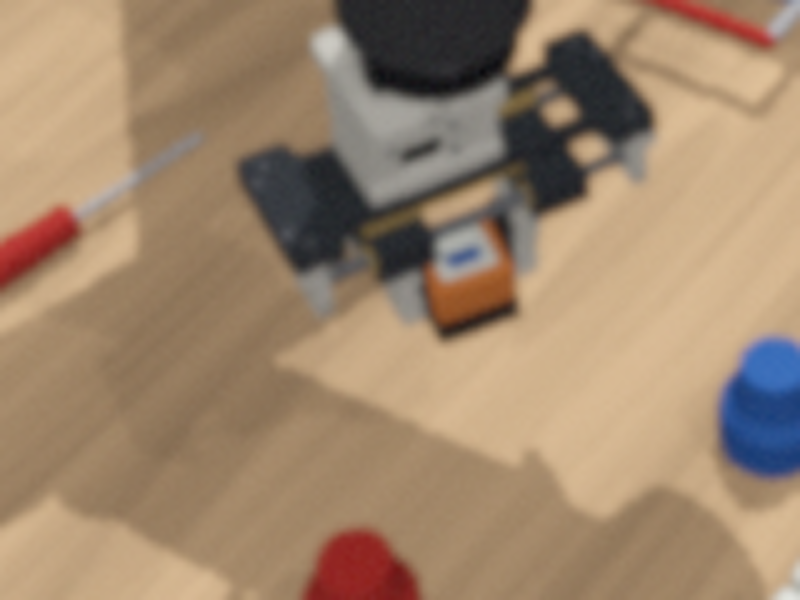

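```bash

python3 -m jog '[[[-0.05,-0.05,0.1],[0,-0.02,0],1],[[-0.1,-0.1,0.2],[0,-0.06,0],1],[[-0.15,-0.15,0.3],[0,-0.1,0],1],[[-0.2,-0.2,0.4],[0,-0.14,0],1],[[-0.25,-0.25,0.5],[0,-0.18,0],1],[[-0.3,-0.3,0.6],[0,-0.22,0],1],[[-0.35,-0.35,0.7],[0,-0.26,0],1],[[-0.4,-0.4,0.8],[0,-0.3,0],1],[[-0.45,-0.4,0.9],[0,-0.314,0],1],[[-0.5,-0.4,1],[0,-0.314,0],1]]'
python3 - <<'E'
from h import *
st();goal((.5735,.2317,.15),down(92.3))
E
```

```text
time_s: 104.4
tool_pos: [0.6058, -0.2306, 0.148]
tcp_rot: [-1.57, 0.001, 0.04]
ft_force: [0.0, -0.1, -1.0]
width: 0.512
t 104.4 pos [ 0.6058 -0.2306  0.148 ] rot [-1.57e+00  1.00e-03  4.00e-02] F [ 0.  -0.1 -1. ] w 0.512
shift [-0.14  -0.019  4.632] turn [-0.    -0.    -0.001]
```

```bash

python3 -m jog '[[[0,0,0.1],[0,0,0],1],[[0,0,0.2],[0,0,0],1],[[-0.01,0,0.3],[0,0,0],1],[[-0.01,0,0.4],[0,0,0],1],[[-0.01,0,0.5],[0,0,0],1],[[-0.02,0,0.6],[0,0,0],1],[[-0.02,0,0.7],[0,0,0],1],[[-0.03,0,0.8],[0,0,0],1],[[-0.03,0,0.9],[0,0,0],1],[[-0.03,0,1],[0,0,0],1]]'
python3 -m jog '[[[0,0,0.1],[0,0,0],1],[[0,0,0.2],[0,0,0],1],[[-0.01,0,0.3],[0,0,0],1],[[-0.01,0,0.4],[0,0,0],1],[[-0.01,0,0.5],[0,0,0],1],[[-0.02,0,0.6],[0,0,0],1],[[-0.02,0,0.7],[0,0,0],1],[[-0.03,0,0.8],[0,0,0],1],[[-0.03,0,0.9],[0,0,0],1],[[-0.03,0,1],[0,0,0],1]]'
python3 -m jog '[[[0,0,0.1],[0,0,0],1],[[0,0,0.2],[0,0,0],1],[[-0.01,0,0.3],[0,0,0],1],[[-0.01,0,0.4],[0,0,0],1],[[-0.01,0,0.5],[0,0,0],1],[[-0.02,0,0.6],[0,0,0],1],[[-0.02,0,0.7],[0,0,0],1],[[-0.03,0,0.8],[0,0,0],1],[[-0.03,0,0.9],[0,0,0],1],[[-0.03,0,1],[0,0,0],1]]'
python3 -m jog '[[[0,0,0.1],[0,0,0],1],[[0,0,0.2],[0,0,0],1],[[-0.01,0,0.3],[0,0,0],1],[[-0.01,0,0.4],[0,0,0],1],[[-0.01,0,0.5],[0,0,0],1],[[-0.02,0,0.6],[0,0,0],1],[[-0.02,0,0.7],[0,0,0],1],[[-0.03,0,0.8],[0,0,0],1],[[-0.03,0,0.9],[0,0,0],1],[[-0.03,0,1],[0,0,0],1]]'
python3 - <<'E'
from h import *
st();goal((.574,.2317,.065),down(92.3))
snap('scene','s29',(240,140,390,250),5)
E
```

```text
time_s: 105.65
tool_pos: [0.5992, -0.1311, 0.1486]
tcp_rot: [-1.571, -0.0, 0.04]
ft_force: [-0.0, -0.7, -1.7]
width: 0.51
time_s: 106.9
tool_pos: [0.5922, -0.0313, 0.1486]
tcp_rot: [-1.571, -0.0, 0.04]
ft_force: [-0.6, 0.1, -1.3]
width: 0.519
time_s: 108.15
tool_pos: [0.5852, 0.0685, 0.1486]
tcp_rot: [-1.571, -0.0, 0.04]
ft_force: [0.4, 0.7, -1.5]
width: 0.514
time_s: 109.4
tool_pos: [0.5782, 0.1683, 0.1486]
tcp_rot: [-1.571, -0.0, 0.04]
ft_force: [-0.1, -0.7, -1.3]
width: 0.513
t 109.4 pos [0.5782 0.1683 0.1486] rot [-1.571 -0.     0.04 ] F [-0.1 -0.7 -1.3] w 0.513
shift [-0.017  0.836  0.635] turn [ 0. -0.  0.]
```

View pics/s29.png

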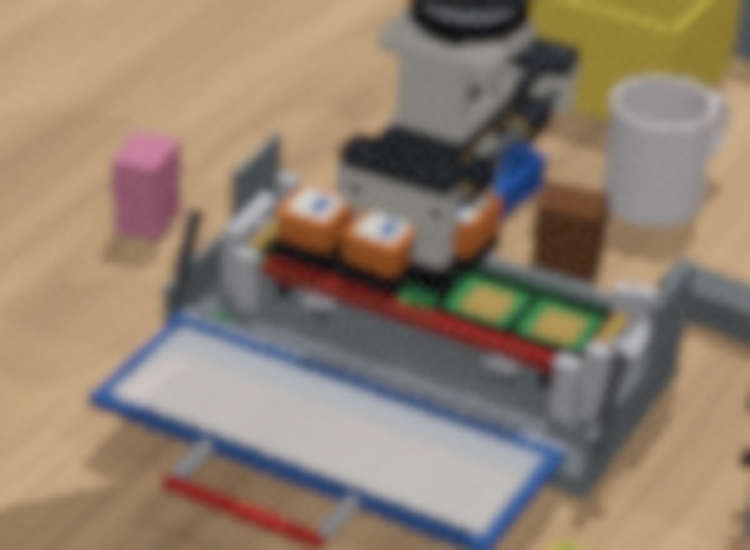

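```bash

python3 -m jog '[[[0,0,0.12],[0,0,0],1],[[0,0,0.24],[0,0,0],1],[[0,0,0.36],[0,0,0],1],[[-0.01,0,0.48],[0,0,0],1],[[-0.02,0,0.58],[0,0,0],1],[[-0.02,0,0.63],[0,0,0],1],[[-0.02,0,0.64],[0,0,0],1],[[-0.02,0.1,0.64],[0,0,0],1],[[-0.02,0.25,0.64],[0,0,0],1],[[-0.02,0.4,0.64],[0,0,0],1]]'
python3 -m jog '[[[0,0.1,0],[0,0,0],1],[[0,0.2,0],[0,0,0],1],[[0,0.3,0],[0,0,0],1],[[0,0.36,0],[0,0,0],1],[[0,0.4,0],[0,0,0],1],[[0,0.42,0],[0,0,0],1],[[0,0.42,0],[0,0,0],1],[[0,0.42,0],[0,0,0],0.4],[[0,0.42,0],[0,0,0],0.3],[[0,0.42,0],[0,0,0],0.3]]'
python3 -m jog '[[[0,-0.1,0],[0,0,0],0.3],[[0,-0.2,0],[0,0,0],0.3],[[0,-0.3,0],[0,0,0],0.2],[[0,-0.5,0],[0,0,0],0],[[0,-0.7,0],[0,0,0],0],[[0,-0.85,-0.12],[0,0,0],0],[[0,-0.85,-0.3],[0,0,0],0],[[-0.05,-0.85,-0.5],[0,0,0],0],[[-0.1,-0.85,-0.75],[0,0,0],0],[[-0.15,-0.85,-1],[0,0,0],0]]'
python3 - <<'E'
from h import *
st()
snap('scene','s30',(240,140,390,250),5)
E
```

```text
time_s: 110.7
tool_pos: [0.5733, 0.231, 0.107]
tcp_rot: [-1.571, 0.001, 0.039]
ft_force: [-0.5, -0.5, -1.5]
width: 0.511
time_s: 111.95
tool_pos: [0.5739, 0.2316, 0.0668]
tcp_rot: [-1.571, -0.0, 0.04]
ft_force: [0.4, 0.1, -0.6]
width: 0.691
time_s: 113.2
tool_pos: [0.5619, 0.1288, 0.1511]
tcp_rot: [-1.571, 0.001, 0.039]
ft_force: [-0.2, -0.6, 0.2]
width: 0.998
t 113.2 pos [0.5619 0.1288 0.1511] rot [-1.571e+00  1.000e-03  3.900e-02] F [-0.2 -0.6  0.2] w 0.998
```

View pics/s30.png

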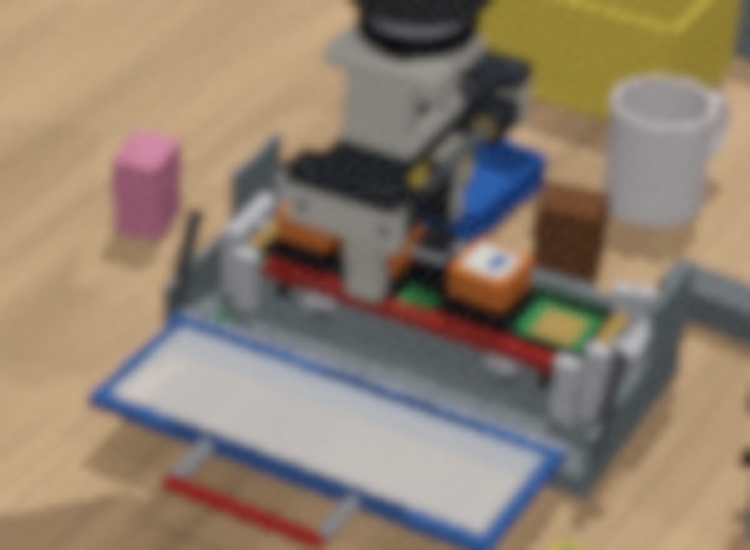

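```bash
python3 - <<'E'
from h import *
crop('t17','n17',(270,170,310,230),12)
crop('s30','n30',(265,225,310,255),16)
E
```

```text
(no output)
```

View pics/n17.png

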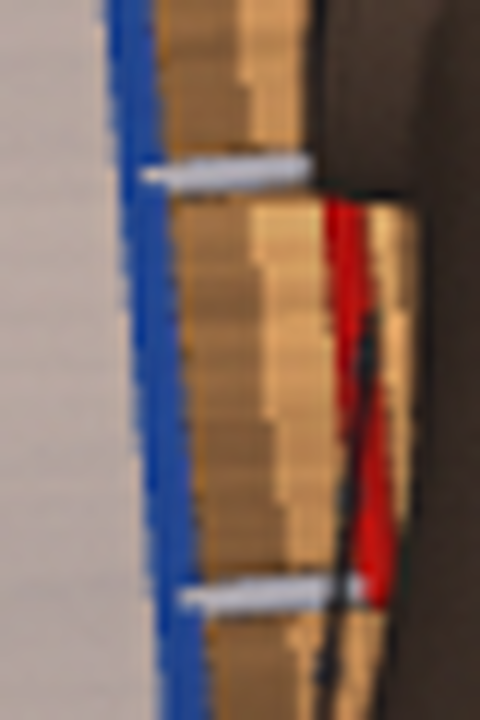

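View pics/n30.png

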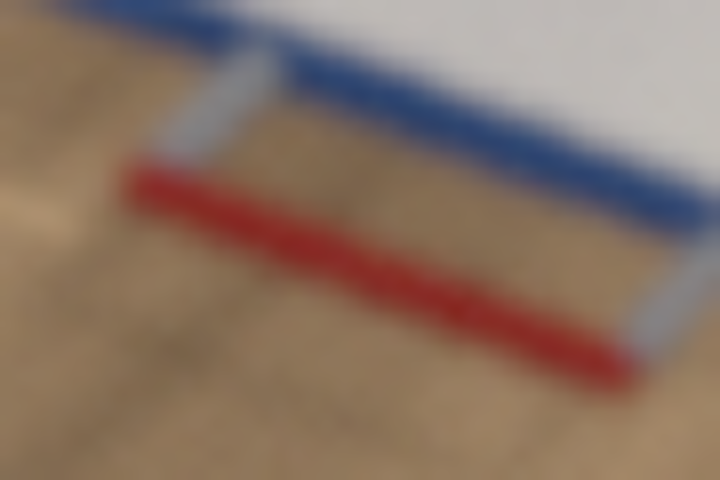

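```bash
python3 - <<'E'
from h import *
s=lambda u,v:ray('scene',(u+.5)/16-.5+265,(v+.5)/16-.5+225,.041)
a,b=s(132,185),s(630,373);print('scene',a,b,(a+b)/2)
t=lambda u,v:ray('top',(u+.5)/12-.5+270,(v+.5)/12-.5+170,.043)
print('top',t(378,590),t(345,215))
m=camera_model('scene')
def R(q,yh): return yh+.165*np.sin(.524-q)
E
```

```text
scene [ 0.48556948 -0.03944462  0.041     ] [ 0.59970783 -0.03215183  0.041     ] [ 0.54263866 -0.03579823  0.041     ]
top [ 0.48572259 -0.03756861  0.043     ] [ 0.58312808 -0.03350406  0.043     ]
```

All three relays are in bays. The bar is at (0.5425, -0.0355, 0.041), and both cameras agree. That puts the hinge at y = 0.1295, so the shut bar must end at y of about 0.212. Going to grip the bar.

```bash
python3 - <<'E'
from h import *
goal((.5425,-.0355,.10),down(92.4))
E
python3 -m jog '[[[0,0,-0.1],[0,0,0],0.2],[[0,0,-0.2],[0,0,0],0.4],[[0,0,-0.3],[0,0,0],0.6],[[-0.01,0,-0.4],[0,0,0],0.6],[[-0.03,0,-0.5],[0,0,0],0.6],[[-0.05,0,-0.6],[0,0,0],0.6],[[-0.07,0,-0.7],[0,0,0],0.6],[[-0.09,0,-0.8],[0,0,0],0.6],[[-0.1,0,-0.9],[0,0,0],0.6],[[-0.1,0,-1],[0,0,0],0.6]]'
python3 - <<'E'
from h import *
st();goal((.5425,-.0355,.10),down(92.4))
E
```

```text
shift [-0.246  0.513 -1.611] turn [ 0.001 -0.002 -0.001]
time_s: 114.5
tool_pos: [0.5567, 0.03, 0.1516]
tcp_rot: [-1.571, -0.0, 0.04]
ft_force: [-0.8, -0.1, 0.3]
width: 0.401
t 114.5 pos [0.5567 0.03   0.1516] rot [-1.571 -0.     0.04 ] F [-0.8 -0.1  0.3] w 0.401
shift [-0.168  0.516 -0.649] turn [-0.    -0.001  0.   ]
```

```bash

python3 -m jog '[[[-0.03,0,-0.13],[0,0,0],0.6],[[-0.06,0,-0.26],[0,0,0],0.62],[[-0.1,0,-0.39],[0,0,0],0.64],[[-0.14,0,-0.52],[0,0,0],0.64],[[-0.17,0,-0.63],[0,0,0],0.64],[[-0.17,0.1,-0.65],[0,0,0],0.64],[[-0.17,0.25,-0.65],[0,0,0],0.64],[[-0.17,0.4,-0.65],[0,0,0],0.64],[[-0.17,0.55,-0.65],[0,0,0],0.64],[[-0.17,0.65,-0.65],[0,0,0],0.64]]'
python3 - <<'E'
from h import *
st();goal((.5425,-.0355,.022),down(92.4))
snap('scene','s31',(230,160,350,250),6)
snap('top','t31',(240,130,340,250),6)
E
```

```text
time_s: 115.75
tool_pos: [0.5418, -0.0349, 0.085]
tcp_rot: [-1.571, 0.002, 0.04]
ft_force: [-0.7, -0.8, 0.4]
width: 0.362
t 115.75 pos [ 0.5418 -0.0349  0.085 ] rot [-1.571  0.002  0.04 ] F [-0.7 -0.8  0.4] w 0.362
shift [ 0.007  0.63  -0.007] turn [ 0.    -0.001 -0.001]
```

View pics/s31.png

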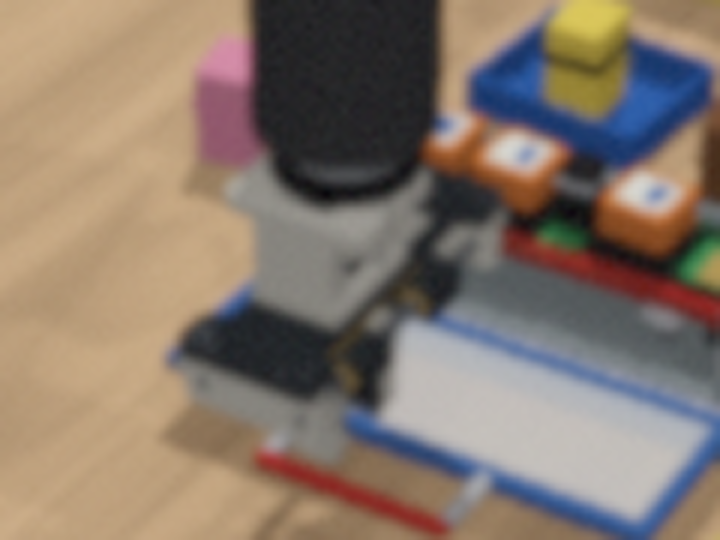

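View pics/t31.png

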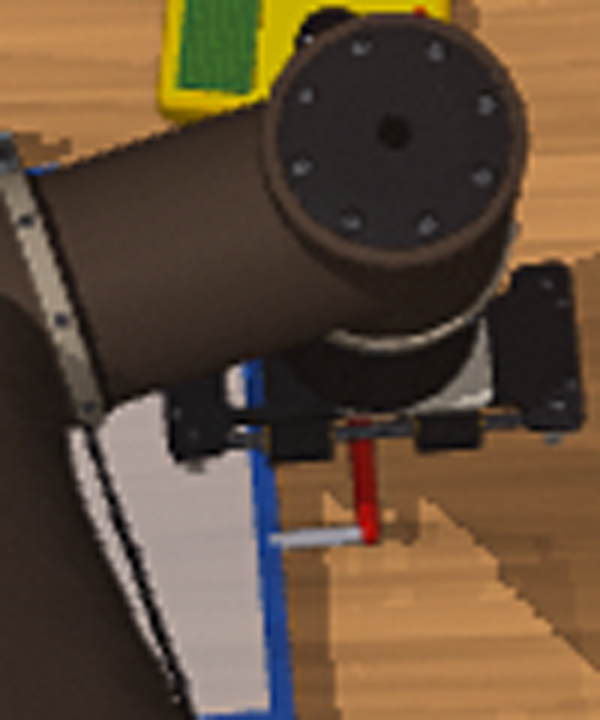

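```bash

python3 -m jog '[[[0,0.1,-0.01],[0,0,0],0.64],[[0,0.2,-0.01],[0,0,0],0.64],[[0,0.3,-0.01],[0,0,0],0.64],[[0,0.42,-0.01],[0,0,0],0.64],[[0,0.52,-0.01],[0,0,0],0.64],[[0,0.6,-0.01],[0,0,0],0.64],[[0,0.63,-0.01],[0,0,0],0.8],[[0,0.63,-0.01],[0,0,0],1],[[0,0.63,-0.01],[0,0,0],1],[[0,0.63,-0.01],[0,0,0],1]]' 15
python3 - <<'E'
from h import *
st()
th0=-88.0
for q in np.linspace(2.06,-.03,21):
    z=.165*(np.cos(.524-q)-np.cos(.524-2.06));y=.165*(np.sin(.524-q)-np.sin(.524-2.06))
    print(round(q,2),'tooly',round(-z*10,2),'toolz',round(y*10,2))
E
```

```text
time_s: 117.1
tool_pos: [0.5424, -0.034, 0.0235]
tcp_rot: [-1.569, -0.001, 0.04]
ft_force: [-1.4, 12.3, -3.4]
width: 0.13
t 117.1 pos [ 0.5424 -0.034   0.0235] rot [-1.569e+00 -1.000e-03  4.000e-02] F [-1.4 12.3 -3.4] w 0.13
2.06 tooly -0.0 toolz 0.0
1.96 tooly -0.17 toolz 0.01
1.85 tooly -0.34 toolz 0.05
1.75 tooly -0.51 toolz 0.1
1.64 tooly -0.66 toolz 0.17
1.54 tooly -0.82 toolz 0.25
1.43 tooly -0.96 toolz 0.35
1.33 tooly -1.09 toolz 0.46
1.22 tooly -1.2 toolz 0.59
1.12 tooly -1.31 toolz 0.72
1.02 tooly -1.4 toolz 0.87
0.91 tooly -1.47 toolz 1.03
0.81 tooly -1.53 toolz 1.19
0.7 tooly -1.57 toolz 1.36
0.6 tooly -1.59 toolz 1.53
0.49 tooly -1.59 toolz 1.7
0.39 tooly -1.58 toolz 1.87
0.28 tooly -1.55 toolz 2.04
0.18 tooly -1.5 toolz 2.21
0.07 tooly -1.43 toolz 2.37
-0.03 tooly -1.35 toolz 2.52
```

```bash

python3 -m jog '[[[0,-0.08,0.03],[0,0,0],1],[[0,-0.17,0.03],[0,0,0],1],[[0,-0.26,0.05],[0,0,0],1],[[0,-0.34,0.07],[0,0,0],1],[[0,-0.43,0.1],[0,0,0],1],[[0,-0.51,0.12],[0,0,0],1],[[0,-0.59,0.16],[0,0,0],1],[[0,-0.66,0.19],[0,0,0],1],[[0,-0.74,0.23],[0,0,0],1],[[0,-0.82,0.27],[0,0,0],1]]' 20
python3 - <<'E'
from h import *
st()
E
```

```text
time_s: 118.35
tool_pos: [0.5413, -0.0097, 0.1065]
tcp_rot: [-1.572, -0.0, 0.04]
ft_force: [2.3, -4.7, -4.0]
width: 0.129
t 118.35 pos [ 0.5413 -0.0097  0.1065] rot [-1.572 -0.     0.04 ] F [ 2.3 -4.7 -4. ] w 0.129
```

```bash

python3 -m jog '[[[0,-0.07,0.05],[0,0,0],1],[[0,-0.14,0.1],[0,0,0],1],[[0,-0.21,0.155],[0,0,0],1],[[0,-0.27,0.21],[0,0,0],1],[[0,-0.38,0.34],[0,0,0],1],[[0,-0.44,0.405],[0,0,0],1],[[0,-0.49,0.47],[0,0,0],1],[[0,-0.58,0.62],[0,0,0],1],[[0,-0.65,0.78],[0,0,0],1],[[0,-0.71,0.94],[0,0,0],1]]'
python3 -m jog '[[[0,-0.02,0.09],[0,0,0],1],[[0,-0.04,0.17],[0,0,0],1],[[0,-0.05,0.26],[0,0,0],1],[[0,-0.06,0.34],[0,0,0],1],[[0,-0.06,0.43],[0,0,0],1],[[0,-0.06,0.51],[0,0,0],1],[[0,-0.06,0.59],[0,0,0],1],[[0,-0.05,0.68],[0,0,0],1],[[0,-0.04,0.76],[0,0,0],1],[[0,-0.02,0.85],[0,0,0],1]]'
python3 - <<'E'
from h import *
st()
snap('scene','s32',(240,120,390,240),5)
E
```

```text
time_s: 119.6
tool_pos: [0.5376, 0.0832, 0.1794]
tcp_rot: [-1.574, -0.001, 0.04]
ft_force: [0.3, -6.3, 6.2]
width: 0.127
time_s: 120.85
tool_pos: [0.5339, 0.1702, 0.1789]
tcp_rot: [-1.571, 0.0, 0.04]
ft_force: [-2.0, -3.2, 4.8]
width: 0.127
t 120.85 pos [0.5339 0.1702 0.1789] rot [-1.571  0.     0.04 ] F [-2.  -3.2  4.8] w 0.127
```

View pics/s32.png

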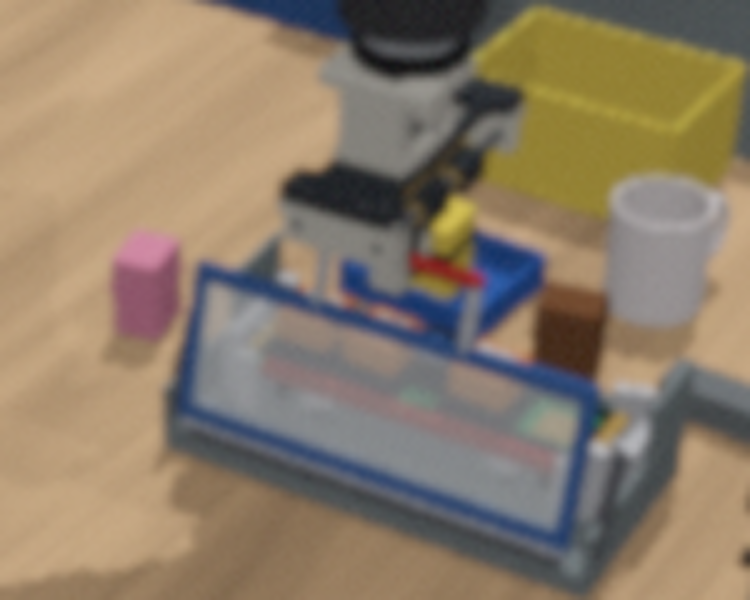

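```bash

python3 -m jog '[[[0,0.02,0.08],[0,0,0],1],[[0,0.05,0.17],[0,0,0],1],[[0,0.08,0.25],[0,0,0],1],[[0,0.12,0.33],[0,0,0],1],[[0,0.15,0.38],[0,0,0],1],[[0,0.17,0.41],[0,0,0],1],[[0,0.18,0.44],[0,0,0],1],[[0,0.19,0.46],[0,0,0],1],[[0,0.2,0.47],[0,0,0],1],[[0,0.2,0.48],[0,0,0],1]]'
python3 - <<'E'
from h import *
st()
snap('scene','s33',(240,120,390,240),5)
E
```

```text
time_s: 122.15
tool_pos: [0.5322, 0.2137, 0.1603]
tcp_rot: [-1.577, 0.001, 0.04]
ft_force: [-1.6, -21.2, 18.4]
width: 0.131
t 122.15 pos [0.5322 0.2137 0.1603] rot [-1.577e+00  1.000e-03  4.000e-02] F [ -1.6 -21.2  18.4] w 0.131
```

View pics/s33.png

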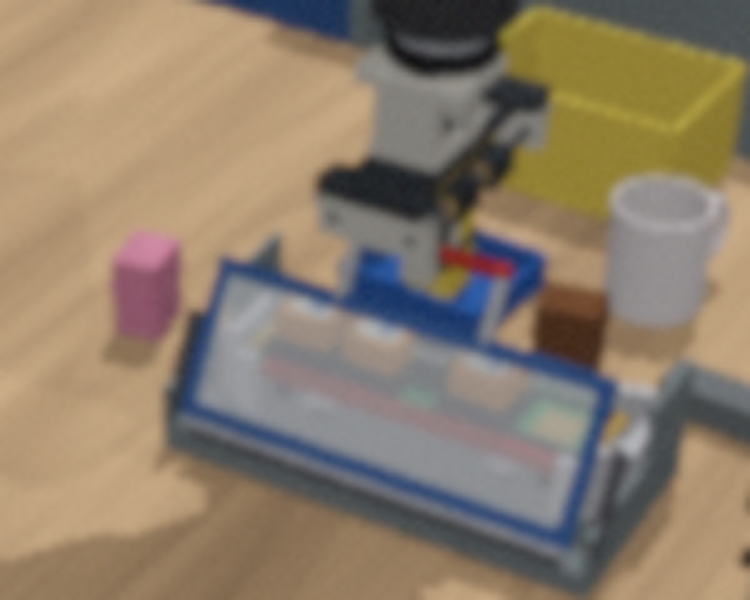

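```bash

python3 -m jog '[[[0,0,0.02],[0,0,0],1],[[0,0,0.02],[0,0,0],1],[[0,0,0],[0,0,0],0.8],[[0,0,-0.03],[0,0,0],0.6],[[0,0,-0.04],[0,0,0],0.5],[[0,-0.1,-0.04],[0,0,0],0.5],[[0,-0.3,-0.04],[0,0,0],0.5],[[0,-0.5,-0.04],[0,0,0],0.5],[[0,-0.75,-0.04],[0,0,0],0.5],[[0,-1,-0.04],[0,0,0],0.5]]'
python3 - <<'E'
from h import *
st()
snap('scene','s34',(240,120,390,240),5)
crop('s34','p34',(310,155,355,190),16)
E
```

```text
time_s: 123.45
tool_pos: [0.5325, 0.2144, 0.26]
tcp_rot: [-1.57, -0.001, 0.04]
ft_force: [-0.2, 0.5, 0.0]
width: 0.498
t 123.45 pos [0.5325 0.2144 0.26  ] rot [-1.57e+00 -1.00e-03  4.00e-02] F [-0.2  0.5  0. ] w 0.498
```

View pics/s34.png

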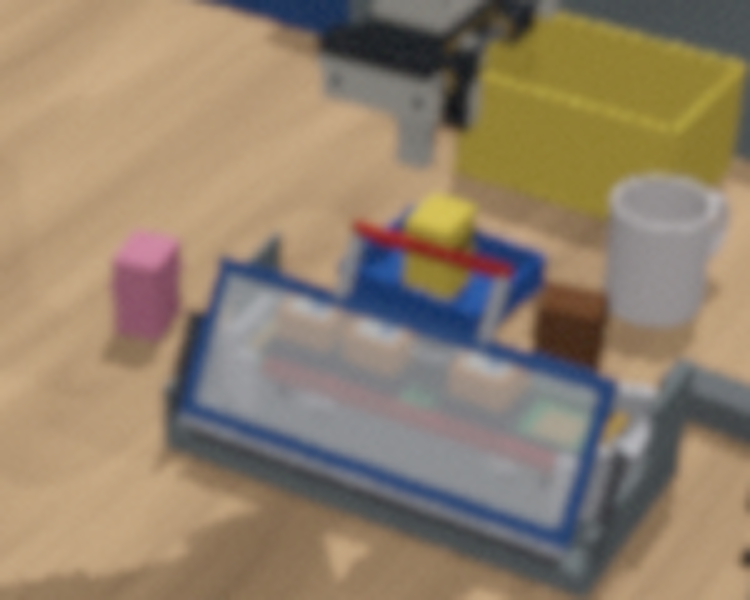

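View pics/p34.png

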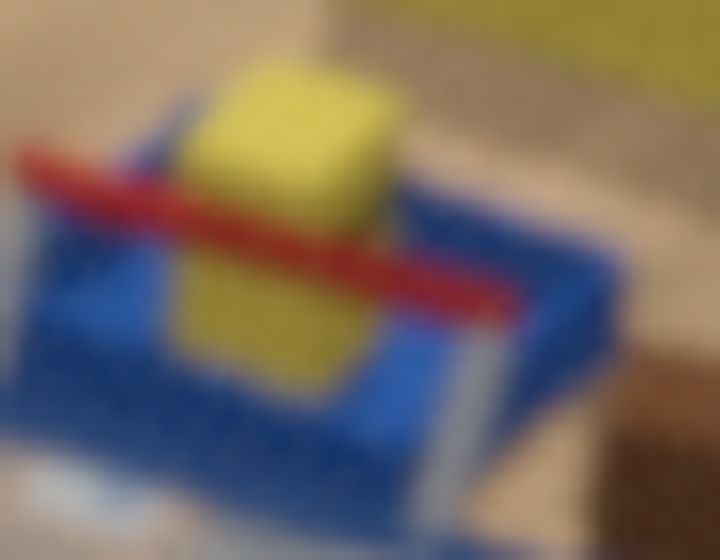

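```bash
python3 - <<'E'
from h import *
for q in(0,.03,.06,.1):
    y=.1315+.165*np.sin(.524-q);z=.035+.165*np.cos(.524-q);print(q,pix('scene',(.532,y,z)))
E
python3 -m jog '[[[0,-0.02,-0.1],[0,0,0],0.5],[[0,-0.04,-0.2],[0,0,0],0.5],[[0,-0.06,-0.3],[0,0,0],0.5],[[0,-0.08,-0.4],[0,0,0],0.5],[[0,-0.1,-0.5],[0,0,0],0.5],[[0,-0.1,-0.6],[0,0,0],0.5],[[0,-0.1,-0.7],[0,0,0],0.5],[[0,-0.1,-0.8],[0,0,0],0.5],[[0,-0.1,-0.9],[0,0,0],0.5],[[0,-0.1,-1],[0,0,0],0.5]]'
python3 -m jog '[[[0,0,-0.1],[0,0,0],0.5],[[0,0,-0.2],[0,0,0],0.5],[[0,0,-0.3],[0,0,0],0.5],[[0,0,-0.4],[0,0,0],0.5],[[0,0,-0.5],[0,0,0],0.5],[[0,0,-0.6],[0,0,0],0.5],[[0,0,-0.7],[0,0,0],0.5],[[0,0,-0.8],[0,0,0],0.5],[[0,0,-0.9],[0,0,0],0.5],[[0,0,-1],[0,0,0],0.5]]'
python3 -m jog '[[[0,0,-0.1],[0,0,0],0.5],[[0,0,-0.2],[0,0,0],0.5],[[0,0,-0.3],[0,0,0],0.5],[[0,0,-0.4],[0,0,0],0.5],[[0,0,-0.5],[0,0,0],0.5],[[0,0,-0.6],[0,0,0],0.5],[[0,0,-0.7],[0,0,0],0.5],[[0,0,-0.8],[0,0,0],0.5],[[0,0,-0.9],[0,0,0],0.5],[[0,0,-1],[0,0,0],0.5]]'
python3 - <<'E'
from h import *
st()
snap('scene','s35',scale=1.4);snap('top','t35',scale=1.4)
crop('t35','q35',(175,140,275,270),5)
E
```

```text
0 [326.18451179 169.41207243]
0.03 [325.58295626 169.37109937]
0.06 [324.96564179 169.37241059]
0.1 [324.11885093 169.4405582 ]
time_s: 124.75
tool_pos: [0.5364, 0.1133, 0.2685]
tcp_rot: [-1.571, 0.0, 0.04]
ft_force: [-0.2, -0.8, -0.1]
width: 0.501
time_s: 126.0
tool_pos: [0.5403, 0.0133, 0.2686]
tcp_rot: [-1.571, 0.0, 0.04]
ft_force: [-0.2, 0.3, 0.1]
width: 0.498
time_s: 127.25
tool_pos: [0.5443, -0.0866, 0.2685]
tcp_rot: [-1.571, 0.0, 0.04]
ft_force: [-0.4, 0.9, 0.4]
width: 0.502
t 127.25 pos [ 0.5443 -0.0866  0.2685] rot [-1.571  0.     0.04 ] F [-0.4  0.9  0.4] w 0.502
```

View pics/t35.png

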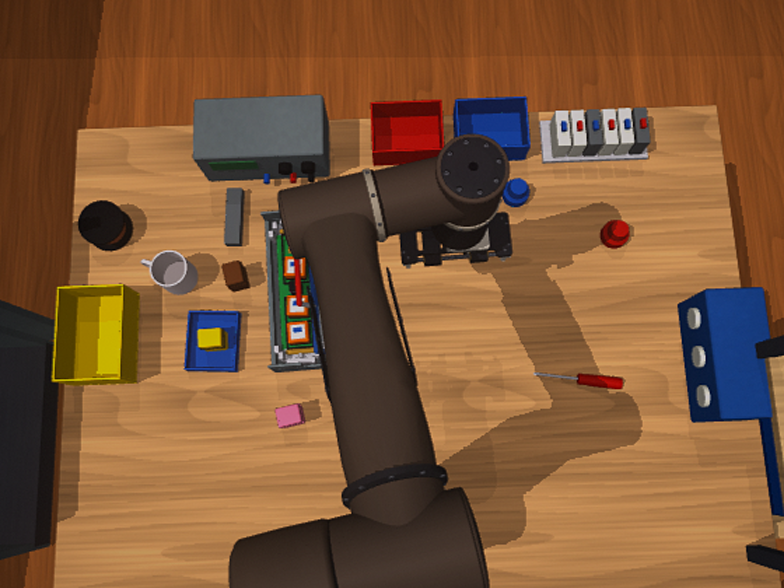

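View pics/q35.png

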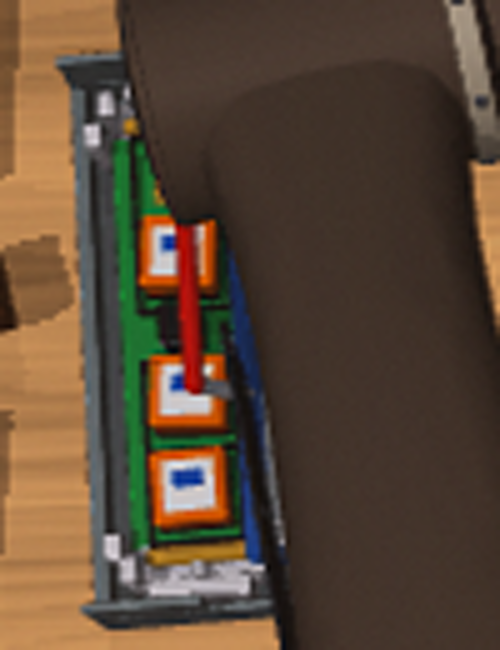

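View pics/s35.png

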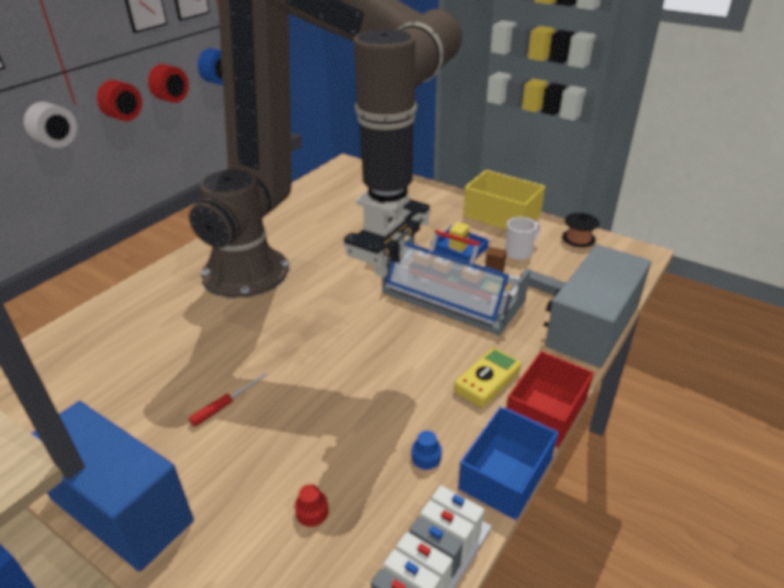

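The relays are seated, the bar's pixel position matches q of about 0, and the bystanders are unmoved. Handing in.

```bash
python3 -c "
from h import *
hand_in();st()"
```

```text
the job is handed in; nothing more can be done
the job is handed in; nothing more can be done
```

The job is done and handed in, finished at about 127 s of the 210 s allowed; `hand_in` reports no verdict.

**What was done, in order**
- **Flap down:** I pulled it by its bar, then pushed it to its stop from above with shut fingers.
- **Block:** the yellow transport block is standing in the low blue tray.
- **Plate:** the green carrier plate is snapped home, red stripe towards the flap. Its bay centres measured within 1 mm of the nest centre.
- **Relays:** only three are present, and they stand upright in bays 1, 2 and 3. One was knocked aside mid-run; I measured it again and gripped it at its new place.
- **Flap shut:** it was pushed up against its stop. The bar was last seen within half a pixel of where it should be when shut.

**Last checks**
- The final pictures show the plate level, the three relays in their bays and the other bench items where they were. In the last top view the arm hid part of the unit and the multimeter; the scene view showed the rest.

**What disagreed or went less well**
- **First hinge estimate:** it was about 20 mm off, because the flap had started slightly ajar. That put about 30–40 N on the bar while I pulled it, and the fingers were spread to about 21 mm, so I let go. I corrected the estimate before closing the flap.
- **Pushing the flap to its stop:** the force reached 41 N at the fingertips. The 40 N limit is for the arm or gripper body, and the wrist limit is 120 N, so I take this as allowed.

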